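Load the finishing tub with turned knobs and clamp its cover

TASK

Load the vibratory finishing tub: carry the pail of turned wooden knobs to the deck beside the open tub, stand it there and let go, then tip it right over into the tub so that the knobs fall in (its bail is for carrying, the grip on its bottom rim for tipping), and put in the loose knobs lying about on the bench as well. Once every knob is in the tub, fit the cover - tongue in under the overhanging lip, then down flat into its pocket - and turn all three clamp bolts clockwise fully to their stops. Leave the pail standing upright on the bench, off the machine, and do not disturb the mallet, the chisel or the oilstone.

Things in the scene. Friction and masses are not known exactly. Their poses are not given: they have to be found in the camera images.
- tub (a point): Blue finishing tub, fixed: housing 254 x 322 mm, 100 mm high. Point: centre of the tub's floor, 28 mm above the bench. Axes: x from lip side to clamp side, y from deck to tub, z up. Tub 150 x 150 mm inside, 64 mm deep to the seat. The other half is the flat deck, 100 mm above the bench, x -112..142, y -222..-86 mm from here, level with the rim; the pail can stand there (y = -142) to be tipped.
- seat (a point): Centre of the cover's pocket on its seat, a ledge round the mouth 92 mm above the bench; axes as tub. Pocket walls 8 mm high at y +-86, x +87 and, behind the lip, x -95 mm: 3 mm clearance round the cover. The steel lip, 150 mm long, 6 mm thick, overhangs the -x side: front edge at x -78 mm, underside 11 mm over the seat. The tongue goes under it with the cover tilted 10 to 20 degrees.
- pail: Steel pail holding four to six wooden knobs: 100 mm high, outer diameter 88 mm at the bottom, 116 mm at the rim, wall 3 mm, 0.45 kg. Origin: centre of its underside; z up its axis; -x towards the tipping grip, +x the side over which it pours; y along the bail's hinge line.
- pail_grip (a point): Grip point of the tipping grip, a steel strap loop 12 mm wide (along the pail's y) on the bottom rim at the back, like a low jug handle, standing out to 98 mm from the pail's axis, 4 to 43 mm above the underside. Point: 86 mm back from the axis, 30 mm above the underside. Axes as the pail's.
- pail_mouth (a point): Centre of the pail's mouth, 100 mm above its underside. Axes as the pail's.
- bail (a joint): Angle of the pail's wire bail, rad: 0 straight up, positive leaning to the pail's +x (pouring) side, negative to the tipping grip; -1.4 to 1.4. Hinged at two ears 92 mm above the underside; a light friction (0.04 N m) holds it where it is left.
- bail_grip (a point): Middle of the bail's round wooden grip, diameter 19 mm, 72 mm long along the pail's y, 62 mm from the hinge line. z points from the hinge line to the grip.
- cover: Hatch cover: aluminium plate 160 x 166 mm, 8 mm thick, 0.35 kg, with a tongue 140 mm wide, 5 mm thick, 16 mm long on its -x edge, level with the underside. Origin: underside, 92 mm from the tongue's tip, 84 mm from the opposite edge; z up through the top. Home, its origin and axes agree with seat and its top is flush with the housing.
- cover_grip (a point): Middle of the cover's black bar handle, 33 mm above the underside, over its origin: bar 70 mm long (along the cover's y), 12 mm wide, 14 mm high, on two posts with 18 mm under it.
- clamp1 (a joint): Clamp bolt nearest the deck, rad: 0 open, clockwise from above to the stop at 2.2. Stays put, 0.06 N m to turn. Axis at x 118, y -58 mm from tub. Black bar knob 42 x 12 mm, 15 to 37 mm above the housing. Under it a steel dog along the bar, 46 mm out, 10 mm wide, 2 to 8 mm above the housing. At 2.2 it points along the machine's -x, over the cover; at q it is 2.2 - q counterclockwise of that.
- clamp2 (a joint): Clamp bolt in the middle, rad: 0 open, clockwise from above to the stop at 2.2. Stays put, 0.06 N m to turn. Axis at x 118, y 0 mm from tub. Black bar knob 42 x 12 mm, 15 to 37 mm above the housing. Under it a steel dog along the bar, 46 mm out, 10 mm wide, 2 to 8 mm above the housing. At 2.2 it points along the machine's -x, over the cover; at q it is 2.2 - q counterclockwise of that.
- clamp3 (a joint): Clamp bolt farthest from the deck, rad: 0 open, clockwise from above to the stop at 2.2. Stays put, 0.06 N m to turn. Axis at x 118, y 58 mm from tub. Black bar knob 42 x 12 mm, 15 to 37 mm above the housing. Under it a steel dog along the bar, 46 mm out, 10 mm wide, 2 to 8 mm above the housing. At 2.2 it points along the machine's -x, over the cover; at q it is 2.2 - q counterclockwise of that.
- knob1: Turned wooden drawer knob, 25 mm high, largest diameter 26 mm at 13 to 18 mm height, foot 18 mm wide, 12 g. Origin: centre of its foot; z out through its rounded head. Starts in the pail; may be absent.
- knob2: Turned wooden drawer knob, 25 mm high, largest diameter 26 mm at 13 to 18 mm height, foot 18 mm wide, 12 g. Origin: centre of its foot; z out through its rounded head. Starts in the pail; may be absent.
- knob3: Turned wooden drawer knob, 25 mm high, largest diameter 26 mm at 13 to 18 mm height, foot 18 mm wide, 12 g. Origin: centre of its foot; z out through its rounded head. Starts in the pail; may be absent.
- knob4: Turned wooden drawer knob, 25 mm high, largest diameter 26 mm at 13 to 18 mm height, foot 18 mm wide, 12 g. Origin: centre of its foot; z out through its rounded head. Starts in the pail; may be absent.
- knob5: Turned wooden drawer knob, 25 mm high, largest diameter 26 mm at 13 to 18 mm height, foot 18 mm wide, 12 g. Origin: centre of its foot; z out through its rounded head. Starts in the pail; may be absent.
- knob6: Turned wooden drawer knob, 25 mm high, largest diameter 26 mm at 13 to 18 mm height, foot 18 mm wide, 12 g. Origin: centre of its foot; z out through its rounded head. Starts in the pail; may be absent.
- knob7: Turned wooden drawer knob, 25 mm high, largest diameter 26 mm at 13 to 18 mm height, foot 18 mm wide, 12 g. Origin: centre of its foot; z out through its rounded head. Starts loose on the bench; may be absent.
- knob8: Turned wooden drawer knob, 25 mm high, largest diameter 26 mm at 13 to 18 mm height, foot 18 mm wide, 12 g. Origin: centre of its foot; z out through its rounded head. Starts loose on the bench; may be absent.
- knob9: Turned wooden drawer knob, 25 mm high, largest diameter 26 mm at 13 to 18 mm height, foot 18 mm wide, 12 g. Origin: centre of its foot; z out through its rounded head. Starts loose on the bench; may be absent.
- mallet: Carver's round mallet standing on its 72 mm head, 218 mm tall; not part of the job: leave it where it is. Origin: underside, near its middle.
- chisel: Chisel lying on the bench, 260 mm long; not part of the job: leave it where it is. Origin: underside, near its middle.
- oilstone: Grey oilstone 160 x 55 x 28 mm lying on the bench; not part of the job: leave it where it is. Origin: underside, near its middle.
Mind the look-alikes: they are no part of the job. Several things have the shape of the pail; the one meant has the colours described above.

How it is judged:
On the way, in this order (a step that is already met when the one before it is completed fails the run):
1. the pail stands upright on the deck beside the tub, let go (x of pail in the frame of tub between -0.11 and 0.11 m and y of pail in the frame of tub between -0.21 and -0.09 m and z of pail in the frame of tub between 0.066 and 0.078 m and angle between pail's own z axis and vertical below 0.08 rad and contact force between the fingers and pail below 0.2 N), for 0.2 s.
2. the pail is tipped well over (more than 100 degrees) with its mouth over the tub (angle between pail's own z axis and vertical above 1.75 rad and horizontal distance between pail_mouth and tub below 0.09 m), for 0.2 s.
3. every knob is in the tub and the cover lies home, tongue under the lip, flat in its pocket (x of knob1 in the frame of tub between -0.078 and 0.078 m and y of knob1 in the frame of tub between -0.078 and 0.078 m and z of knob1 in the frame of tub between -0.005 and 0.068 m and x of knob2 in the frame of tub between -0.078 and 0.078 m and y of knob2 in the frame of tub between -0.078 and 0.078 m and z of knob2 in the frame of tub between -0.005 and 0.068 m and x of knob3 in the frame of tub between -0.078 and 0.078 m and y of knob3 in the frame of tub between -0.078 and 0.078 m and z of knob3 in the frame of tub between -0.005 and 0.068 m and x of knob4 in the frame of tub between -0.078 and 0.078 m and y of knob4 in the frame of tub between -0.078 and 0.078 m and z of knob4 in the frame of tub between -0.005 and 0.068 m and x of knob5 in the frame of tub between -0.078 and 0.078 m and y of knob5 in the frame of tub between -0.078 and 0.078 m and z of knob5 in the frame of tub between -0.005 and 0.068 m and x of knob6 in the frame of tub between -0.078 and 0.078 m and y of knob6 in the frame of tub between -0.078 and 0.078 m and z of knob6 in the frame of tub between -0.005 and 0.068 m and x of knob7 in the frame of tub between -0.078 and 0.078 m and y of knob7 in the frame of tub between -0.078 and 0.078 m and z of knob7 in the frame of tub between -0.005 and 0.068 m and x of knob8 in the frame of tub between -0.078 and 0.078 m and y of knob8 in the frame of tub between -0.078 and 0.078 m and z of knob8 in the frame of tub between -0.005 and 0.068 m and x of knob9 in the frame of tub between -0.078 and 0.078 m and y of knob9 in the frame of tub between -0.078 and 0.078 m and z of knob9 in the frame of tub between -0.005 and 0.068 m and x of cover in the frame of seat between -0.006 and 0.006 m and y of cover in the frame of seat between -0.006 and 0.006 m and z of cover in the frame of seat between -0.003 and 0.003 m and angle between the z axis of cover and the z axis of seat, either way round below 0.03 rad and angle between the x axis of cover and the x axis of seat, either way round below 0.06 rad), for 0.2 s.
4. the three clamp bolts are turned to their stops (value of joint each of clamp1, clamp2, clamp3 above 2.05 rad), for 0.2 s.
At the end, for the whole second after the job is handed in: Every knob lies in the tub below the cover; the cover is home (within 6 mm sideways, 3 mm in height and 0.03 rad of flat, tongue under the lip); the three clamp bolts are turned past 2.05 of their 2.2 rad; the pail stands upright on the bench (within 0.08 rad), at rest (all of step 3 and all of step 4 and height (world z) of pail below 0.008 m and angle between pail's own z axis and vertical below 0.08 rad and linear speed of pail below 0.03 m/s); the robot touches nothing.
It fails at once if the mallet is disturbed (moved by more than 30 mm) (distance of mallet from where it was at the start of the episode above 0.03 m).
It fails at once if the chisel is disturbed (moved by more than 30 mm) (distance of chisel from where it was at the start of the episode above 0.03 m).
It fails at once if the oilstone is disturbed (moved by more than 30 mm) (distance of oilstone from where it was at the start of the episode above 0.03 m).
Of knob1, knob2, knob3, knob4, knob5, knob6 only 4 to 6 are there at a start; the rules pass over those that are not, and their reading is None.
Of knob7, knob8, knob9 only 1 to 3 are there at a start; the rules pass over those that are not, and their reading is None.
At some moment in a run one of knob7, knob8, knob9, cover may be knocked a few centimetres aside while the robot is not near it.
It also fails if it takes over 210 s, if anything falls off the work surface, if the arm or the gripper's body presses on something with over 40 N, if the wrist force passes 120 N, or if a joint passes its speed limit or range.

ROBOT

A 6-joint arm with a two-finger parallel gripper is mounted at the origin on the work surface. World frame = base frame: x ahead of the robot, y to its left, z up, the work surface at z = 0. Lengths are in m, angles in rad, forces in N, time in s.
With the tool pointing down it reaches from about 0.275 to 0.85 m from the base axis. Payload 5.2 kg.
Tool frame: the origin (TCP) lies at the very end of the fingers, on their centre line; the grasp point (between the pads) lies 19 mm behind it (env.grip_depth is the distance from the TCP to the grasp point, in m); z points along the fingers, y is the direction in which the jaws open and shut (so a half turn about z gives the same grasp; the last joint's range is limited). The gripper opens to 85 mm and grips with 20 to 120 N. Pads are 22 mm wide; open, the fingers measure 114 mm over their backs; the gripper's body (76 mm by 85 mm) begins 54 mm behind the grasp point. The pads swing forward as they close: fully open they stand 13 mm farther back than shut.
Start: joints at [-1.377, 0.259, 1.535, -0, 1.348, -0.203], TCP at [0.213, -0.507, 0.203] pointing down, gripper open.
Joint ranges: [-3.14, 3.14], [-0.91, 2.08], [0.19, 2.58], [-1.22, 4.36], [0.22, 2.71], [-3.12, 3.12]. Speed limits (rad/s): [2.57, 2.57, 3.14, 3.14, 3.14, 3.14].

INTERFACE

Orientations are given as a rotation vector (axis times angle).
In Python, from rig import env gives the robot as it stands.
- The arm moves only by the tool drive_tool, never from a script. Its argument "increments" is a list of rows, each a list of 3 entries, a list of its own where there are three numbers: the opening, from 0 (shut) to 1 (fully open), then the shift along the tool's x, y, z in m, then the turn, a rotation vector about the tool's x, y, z in rad. A call has 1 to 20 rows; each row is the pose to reach, as a shift and turn from the pose commanded when the call began, along the tool's axes at that moment; what a row does not reach only later rows make up. A row lasts 1/12 s, in which the tool goes at most 41.7 mm and 7.16 degrees, less where a joint would pass 70% of its speed; a pose out of reach is approached as far as the arm can. A call with a gripper value outside its range is refused whole. The fingers move at their own pace and stop on an object; "newtons" is the grip in N (left out, the last holds). Time passes only in rows, so rows that repeat a pose let the fingers close. It gives the time, the measured TCP pose, the force and the opening at its end, in the units of the state.
- env.state(): the state, without advancing time (a new reading comes with each control period).
- env.read_camera(name): name is "scene" or "top" or "wrist"; returns (picture, depth): 480x640x3 uint8, blue, green, red; 480x640 float32, m along the optical axis (not along the pixel's ray), 0 where there is no reading.
- env.camera_model(name): a dict with "fov_y" (degrees; the focal length in pixels is half the picture's height over the tangent of half this angle, whatever the lens; pixels are square), "cx", "cy" (the principal point, pixels), "view" (4x4, takes a point from world to camera coordinates). Camera axes: x right, y down, z forward; pixel columns grow to the right and rows downward; lengths in m; the calibration is good to about 2 mm. The wrist camera is an equidistant fisheye: a pixel r from the principal point sees the ray r / f radians off the axis. A picture is of the moment at which its call begins: read the wrist's pose just before it. camera_model takes no time and is no camera call; for the wrist camera it gives the pose at the moment of the call.
- env.close_job(): hands the job in, once; it reports no verdict.
Trained networks look in the newest picture that a camera, given by its name, has taken for a name from the list of things; names that differ only in an ending like _2 or _b are one class to them, and where a whole thing is asked for, a point or a joint stands for the part that bears it (a point fixed in the world has none). Each returns a list of dicts, best first, with "confidence" (0 to 1); they miss things now and then, are a little off and sometimes report something else, mostly with a low value. They report only what shows in the picture. A call takes as long as a camera call. They do not tell look-alikes from the thing itself.
- env.recognise(camera, target): "box" ([left, top, width, height] in pixels, round what is visible of it).
- env.trace(camera, target): "mask" (480x640 bool, what is visible of it) and "box" ([left, top, width, height] in pixels, round what is visible of it).
- env.tip_of(camera, target): "centre" ([column, row] in pixels: a listed point, or the origin of a listed thing).
The state is a dict: "t": time; "joint_pos": joint angles; "qd": joint speeds; "effort": joint torques, N m; "tool_pos": TCP position; "eef_rot": TCP orientation; "ft_force": force on the tool from outside, world axes, zero at the start; "torque": the same for the moment, N m; "opening": finger opening in m.
Only numpy, scipy, OpenCV 4.12 (cv2) and the standard library are available. Lean on these libraries where they do the work, as an engineer would, in place of code of your own. Each camera call takes 0.05 s, during which the arm holds its last target.

## Working session

There is one attempt and no reset: what is moved stays moved. The work goes in short steps, Python scripts to look and compute and a tool call to move; the robot and the scene stay as the last step left them, time stands still between calls to the robot, and variables do not carry over. Pictures are saved under pics/ and viewed, and the job is handed in when it is done.

Besides the shell and the picture viewer there is one more tool, called in YAML: its name, and indented under it one key for each argument. drive_tool: Moves the arm, as the interface text tells. Its arguments: {"type":"object","properties":{"increments":{"type":"array","items":{"type":"array"}},"newtons":{"type":"number"}},"required":["increments"]}

```bash
ls -la; mkdir -p pics; cat > h.py <<'E'
import numpy as np, cv2, math
from scipy.spatial.transform import Rotation as R
from rig import env
def cam(n):
    m=env.camera_model(n); f=240/math.tan(math.radians(m['fov_y'])/2)
    return f,m['cx'],m['cy'],np.array(m['view'])
def cloud(n,depth,m=None):
    f,cx,cy,V=m or cam(n)
    v,u=np.mgrid[0:480,0:640].astype(float)
    if n=='wrist':
        dx,dy=u-cx,v-cy; r=np.hypot(dx,dy); th=r/f; k=np.where(r>1e-6,np.tan(th)/np.maximum(r,1e-6),1/f)
        X=dx*k*depth; Y=dy*k*depth
    else:
        X=(u-cx)/f*depth; Y=(v-cy)/f*depth
    P=np.stack([X,Y,depth],-1)
    T=np.linalg.inv(V)
    W=P@T[:3,:3].T+T[:3,3]
    W[depth<=0]=np.nan
    return W
def proj(n,p,m=None):
    f,cx,cy,V=m or cam(n)
    c=V[:3,:3]@np.asarray(p)+V[:3,3]
    if n=='wrist':
        r=np.hypot(c[0],c[1]); th=math.atan2(r,c[2]); return cx+f*th*c[0]/max(r,1e-9), cy+f*th*c[1]/max(r,1e-9)
    return cx+f*c[0]/c[2], cy+f*c[1]/c[2]
def shot(n,name=None):
    m=cam(n); im,d=env.read_camera(n)
    if name: cv2.imwrite('pics/'+name+'.png',im)
    return im,d,cloud(n,d,m)
def st():
    s=env.state(); print('t',round(s['t'],2),'tcp',np.round(s['tool_pos'],4),'rot',np.round(s['eef_rot'],3),'F',np.round(s['ft_force'],1),'op',round(s['opening'],4)); return s
E
python3 - <<'E'
from h import *
s=st(); print(s)
for n in ['scene','top','wrist']:
    shot(n,n+'0'); print(n,cam(n)[:3], np.linalg.inv(cam(n)[3]).round(3).tolist())
E
```

```text
total 12
drwxr-xr-x  3 agent agent 4096 Dec  7 16:20 .
drwxr-xr-x 23 root  root  4096 Dec  7 16:20 ..
drwxr-xr-x  2 agent agent 4096 Dec  7 16:20 pics
t 0.0 tcp [ 0.2125 -0.5066  0.2019] rot [-3.078 -0.619 -0.   ] F [ 0.2  0.2 -0.7] op 0.0851
{'t': 0.0, 'joint_pos': array([-1.37679796e+00,  2.59373988e-01,  1.53610181e+00,  3.17867042e-05,
        1.34804910e+00, -2.02796128e-01]), 'qd': array([-5.78364949e-04,  5.57687457e-04,  1.46128946e-03, -7.08792915e-04,
        4.80573622e-05,  2.41004159e-03]), 'effort': array([ 1.09837463e-03, -4.46027219e+01, -2.90568137e+01, -5.07130756e-05,
        1.16145666e-02,  5.46494604e-06]), 'tool_pos': array([ 0.21247088, -0.50664703,  0.20185059]), 'eef_rot': array([-3.07807433e+00, -6.18810810e-01, -6.19989022e-05]), 'ft_force': array([ 0.17162493,  0.2421738 , -0.74140289]), 'torque': array([-0.06050525, -0.02255373,  0.00083294]), 'opening': 0.08505639128691303}
scene (530.0448178453094, 325.9152392566918, 241.2541428120021) [[-0.465, 0.639, -0.613, 1.489], [0.885, 0.325, -0.332, 0.483], [-0.013, -0.697, -0.716, 1.275], [0.0, 0.0, 0.0, 1.0]]
top (580.3440551489484, 315.6237936449248, 235.58972941306973) [[0.009, -0.98, 0.196, 0.222], [-1.0, -0.009, 0.001, -0.082], [0.0, -0.196, -0.981, 1.436], [0.0, 0.0, 0.0, 1.0]]
wrist (371.64829954431775, 312.0266104924968, 229.3484889650404) [[0.386, -0.888, -0.25, 0.277], [-0.922, -0.372, -0.104, -0.48], [-0.001, 0.27, -0.963, 0.373], [0.0, 0.0, 0.0, 1.0]]
```

View pics/scene0.png

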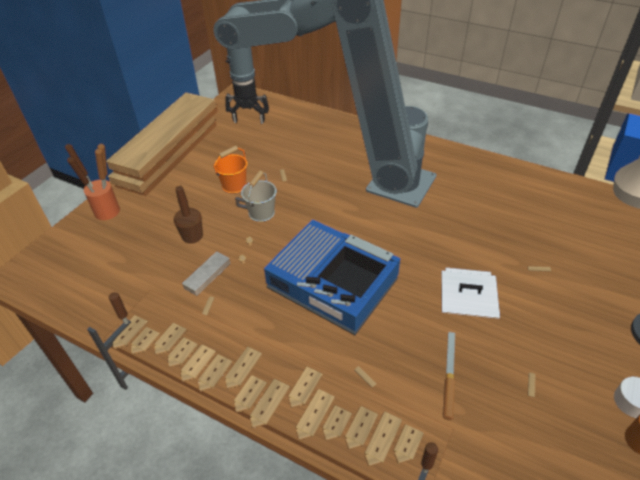

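View pics/top0.png

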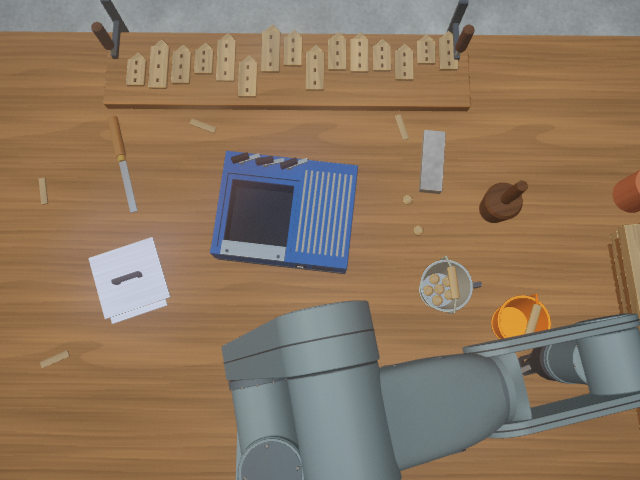

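View pics/wrist0.png

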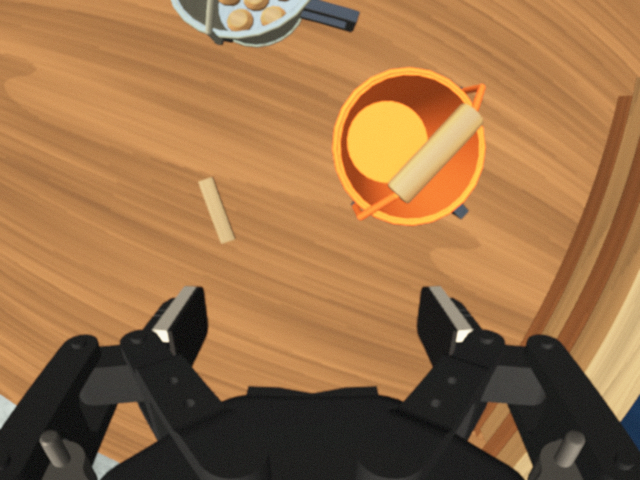

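The scene camera shows the machine at about (333,275), the cover at (470,290), the grey pail at (260,200), the orange pail at (232,172) and loose knobs near (249,240) and (242,258). Next I'll enlarge the pail candidates and measure positions.

```bash
python3 - <<'E'
from h import *
im,d,W=shot('top','top1')
np.save('top_W.npy',W); cv2.imwrite('top_im.png',im)
c=im[170:350,380:560]; cv2.imwrite('pics/crop_pails.png',cv2.resize(c,None,fx=3.3,fy=3.3,interpolation=cv2.INTER_CUBIC))
im2,d2,W2=shot('scene')
cv2.imwrite('pics/crop_cover.png',np.hstack([cv2.resize(im[220:340,70:190],None,fx=3.3,fy=3.3),cv2.resize(im[140:280,200:370],(396,326))[:, :] if 0 else cv2.resize(im[140:280,200:370],(396,396))]))
for cn in ['top','scene']:
    for t in ['pail','pail_grip','pail_mouth','bail_grip','cover','cover_grip','knob7','tub','seat','clamp1','mallet','chisel','oilstone']:
        try:
            r=env.tip_of(cn,t); 
            print(cn,t,[(np.round(x['centre'],1).tolist(),round(x['confidence'],2)) for x in r[:8]])
        except Exception as e: print(t,e)
E
```

```text
top pail [([510.5, 324.2], 0.72), ([442.2, 288.5], 0.66)]
top pail_grip [([476.3, 288.4], 0.88), ([547.8, 332.4], 0.56), ([446.3, 295.4], 0.25)]
top pail_mouth [([524.3, 324.1], 0.96), ([446.3, 288.5], 0.82)]
top bail_grip [([455.0, 284.2], 0.94), ([533.3, 320.0], 0.73)]
top cover [([128.2, 279.1], 0.93)]
top cover_grip [([129.3, 272.6], 0.76)]
top knob7 [([427.6, 288.7], 0.65), ([434.2, 301.4], 0.63), ([433.6, 278.3], 0.59), ([407.9, 202.2], 0.5), ([445.7, 295.5], 0.46), ([438.1, 288.5], 0.46), ([416.7, 228.7], 0.46), ([447.6, 282.9], 0.39)]
top tub [([260.3, 217.6], 0.56)]
top seat [([259.8, 210.5], 0.9)]
clamp1 it knows: bail_grip, chisel, cover, cover_grip, knob, mallet, oilstone, pail, pail_grip, pail_mouth, seat, tub
top mallet [([492.0, 210.5], 0.78)]
top chisel [([120.0, 167.2], 0.73)]
top oilstone [([432.7, 161.7], 0.94)]
scene pail [([262.6, 208.7], 0.9), ([236.3, 182.2], 0.59)]
scene pail_grip [([217.2, 166.3], 0.89), ([237.1, 202.0], 0.62)]
scene pail_mouth [([256.2, 192.4], 0.76), ([230.6, 164.4], 0.57)]
scene bail_grip [([189.9, 234.6], 0.73), ([257.2, 180.2], 0.6), ([229.1, 149.2], 0.55)]
scene cover [([465.3, 290.2], 0.63)]
scene cover_grip [([468.3, 287.8], 0.67)]
scene knob7 [([248.6, 242.4], 0.46), ([239.1, 259.0], 0.39)]
scene tub [([348.7, 283.4], 0.79), ([256.8, 177.2], 0.16)]
scene seat [([351.4, 269.2], 0.62)]
clamp1 it knows: bail_grip, chisel, cover, cover_grip, knob, mallet, oilstone, pail, pail_grip, pail_mouth, seat, tub
scene mallet [([189.5, 234.1], 0.87), ([210.0, 275.5], 0.44)]
scene chisel [([452.7, 375.6], 0.75)]
scene oilstone [([208.9, 276.7], 0.67), ([451.9, 376.7], 0.64)]
```

View pics/crop_pails.png

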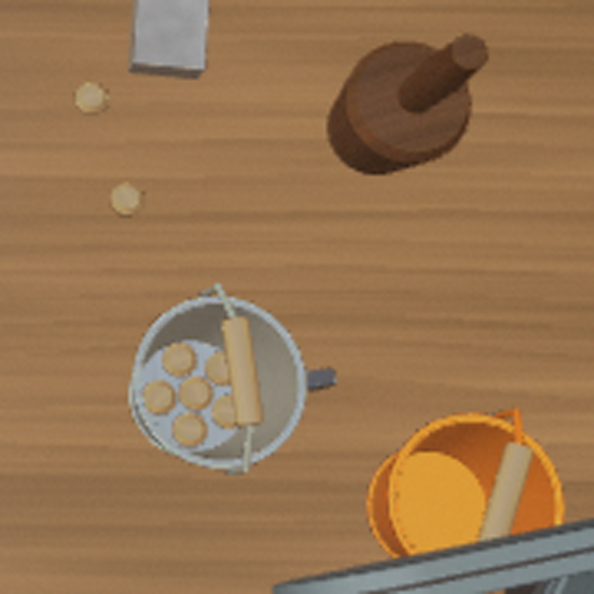

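View pics/crop_cover.png

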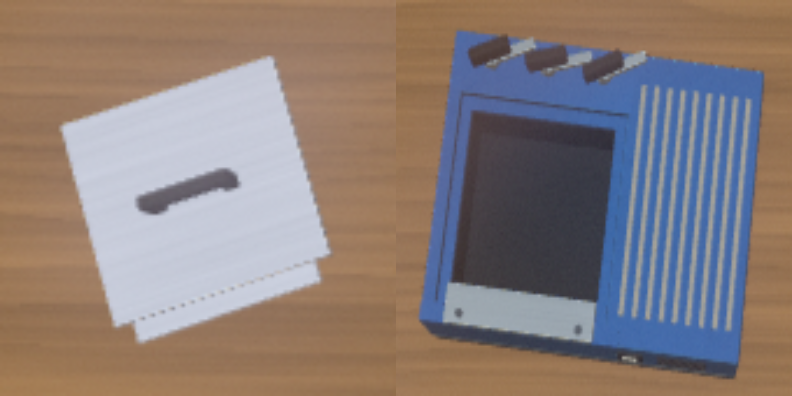

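The enlarged crop shows two pail-shaped things. The grey steel one at top-view pixel (445,287) holds six knobs and has a dark tipping grip on the right, so it fits the description. The orange one at (520,318) is empty and is the look-alike. The loose knobs are at (407,199) and (418,230), with possibly another under the arm. Next come the metric poses.

```bash
cat > meas.py <<'E'
from h import *
W=np.load('top_W.npy'); im=cv2.imread('top_im.png')
v,u=np.mgrid[0:480,0:640]
def sel(box,z0,z1):
    x0,y0,x1,y1=box
    return (u>=x0)&(u<x1)&(v>=y0)&(v<y1)&(W[...,2]>z0)&(W[...,2]<z1)
m=sel((190,130,380,290),0.088,0.112)
P=W[m][:,:2]; print('top z med',np.median(W[m][:,2]))
r=cv2.minAreaRect((P*1000).astype(np.float32)); print('housing rect',r, cv2.boxPoints(r).round(1).tolist())
m=sel((190,130,380,290),0.118,0.145); P=W[m]; print('clamps knobs', len(P), np.median(P,0))
m=sel((220,180,300,245),0.01,0.05);print('floor z',np.median(W[m],0))
# table plane
for b in [(300,420-100,320,340),(60,200,90,230),(330,110,380,140)]:
    q=W[b[1]:b[3],b[0]:b[2],2]; print('table',np.nanmedian(q))
# cover
m=sel((70,220,190,340),0.003,0.02); P=W[m]; print('cover z',np.median(P[:,2]))
r=cv2.minAreaRect((P[:,:2]*1000).astype(np.float32)); print('cover rect',r,cv2.boxPoints(r).round(1).tolist())
m=sel((70,220,190,340),0.024,0.06); P=W[m]; r=cv2.minAreaRect((P[:,:2]*1000).astype(np.float32)); print('handle',r,np.median(P[:,2]), np.percentile(P[:,2],[5,95]))
# pail rim
m=sel((400,245,490,330),0.094,0.105)
P=W[m]; (c,rad)=cv2.minEnclosingCircle((P[:,:2]*1000).astype(np.float32)); print('rim',c,rad,len(P))
m=sel((400,245,490,330),0.112,0.2); P=W[m]; r=cv2.minAreaRect((P[:,:2]*1000).astype(np.float32)); print('bail',r,np.percentile(P[:,2],[5,50,95]),P.mean(0))
m=sel((466,265,490,305),0.01,0.06); P=W[m]; print('grip',P.mean(0),len(P),P.min(0),P.max(0))
for b in [(398,190,416,210),(408,220,428,240)]:
    m=sel(b,0.008,0.05); P=W[m]; print('knob',P.mean(0),P[:,2].max(),cv2.minEnclosingCircle((P[:,:2]*1000).astype(np.float32)))
for b in [(415,125,450,200),(475,175,530,225)]:
    m=sel(b,0.015,0.3); P=W[m]; print('obst',P.min(0),P.max(0))
E
python3 meas.py
```

```text
top z med 0.10115014988282356
housing rect ((554.1934814453125, -5.5850677490234375), (323.2361145019531, 258.7535095214844), 83.63053894042969) [[407.70001220703125, -151.89999389648438], [664.7999877929688, -180.60000610351562], [700.7000122070312, 140.6999969482422], [443.5, 169.39999389648438]]
clamps knobs 375 [0.66161781 0.04313298 0.13591114]
floor z [0.55473745 0.05989215 0.02919922]
table 0.7937808800401966
table 0.0007711702040817947
table 0.0010791407726584712
cover z 0.006951203604458223
cover rect ((396.60601806640625, 381.8836669921875), (296.75653076171875, 310.0508728027344), 0.5298029184341431) [[246.8000030517578, 535.5], [249.6999969482422, 225.5], [546.4000244140625, 228.1999969482422], [543.5, 538.2999877929688]]
handle ((395.1844787597656, 380.4366760253906), (12.918222427368164, 70.77687072753906), 19.30223274230957) 0.03985303767625803 [0.0318983  0.04512565]
rim (375.04400634765625, -379.03753662109375) 63.84168243408203 429
bail ((375.3245544433594, -383.964111328125), (129.92578125, 19.104318618774414), 6.400893211364746) [0.13518222 0.16175362 0.16752381] [ 0.37444758 -0.38300349  0.15827278]
grip [ 0.3838231  -0.46978864  0.03946074] 54 [ 0.34496608 -0.50229721  0.01041072] [ 0.40644728 -0.45705951  0.05126256]
knob [ 0.59979963 -0.30936533  0.02191101] 0.03020875171984372 ((600.4832763671875, -315.57257080078125), 23.52295684814453)
knob [ 0.52213821 -0.33414243  0.0219484 ] 0.030356752624717487 ((526.9248046875, -337.8614501953125), 23.402231216430664)
obst [ 0.62011528 -0.40914884  0.01502027] [ 0.78489113 -0.34019799  0.04038231]
obst [ 0.53580416 -0.57255168  0.01504729] [ 0.6245358  -0.48078142  0.22323305]
```

```bash
cat >> h.py <<'E'
MY=math.radians(-6.37); TUB=np.array([0.5461,0.0567])
def mach(x,y): # machine xy -> world xy
    c,s=math.cos(MY),math.sin(MY); return TUB+np.array([c*x-s*y,s*x+c*y])
def down(yaw_y): # tool pointing down, tool y axis along heading yaw_y (rad)
    y=np.array([math.cos(yaw_y),math.sin(yaw_y),0]); z=np.array([0,0,-1.]); return np.stack([np.cross(y,z),y,z],1)
def near(Rt): # choose half turn nearest
    R0=R.from_rotvec(env.state()['eef_rot']).as_matrix(); A=Rt@np.diag([-1,-1,1.])
    ang=lambda M: R.from_matrix(R0.T@M).magnitude()
    return Rt if ang(Rt)<=ang(A) else A
def plan(p,Rt=None,grasp=False):
    s=env.state(); R0=R.from_rotvec(s['eef_rot']).as_matrix()
    if Rt is None: Rt=R0
    p=np.asarray(p,float)
    if grasp: p=p+Rt[:,2]*env.grip_depth
    sh=R0.T@(p-s['tool_pos']); tr=R.from_matrix(R0.T@Rt).as_rotvec()
    n=max(np.linalg.norm(sh)/.0417,np.degrees(np.linalg.norm(tr))/7.16)
    print('shift',np.round(sh,4).tolist(),'turn',np.round(tr,4).tolist(),'rows',round(n,1),'->',np.round(p,4))
    f=open('log.txt','a'); f.write(repr((s['joint_pos'].tolist(),s['tool_pos'].tolist(),s['eef_rot'].tolist()))+'\n')
    return sh,tr
E
python3 - <<'E'
from h import *
s=st(); print(R.from_rotvec(s['eef_rot']).as_matrix().round(3), env.grip_depth)
print('alts'); 
Rt=near(down(math.radians(96.4))); plan([.375,-.384,.154+.12],Rt,True)
E
```

```text
t 1.45 tcp [ 0.2126 -0.5073  0.2027] rot [ 3.08   0.619 -0.   ] F [-0.7  0.2 -0.5] op 0.0853
[[ 0.922  0.386 -0.   ]
 [ 0.386 -0.922 -0.   ]
 [-0.     0.    -1.   ]] 0.0187
alts
shift [0.1974, -0.0509, -0.0526] turn [0.0, 0.0, 0.2851] rows 5.0 -> [ 0.375  -0.384   0.2553]
```

drive_tool:
  increments:
    - [1,[0,0,-0.06],[0,0,0]]
    - [1,[0,0,-0.06],[0,0,0]]
    - [1,[0.1974,-0.0509,-0.0526],[0,0,0.285]]
    - [1,[0.1974,-0.0509,-0.0526],[0,0,0.285]]
    - [1,[0.1974,-0.0509,-0.0526],[0,0,0.285]]
    - [1,[0.1974,-0.0509,-0.0526],[0,0,0.285]]
    - [1,[0.1974,-0.0509,-0.0526],[0,0,0.285]]
    - [1,[0.1974,-0.0509,-0.0526],[0,0,0.285]]
    - [1,[0.1974,-0.0509,-0.0526],[0,0,0.285]]
  newtons: 60

```text
t: 2.2
tool_pos: [0.3767, -0.3822, 0.2553]
eef_rot: [-3.136, -0.183, -0.0]
ft_force: [-0.3, 0.1, -0.6]
opening: 0.0857
```

```bash
python3 - <<'E'
from h import *
im,d,W=shot('wrist','w1'); np.save('w1.npy',W)
im2,_,_=shot('top','top2')
for t in ['bail_grip','pail_grip','pail_mouth','knob1']:
    for x in env.tip_of('wrist',t)[:7]:
        c=np.array(x['centre']); k=W[int(c[1]),int(c[0])]; print(t,c.round(1),round(x['confidence'],2),k.round(4))
E
```

```text
bail_grip [488.8 329.3] 0.86 [ 0.2977 -0.5502  0.1613]
bail_grip [314.8 223.5] 0.75 [ 0.3773 -0.3829  0.1633]
pail_grip [390.5 192.3] 0.88 [ 0.3891 -0.4636  0.0421]
pail_grip [496.7 303.1] 0.75 [ 0.3215 -0.5533  0.1558]
pail_mouth [465.4 304. ] 0.7 [ 0.263  -0.5871  0.0366]
pail_mouth [313.6 204.1] 0.65 [ 0.3914 -0.3805  0.1637]
knob1 [326.5 203.7] 0.82 [ 0.3921 -0.3901  0.158 ]
knob1 [330.6 174.9] 0.78 [ 0.3986 -0.3984  0.0295]
knob1 [285.1  59.7] 0.74 [ 0.5171 -0.3362  0.0256]
knob1 [287.7 188. ] 0.58 [ 0.3777 -0.354   0.0275]
knob1 [313.1 222.3] 0.56 [ 0.3783 -0.382   0.1645]
knob1 [300.4 209.6] 0.55 [ 0.356  -0.3706  0.0273]
knob1 [303.8 166.6] 0.54 [ 0.4037 -0.3686  0.0287]
```

View pics/w1.png

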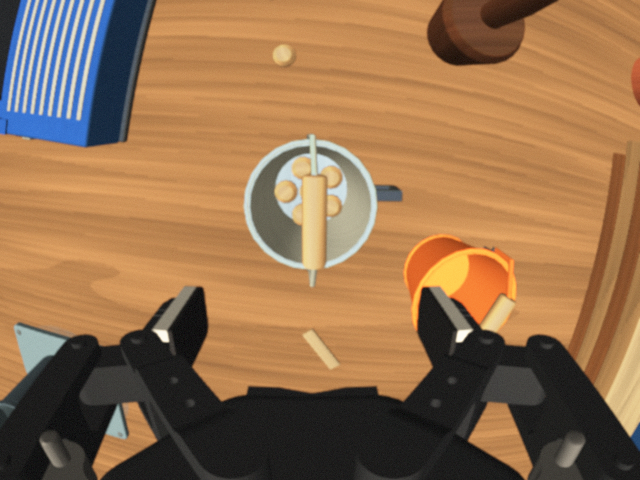

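View pics/top2.png

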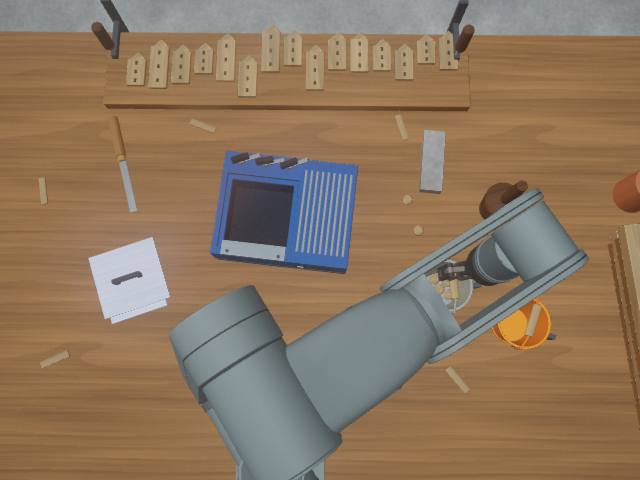

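The wrist picture shows the bail grip at (314,222), square to the jaws, with the grey pail and its knobs below. I'll descend and grip.

```bash
python3 - <<'E'
from h import *
st(); plan([.377,-.383,.153],near(down(math.radians(96.4))),True)
E
```

```text
t 2.5 tcp [ 0.3739 -0.3851  0.2553] rot [ 3.137  0.172 -0.   ] F [-0.2 -0.4  0.2] op 0.0855
shift [0.0033, -0.0018, 0.121] turn [0.0001, 0.0002, -0.0022] rows 2.9 -> [ 0.377  -0.383   0.1343]
```

drive_tool:
  increments:
    - [1,[0.002,-0.001,0.06],[0,0,0]]
    - [1,[0.002,-0.001,0.09],[0,0,0]]
    - [1,[0.002,-0.001,0.121],[0,0,0]]
    - [1,[0.002,-0.001,0.121],[0,0,0]]
    - [1,[0.002,-0.001,0.121],[0,0,0]]
    - [0,[0.002,-0.001,0.121],[0,0,0]]
    - [0,[0.002,-0.001,0.121],[0,0,0]]
    - [0,[0.002,-0.001,0.121],[0,0,0]]
    - [0,[0.002,-0.001,0.121],[0,0,0]]
    - [0,[0.002,-0.001,0.121],[0,0,0]]
    - [0,[0.002,-0.001,0.121],[0,0,0]]
    - [0,[0.002,-0.001,0.121],[0,0,0]]
    - [0,[0.002,-0.001,0.121],[0,0,0]]
  newtons: 60

```text
t: 3.58
tool_pos: [0.3771, -0.3831, 0.1349]
eef_rot: [3.136, 0.176, 0.001]
ft_force: [0.3, 1.1, 3.6]
opening: -0.0
```

```bash
python3 - <<'E'
from h import *
s=st(); R0=R.from_rotvec(s['eef_rot']).as_matrix()
print('lift'); plan(s['tool_pos']+[0,0,.15])
print('over deck');xy=mach(0,-.142); print(xy)
E
```

```text
t 3.58 tcp [ 0.3771 -0.3831  0.1349] rot [3.136e+00 1.760e-01 1.000e-03] F [0.3 1.1 3.6] op -0.0
lift
shift [0.0001, 0.0002, -0.15] turn [0.0, 0.0, 0.0] rows 3.6 -> [ 0.3771 -0.3831  0.2849]
over deck
[ 0.5303453  -0.08442331]
```

```bash
python3 - <<'E'
from h import *
im,d,W=shot('wrist','w2'); im2,d2,_=shot('scene'); cv2.imwrite('pics/s2.png',cv2.resize(im2[100:300,150:350],None,fx=3,fy=3))
E
```

```text
(no output)
```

View pics/w2.png

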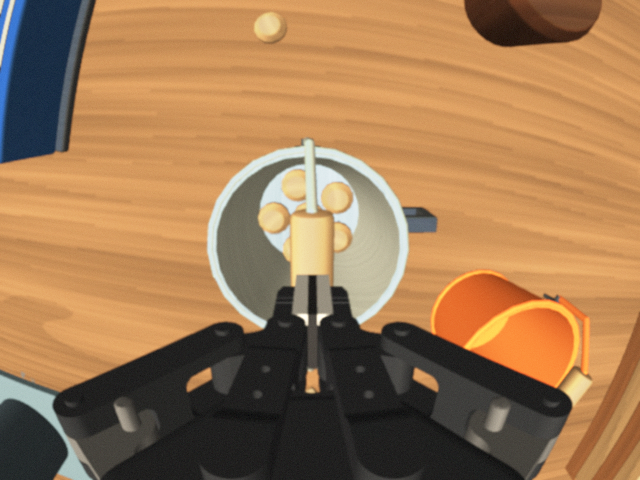

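View pics/s2.png

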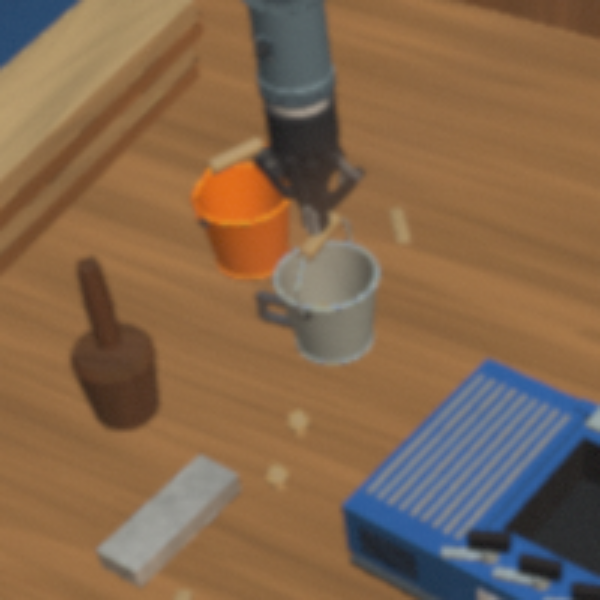

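```bash
python3 - <<'E'
from h import *
im,d,W=shot('wrist')
for uv in [(313,215),(313,230),(313,255),(313,270),(312,180),(317,285),(318,300),(312,380),(309,142),(280,153),(380,160)]: print(uv,W[uv[1],uv[0]].round(4))
f,cx,cy,V=cam('wrist'); print('tcp at',proj('wrist',env.state()['tool_pos']))
print('scene tcp',proj('scene',env.state()['tool_pos']))
st()
E
```

```text
(313, 215) [ 0.4114 -0.3789  0.1597]
(313, 230) [ 0.4062 -0.3795  0.1637]
(313, 255) [ 0.3961 -0.3807  0.1646]
(313, 270) [ 0.3889 -0.3815  0.1629]
(312, 180) [ 0.4235 -0.3772  0.1453]
(317, 285) [ 0.389  -0.3829  0.1779]
(318, 300) [ 0.3891 -0.3831  0.1908]
(312, 380) [ 0.1996 -0.4024 -0.0014]
(309, 142) [ 0.4392 -0.374   0.1306]
(280, 153) [ 0.4304 -0.3588  0.1014]
(380, 160) [ 4.266e-01 -4.338e-01  1.000e-04]
tcp at (np.float64(313.37823125157956), np.float64(271.1197557456157))
scene tcp (np.float64(256.0097589482278), np.float64(182.9649824643791))
t 3.73 tcp [ 0.3771 -0.3831  0.1348] rot [3.136e+00 1.760e-01 1.000e-03] F [0.6 0.2 4.4] op -0.0002
```

```bash
python3 - <<'E'
from h import *
im=cv2.imread('pics/w2.png')
cv2.imwrite('pics/w2c.png',cv2.resize(im[180:400,210:430],None,fx=2.7,fy=2.7,interpolation=cv2.INTER_CUBIC))
im,d,W=shot('scene')
cv2.imwrite('pics/s3.png',cv2.resize(im[140:240,200:300],None,fx=6,fy=6,interpolation=cv2.INTER_CUBIC))
E
```

```text
(no output)
```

View pics/w2c.png

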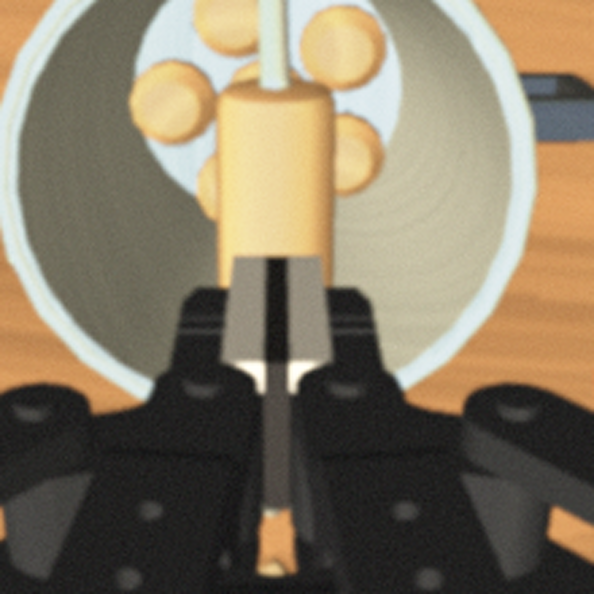

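View pics/s3.png

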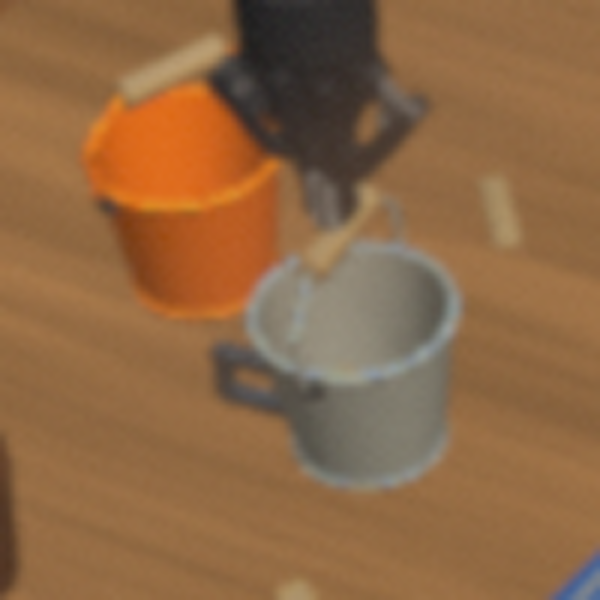

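drive_tool:
  increments:
    - [0,[0,0,-0.01],[0,0,0]]
    - [0,[0,0,-0.02],[0,0,0]]
    - [0,[0,0,-0.03],[0,0,0]]
    - [0,[0,0,-0.04],[0,0,0]]
    - [0,[0,0,-0.04],[0,0,0]]
    - [0,[0,0,-0.04],[0,0,0]]

```text
t: 4.28
tool_pos: [0.3772, -0.3833, 0.1753]
eef_rot: [3.135, 0.175, 0.002]
ft_force: [0.0, -0.3, 0.4]
opening: 0.0001
```

```bash
python3 - <<'E'
from h import *
st()
im,d,W=shot('wrist','w4')
cv2.imwrite('pics/w4c.png',cv2.resize(im[130:430,160:480],None,fx=1.8,fy=1.8,interpolation=cv2.INTER_CUBIC))
im,d,W=shot('scene')
cv2.imwrite('pics/s4.png',cv2.resize(im[120:240,190:310],None,fx=5,fy=5,interpolation=cv2.INTER_CUBIC))
E
```

```text
t 4.28 tcp [ 0.3772 -0.3833  0.1753] rot [3.135e+00 1.750e-01 2.000e-03] F [ 0.  -0.3  0.4] op 0.0001
```

View pics/w4c.png

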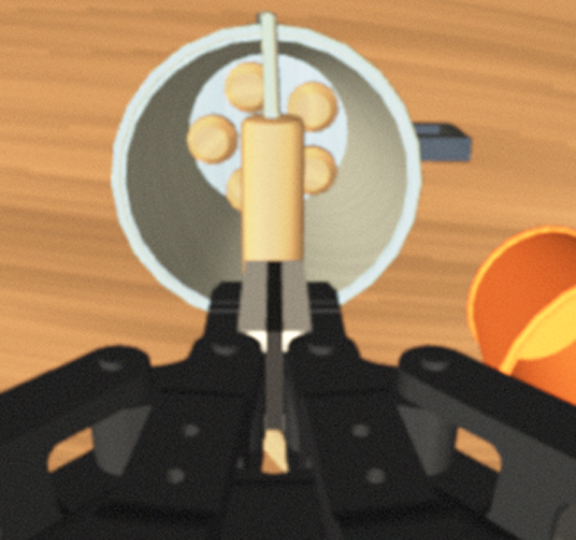

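View pics/s4.png

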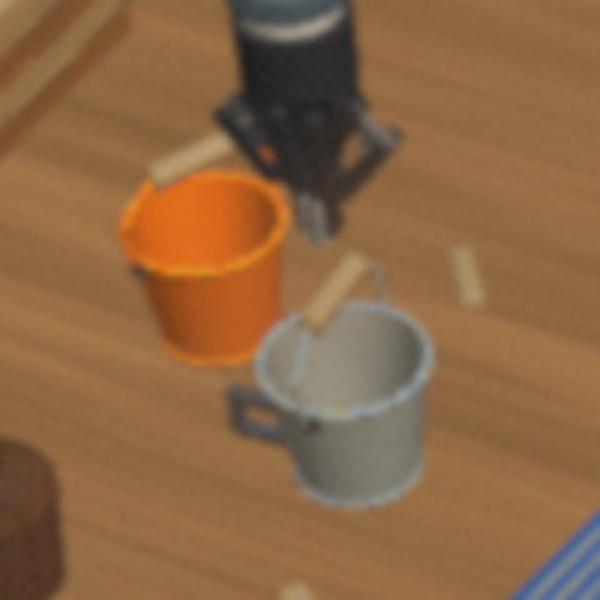

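drive_tool:
  increments:
    - [0.6,[0,0,-0.02],[0,0,0]]
    - [0.6,[0,0,-0.02],[0,0,0]]
    - [0.6,[0,0,-0.02],[0,0,0]]
    - [0.6,[0,0,-0.02],[0,0,0]]
    - [0.6,[0,0,-0.02],[0,0,0]]
    - [0.6,[0,0,-0.02],[0,0,0]]
  newtons: 30

```text
t: 4.88
tool_pos: [0.3766, -0.3824, 0.1933]
eef_rot: [-3.135, -0.175, 0.001]
ft_force: [-0.3, 0.3, -0.6]
opening: 0.0513
```

drive_tool:
  increments:
    - [0.6,[0,0,0.02],[0,0,0]]
    - [0.6,[0,0,0.04],[0,0,0]]
    - [0.6,[0,0,0.058],[0,0,0]]
    - [0.6,[0,0,0.058],[0,0,0]]
    - [0.6,[0,0,0.058],[0,0,0]]
    - [0.6,[0,0,0.058],[0,0,0]]

```text
t: 5.38
tool_pos: [0.3771, -0.3833, 0.137]
eef_rot: [3.136, 0.175, 0.001]
ft_force: [-0.3, -0.5, 0.3]
opening: 0.0512
```

```bash
python3 - <<'E'
from h import *
st()
im,d,W=shot('wrist')
cv2.imwrite('pics/w5c.png',cv2.resize(im[130:430,160:480],None,fx=1.8,fy=1.8,interpolation=cv2.INTER_CUBIC))
im,d,W=shot('scene')
cv2.imwrite('pics/s5.png',cv2.resize(im[120:240,190:310],None,fx=5,fy=5,interpolation=cv2.INTER_CUBIC))
E
```

```text
t 5.38 tcp [ 0.3771 -0.3833  0.137 ] rot [3.136e+00 1.750e-01 1.000e-03] F [-0.3 -0.5  0.3] op 0.0512
```

View pics/w5c.png

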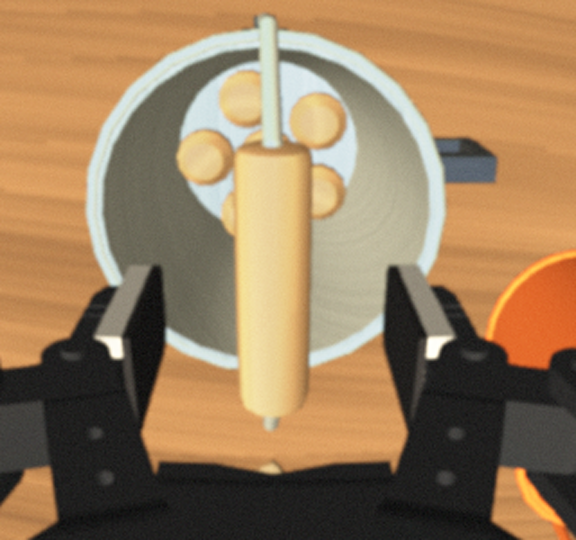

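View pics/s5.png

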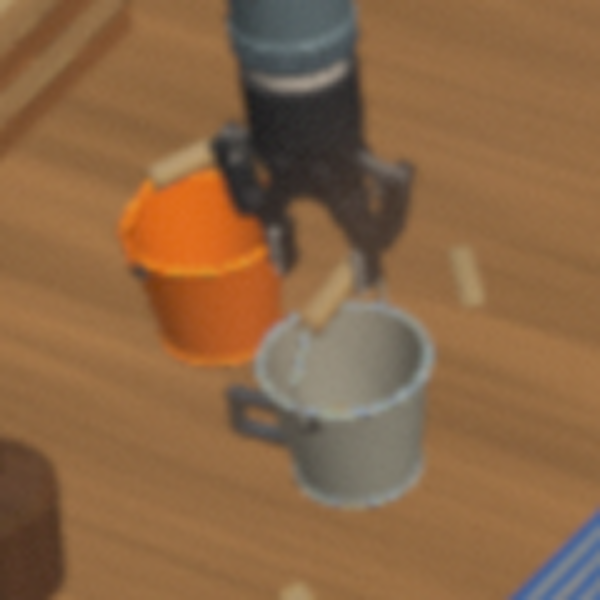

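drive_tool:
  increments:
    - [0.3,[0,0,0.002],[0,0,0]]
    - [0.2,[0,0,0.002],[0,0,0]]
    - [0.1,[0,0,0.002],[0,0,0]]
    - [0.1,[0,0,0.002],[0,0,0]]
  newtons: 30

```text
t: 5.82
tool_pos: [0.3769, -0.3829, 0.1346]
eef_rot: [3.136, 0.175, 0.0]
ft_force: [-0.0, -0.3, -0.2]
opening: 0.0088
```

```bash
python3 - <<'E'
from h import *
st()
im,d,W=shot('wrist')
cv2.imwrite('pics/w6c.png',cv2.resize(im[130:430,160:480],None,fx=1.8,fy=1.8,interpolation=cv2.INTER_CUBIC))
E
```

```text
t 5.82 tcp [ 0.3769 -0.3829  0.1346] rot [3.136 0.175 0.   ] F [-0.  -0.3 -0.2] op 0.0088
```

View pics/w6c.png

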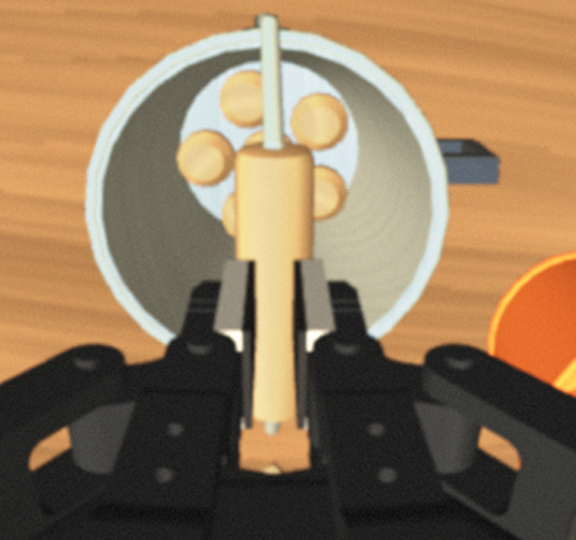

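drive_tool:
  increments:
    - [0,[0,0,0],[0,0,0]]
    - [0,[0,0,0],[0,0,0]]
    - [0,[0,0,0],[0,0,0]]
    - [0,[0,0,0],[0,0,0]]
  newtons: 30

```text
t: 6.2
tool_pos: [0.3771, -0.3832, 0.1348]
eef_rot: [3.136, 0.175, 0.001]
ft_force: [0.0, -1.1, 4.6]
opening: 0.0001
```

```bash
python3 - <<'E'
from h import *
st()
im,d,W=shot('wrist')
cv2.imwrite('pics/w7c.png',cv2.resize(im[130:430,160:480],None,fx=1.8,fy=1.8,interpolation=cv2.INTER_CUBIC))
E
```

```text
t 6.2 tcp [ 0.3771 -0.3832  0.1348] rot [3.136e+00 1.750e-01 1.000e-03] F [ 0.  -1.1  4.6] op 0.0001
```

View pics/w7c.png

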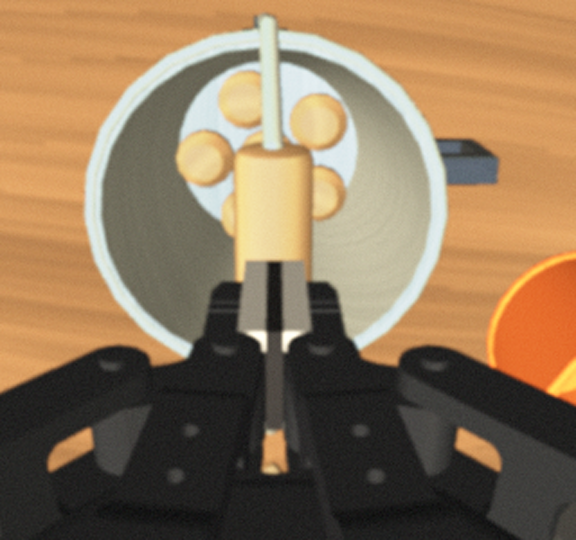

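drive_tool:
  increments:
    - [0.5,[0,0,0],[0,0,0]]
    - [0.5,[0,0,0],[0,0,0]]
    - [0.5,[0,0,0],[0,0,0]]
    - [0.5,[0,0,0],[0,0,0]]
    - [0.5,[0,0,0.015],[0,0,0]]
    - [0.5,[0,0,0.015],[0,0,0]]
    - [0.5,[0,0,0.015],[0,0,0]]
    - [0,[0,0,0.015],[0,0,0]]
    - [0,[0,0,0.015],[0,0,0]]
    - [0,[0,0,0.015],[0,0,0]]
    - [0,[0,0,0.015],[0,0,0]]
    - [0,[0,0,0.015],[0,0,0]]
    - [0,[0,0,0.015],[0,0,0]]
    - [0,[0,0,0.015],[0,0,0]]
  newtons: 30

```text
t: 7.42
tool_pos: [0.377, -0.3829, 0.1198]
eef_rot: [3.136, 0.176, 0.001]
ft_force: [0.1, 1.9, 5.2]
opening: 0.0176
```

```bash
python3 - <<'E'
from h import *
st()
im,d,W=shot('wrist','w8')
s=env.state(); R0=R.from_rotvec(s['eef_rot']).as_matrix()
T=(W-s['tool_pos'])@R0
m=(np.abs(T[...,0])<.03)&(np.abs(T[...,1])<.06)&(T[...,2]<0.03)&(T[...,2]>-.1)
v,u=np.nonzero(m)
for a in range(255,330,5):
    print(a,[(uu,T[a,uu].round(3).tolist()) for uu in (285,295,300,313,328,335,340)])
E
```

```text
t 7.42 tcp [ 0.377  -0.3829  0.1198] rot [3.136e+00 1.760e-01 1.000e-03] F [0.1 1.9 5.2] op 0.0176
255 [(285, [-0.025, -0.021, 0.094]), (295, [0.023, -0.007, -0.04]), (300, [0.024, -0.005, -0.043]), (313, [0.024, -0.0, -0.044]), (328, [0.024, 0.005, -0.042]), (335, [0.021, 0.008, -0.035]), (340, [-0.024, 0.02, 0.092])]
260 [(285, [-0.029, -0.021, 0.094]), (295, [0.021, -0.007, -0.04]), (300, [0.022, -0.005, -0.042]), (313, [0.022, -0.0, -0.044]), (328, [0.021, 0.005, -0.04]), (335, [0.019, 0.008, -0.036]), (340, [-0.035, 0.022, 0.11])]
265 [(285, [-0.034, -0.021, 0.095]), (295, [0.019, -0.007, -0.042]), (300, [0.019, -0.005, -0.041]), (313, [0.02, -0.0, -0.044]), (328, [0.019, 0.005, -0.041]), (335, [0.017, 0.008, -0.035]), (340, [-0.036, 0.021, 0.102])]
270 [(285, [-0.04, -0.022, 0.102]), (295, [0.017, -0.007, -0.041]), (300, [0.018, -0.005, -0.043]), (313, [0.018, -0.0, -0.043]), (328, [0.017, 0.005, -0.041]), (335, [0.014, 0.008, -0.034]), (340, [-0.038, 0.021, 0.095])]
275 [(285, [0.012, -0.012, -0.033]), (295, [0.015, -0.007, -0.04]), (300, [0.015, -0.005, -0.041]), (313, [0.016
[... 1637 characters left out ...]
.012, 0.008, -0.063])]
315 [(285, [0.012, -0.009, -0.067]), (295, [-0.003, -0.007, -0.04]), (300, [-0.002, -0.005, -0.042]), (313, [-0.001, -0.0, -0.044]), (328, [-0.002, 0.006, -0.042]), (335, [-0.0, 0.008, -0.044]), (340, [0.011, 0.008, -0.065])]
320 [(285, [0.01, -0.009, -0.066]), (295, [-0.005, -0.008, -0.04]), (300, [-0.004, -0.005, -0.042]), (313, [-0.003, -0.0, -0.044]), (328, [-0.005, 0.006, -0.04]), (335, [-0.003, 0.008, -0.044]), (340, [0.01, 0.008, -0.066])]
325 [(285, [0.007, -0.01, -0.065]), (295, [-0.008, -0.008, -0.04]), (300, [-0.006, -0.005, -0.042]), (313, [-0.006, -0.0, -0.043]), (328, [-0.006, 0.006, -0.042]), (335, [-0.005, 0.008, -0.045]), (340, [0.008, 0.008, -0.066])]
```

View pics/w8.png

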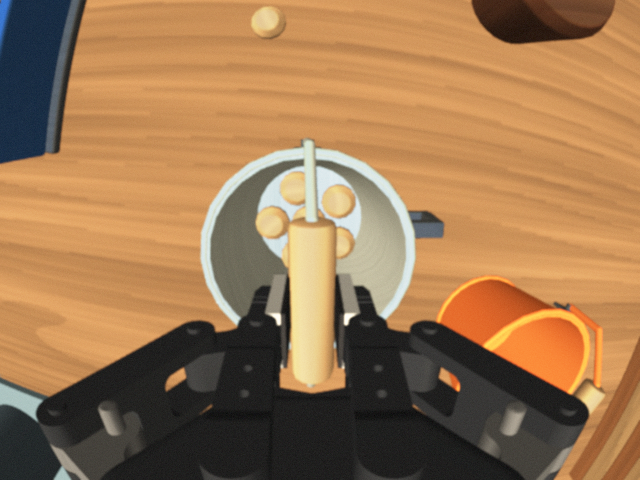

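The wrist picture shows the bar at (313,300) held only by the fingertips. The depth image puts the real fingertips about 30 mm short of the reported TCP, which explains why the first close landed above the bar. I'll reopen, go 15 mm lower and regrip.

drive_tool:
  increments:
    - [0.5,[0,0,0],[0,0,0]]
    - [0.5,[0,0,0],[0,0,0]]
    - [0.5,[0,0,0],[0,0,0]]
    - [0.5,[0,0,0.015],[0,0,0]]
    - [0.5,[0,0,0.015],[0,0,0]]
    - [0.5,[0,0,0.015],[0,0,0]]
    - [0,[0,0,0.015],[0,0,0]]
    - [0,[0,0,0.015],[0,0,0]]
    - [0,[0,0,0.015],[0,0,0]]
    - [0,[0,0,0.015],[0,0,0]]
    - [0,[0,0,0.015],[0,0,0]]
    - [0,[0,0,0.015],[0,0,0]]
    - [0,[0,0,0.015],[0,0,0]]
  newtons: 60

```text
t: 8.55
tool_pos: [0.3771, -0.3832, 0.1049]
eef_rot: [3.136, 0.176, 0.001]
ft_force: [-0.2, 0.7, 5.6]
opening: 0.0169
```

drive_tool:
  increments:
    - [0,[0,0,-0.02],[0,0,0]]
    - [0,[0,0,-0.04],[0,0,0]]
    - [0,[0,0,-0.07],[0,0,0]]
    - [0,[0,0,-0.1],[0,0,0]]
    - [0,[0,0,-0.13],[0,0,0]]
    - [0,[0,0,-0.16],[0,0,0]]
    - [0,[0,0,-0.16],[0,0,0]]
    - [0,[0,0,-0.16],[0,0,0]]
    - [0,[0,0,-0.16],[0,0,0]]

```text
t: 9.3
tool_pos: [0.3761, -0.3817, 0.2619]
eef_rot: [-3.133, -0.175, 0.003]
ft_force: [-0.3, 0.2, -6.9]
opening: 0.0172
```

```bash
python3 - <<'E'
from h import *
st()
im,d,W=shot('wrist','w9')
print('carry'); xy=mach(0,-.142); s=env.state()
# rotate pail from yaw 96.4 to 83.63
plan([xy[0],xy[1],s['tool_pos'][2]],near(down(math.radians(83.63))))
im,d,W=shot('top','top3')
E
```

```text
t 9.3 tcp [ 0.3761 -0.3817  0.2619] rot [-3.133e+00 -1.750e-01  3.000e-03] F [-0.3  0.2 -6.9] op 0.0172
carry
shift [0.1866, -0.2779, 0.0009] turn [-0.0045, 0.0029, 0.2229] rows 8.0 -> [ 0.5303 -0.0844  0.2614]
```

View pics/w9.png

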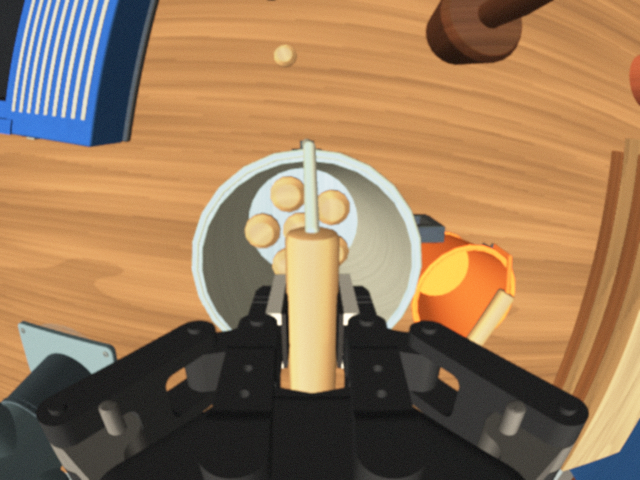

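drive_tool:
  increments:
    - [0,[0.01,-0.015,0],[0,0,0.012]]
    - [0,[0.028,-0.042,0],[0,0,0.033]]
    - [0,[0.047,-0.07,0],[0,0,0.056]]
    - [0,[0.066,-0.098,0],[0,0,0.079]]
    - [0,[0.085,-0.126,0],[0,0,0.1]]
    - [0,[0.104,-0.154,0],[0,0,0.124]]
    - [0,[0.122,-0.182,0],[0,0,0.146]]
    - [0,[0.14,-0.209,0],[0,0,0.167]]
    - [0,[0.156,-0.233,0],[0,0,0.187]]
    - [0,[0.17,-0.254,0],[0,0,0.204]]
    - [0,[0.18,-0.266,0],[0,0,0.214]]
    - [0,[0.1866,-0.275,0],[0,0,0.223]]
    - [0,[0.1866,-0.275,0],[0,0,0.223]]
    - [0,[0.1866,-0.275,0],[0,0,0.223]]
    - [0,[0.1866,-0.275,0],[0,0,0.223]]
    - [0,[0.1866,-0.275,0],[0,0,0.223]]

```text
t: 10.73
tool_pos: [0.531, -0.0894, 0.2636]
eef_rot: [-3.137, 0.176, 0.002]
ft_force: [0.2, -0.6, -4.1]
opening: 0.0173
```

```bash
python3 - <<'E'
from h import *
st()
im,d,W=shot('wrist','w10')
plan([*mach(0,-.145),env.state()['tool_pos'][2]-.055],near(down(math.radians(83.63))))
im,d,W=shot('top','top4')
E
```

```text
t 10.73 tcp [ 0.531  -0.0894  0.2636] rot [-3.137e+00  1.760e-01  2.000e-03] F [ 0.2 -0.6 -4.1] op 0.0173
shift [-0.0013, -0.002, 0.055] turn [0.0001, 0.001, -0.0011] rows 1.3 -> [ 0.53   -0.0874  0.2088]
```

View pics/w10.png

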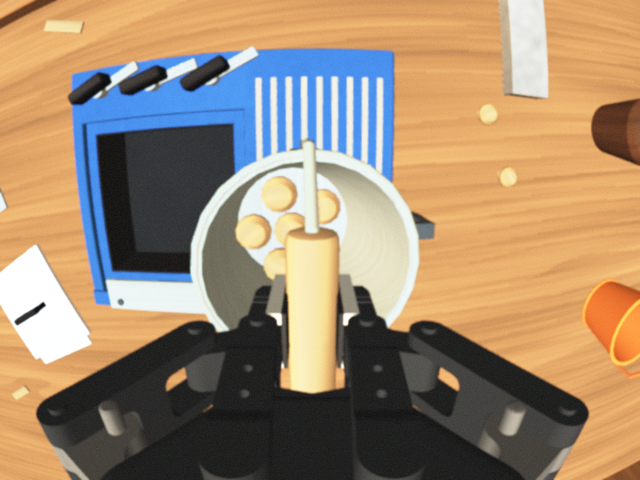

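View pics/top4.png

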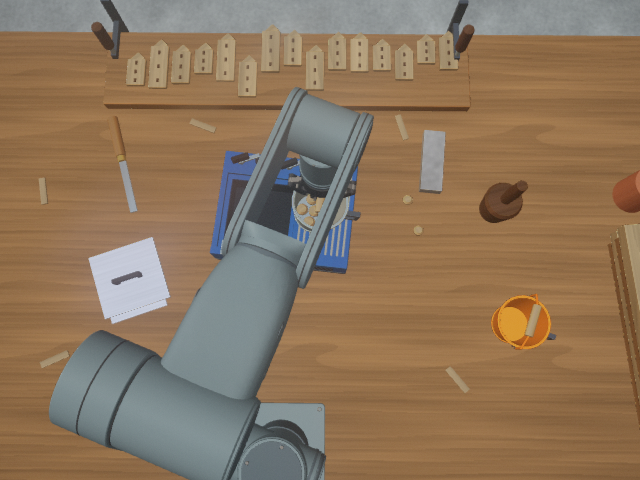

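drive_tool:
  increments:
    - [0,[-0.001,-0.002,0.02],[0,0,0]]
    - [0,[-0.001,-0.002,0.04],[0,0,0]]
    - [0,[-0.001,-0.002,0.05],[0,0,0]]
    - [0,[-0.001,-0.002,0.055],[0,0,0]]
    - [0,[-0.001,-0.002,0.058],[0,0,0]]
    - [0,[-0.001,-0.002,0.058],[0,0,0]]
    - [0,[-0.001,-0.002,0.058],[0,0,0]]

```text
t: 11.42
tool_pos: [0.5315, -0.0872, 0.2072]
eef_rot: [3.136, -0.175, 0.003]
ft_force: [0.9, -0.6, -6.0]
opening: 0.0171
```

```bash
python3 - <<'E'
from h import *
st()
im,d,W=shot('wrist','w11')
s=env.state(); R0=R.from_rotvec(s['eef_rot']).as_matrix()
m=(W[...,2]>.19)&(W[...,2]<.206); v,u=np.nonzero(m); k=(u>150)&(u<460)&(v>120)&(v<320); print(len(v[k]))
P=W[v[k],u[k]]; print(cv2.minEnclosingCircle((P[:,:2]*1000).astype(np.float32)), P[:,2].min(),P[:,2].max(), np.median(P[:,2]))
E
```

```text
t 11.42 tcp [ 0.5315 -0.0872  0.2072] rot [ 3.136e+00 -1.750e-01  3.000e-03] F [ 0.9 -0.6 -6. ] op 0.0171
7427
((534.4132080078125, -84.27264404296875), 61.93254852294922) 0.19000543083755528 0.20599989633162438 0.20070520170582595
```

View pics/w11.png

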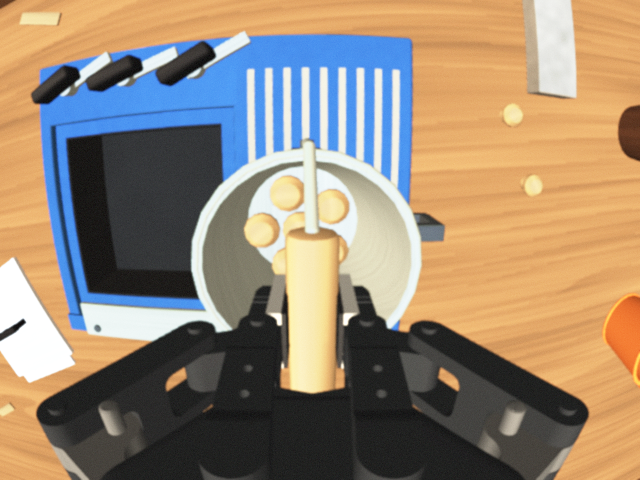

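drive_tool:
  increments:
    - [0,[-0.001,0,0.002],[0,0,0]]
    - [0,[-0.001,0,0.004],[0,0,0]]
    - [0,[-0.001,0,0.004],[0,0,0]]
    - [0,[-0.001,0,0.004],[0,0,0]]

```text
t: 11.8
tool_pos: [0.532, -0.0854, 0.2052]
eef_rot: [-3.135, 0.174, -0.01]
ft_force: [2.0, 6.4, 8.4]
opening: 0.0171
```

drive_tool:
  increments:
    - [0.6,[0,0,0],[0,0,0]]
    - [0.6,[0,0,0],[0,0,0]]
    - [0.6,[0,0,0],[0,0,0]]
    - [0.6,[0,0,0],[0,0,0]]
    - [0.6,[0,0,-0.03],[0,0,0]]
    - [0.6,[0,0,-0.06],[0,0,0]]
    - [0.6,[0,0,-0.1],[0,0,0]]
    - [0.6,[0,0,-0.13],[0,0,0]]
    - [0.6,[0,0,-0.13],[0,0,0]]
    - [0.6,[0,0,-0.13],[0,0,0]]

```text
t: 12.63
tool_pos: [0.5308, -0.0871, 0.3343]
eef_rot: [3.135, -0.175, 0.007]
ft_force: [-0.0, -0.2, 0.1]
opening: 0.0512
```

```bash
python3 - <<'E'
from h import *
st()
im,d,W=shot('wrist','w12')
for t in ['bail_grip','pail_grip','pail_mouth','seat','tub','cover_grip','cover']:
    for x in env.tip_of('wrist',t)[:2]:
        c=np.array(x['centre']); k=W[int(c[1]),int(c[0])]; print(t,c.round(1),round(x['confidence'],2),k.round(4))
np.save('w12.npy',W)
E
```

```text
t 12.63 tcp [ 0.5308 -0.0871  0.3343] rot [ 3.135 -0.175  0.007] F [-0.  -0.2  0.1] op 0.0512
bail_grip [631.8 326. ] 0.66 [ 0.2994 -0.545   0.158 ]
bail_grip [303.9 194.8] 0.64 [ 0.5571 -0.0833  0.262 ]
pail_grip [618.5 302.6] 0.77 [ 0.2856 -0.6032  0.0665]
pail_grip [385.4 194.8] 0.61 [ 0.5279 -0.1597  0.1435]
pail_mouth [304.1 210.6] 0.84 [ 0.5465 -0.0827  0.2635]
pail_mouth [611.5 310.9] 0.67 [ 0.2682 -0.5951  0.06  ]
seat [188.2 195.1] 0.87 [0.5348 0.0812 0.0297]
tub [204.1 185.2] 0.59 [0.5451 0.0563 0.0292]
cover_grip [ 49.9 296.7] 0.63 [0.404  0.3774 0.0388]
cover [ 58.8 289.6] 0.85 [0.4042 0.3785 0.0087]
```

View pics/w12.png

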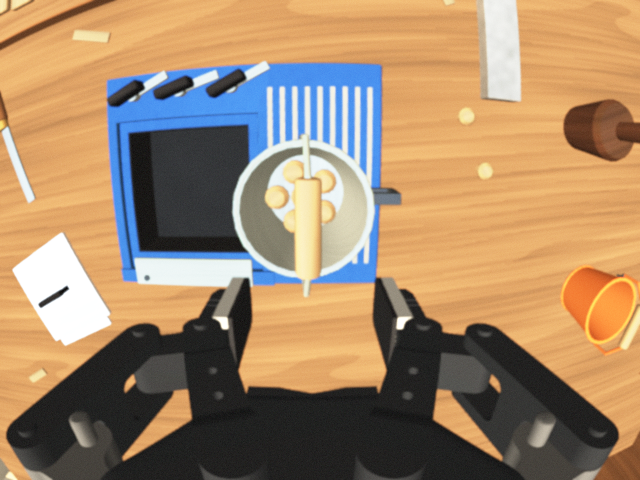

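```bash
python3 - <<'E'
from h import *
W=np.load('w12.npy'); v,u=np.mgrid[0:480,0:640]
def fitc(P):
    A=np.c_[2*P,np.ones(len(P))]; x=np.linalg.lstsq(A,(P**2).sum(1),rcond=None)[0]; return x[:2],math.sqrt(x[2]+x[0]**2+x[1]**2)
m=(u>225)&(u<380)&(v>135)&(v<282)&(W[...,2]>.196)&(W[...,2]<.206); P=W[m][:,:2]
c,r=fitc(P)
for i in range(3):
    e=abs(np.hypot(*(P-c).T)-r); P=P[e<.004]; c,r=fitc(P)
print('rim c',c,r,len(P),'mach',(lambda d:[d@[math.cos(MY),math.sin(MY)],d@[-math.sin(MY),math.cos(MY)]])(c-TUB))
m=(u>374)&(u<404)&(v>180)&(v<210)&(W[...,2]>.11)&(W[...,2]<.16); P=W[m]; print('grip',len(P),P.mean(0),P.min(0),P.max(0),np.percentile(P[:,2],[50,90]))
Q=P[P[:,2]>.138]; r=cv2.minAreaRect((Q[:,:2]*1000).astype(np.float32)); print(r)
d=Q[:,:2].mean(0)-c; print('dir',math.degrees(math.atan2(*-d[::-1])), np.hypot(*d))
# housing fit
m=(u>100)&(u<385)&(v>55)&(v<295)&(W[...,2]>.094)&(W[...,2]<.106); P=W[m][:,:2]; r=cv2.minAreaRect((P*1000).astype(np.float32)); print('housing',r)
m=(u>125)&(u<255)&(v>120)&(v<265)&(W[...,2]>.015)&(W[...,2]<.04); P=W[m][:,:2]; r=cv2.minAreaRect((P*1000).astype(np.float32)); print('floor',r)
m=(u>260)&(u<345)&(v>150)&(v<240)&(W[...,2]>.1)&(W[...,2]<.14); 
E
```

```text
rim c [ 0.53213845 -0.07894633] 0.057148656793680884 2966 mach [np.float64(0.0011744179992937266), np.float64(-0.1363578814626344)]
grip 430 [ 0.52392644 -0.16327406  0.13630317] [ 0.51577647 -0.17644697  0.11004537] [ 0.53058389 -0.14882825  0.14483703] [0.1423559  0.14355793]
((522.5950317382812, -162.83291625976562), (27.989669799804688, 12.257341384887695), 82.00438690185547)
dir 83.7052923044115 0.08397328823854998
housing ((556.025390625, -4.6347808837890625), (322.7237854003906, 255.33056640625), 83.8043441772461)
floor ((548.210693359375, 64.03633117675781), (137.6828155517578, 147.90789794921875), 83.97229766845703)
```

```bash
sed -i 's/^MY=.*/MY=math.radians(-6.25); TUB=np.array([0.5472,0.0572])/' h.py
cat > kin.py <<'E'
from h import *
from scipy.optimize import least_squares
def rots(q):
    Rz=lambda a:R.from_euler('z',a).as_matrix(); Ry=lambda a:R.from_euler('y',a).as_matrix()
    A=Rz(q[0]); B=A@Ry(q[1]); C=B@Ry(q[2]); D=C@Rz(q[3])@Ry(q[4]); E=D@Rz(q[5]); return A,B,C,D,E
def samples():
    S=[eval(l) for l in open('log.txt')]; return S
def fit(S):
    M=[];b=[]
    for q,p,r in S:
        A,B,C,D,E=rots(q)
        M.append(np.c_[A[:,[0,2]],B[:,2],C[:,[0,2]],E[:,2]]); b.append(p)
    M=np.vstack(M); b=np.hstack(b)
    x,res,rk,sv=np.linalg.lstsq(M,b,rcond=1e-4); return x,rk,sv,np.abs(M@x-b).max()
E
python3 - <<'E'
from kin import *
s=env.state(); open('log.txt','a').write(repr((s['joint_pos'].tolist(),s['tool_pos'].tolist(),s['eef_rot'].tolist()))+'\n')
S=samples()
for q,p,r in S:
    E=rots(q)[-1]; print(np.round(q,3),np.round(p,3),'rot err',R.from_matrix(E.T@R.from_rotvec(r).as_matrix()).as_rotvec().round(3))
x,rk,sv,e=fit(S); print(x.round(4),rk,sv.round(3),e)
E
```

```text
[-1.377  0.259  1.535 -0.     1.348 -0.203] [ 0.213 -0.507  0.203] rot err [-0.    -0.     1.571]
[-1.008  0.205  1.477 -0.     1.46   0.453] [ 0.374 -0.385  0.255] rot err [0.    0.    1.571]
[-1.001  0.292  1.665 -0.     1.184  0.458] [ 0.377 -0.383  0.135] rot err [-0.     0.     1.571]
[-1.001  0.203  1.464  0.     1.48   0.458] [ 0.376 -0.381  0.261] rot err [-0.     0.     1.571]
[-0.374  0.205  1.456 -0.     1.482  1.309] [ 0.531 -0.089  0.264] rot err [-0.     0.     1.571]
[-0.37   0.182  1.325 -0.     1.636  1.312] [ 0.53  -0.086  0.331] rot err [-0.     0.     1.571]
[-0.0416 -3.9117  0.7631  0.0894  0.416  -3.5551] 6 [4.876e+00 3.477e+00 2.760e-01 2.390e-01 2.100e-02 3.000e-03] 0.10850898084624906
```

```bash
sed -i 's/A\[:,\[0,2\]\],B/A[:,[0,1,2]],B/' kin.py; python3 - <<'E'
from kin import *
x,rk,sv,e=fit(samples()); print(x.round(4),rk,sv.round(4),e)
E
```

```text
[-0.      0.1108  0.2217  0.5344  0.0602  0.4259  0.3828] 7 [4.8759e+00 3.4773e+00 2.4495e+00 2.7640e-01 2.3850e-01 2.1300e-02
 2.8000e-03] 8.881784197001252e-16
```

```bash
cat >> kin.py <<'E'
X=np.array([0,.1108,.2217,.5344,.0602,.4259,.3828])
try: X=fit(samples())[0]
except Exception as e: print(e)
C90=R.from_euler('z',np.pi/2).as_matrix()
LO=np.array([-3.14,-.91,.19,-1.22,.22,-3.12]); HI=np.array([3.14,2.08,2.58,4.36,2.71,3.12])
def fk(q):
    A,B,C,D,E=rots(q)
    p=np.c_[A,B[:,2],C[:,[0,2]],E[:,2]]@X
    w=np.c_[A,B[:,2],C[:,[0,2]]]@X[:-1]; el=np.c_[A,B[:,2]]@X[:4]
    return p,E@C90,w,el
def ik(p,Rt,q0):
    def f(q):
        pp,RR,_,_=fk(q); return np.r_[(pp-p)*5,R.from_matrix(RR.T@Rt).as_rotvec()]
    s=least_squares(f,np.clip(q0,LO+1e-3,HI-1e-3),bounds=(LO,HI)); return s.x,np.abs(s.fun).max()
TIP=0.030  # true tip is this far short of reported TCP
GD=TIP+0.0187
def tilt(a,sgn=1): # tool z leaning by a from down toward machine +y ; tool y along +-machine x
    yd=np.array([-math.sin(MY),math.cos(MY),0]); xd=np.array([math.cos(MY),math.sin(MY),0])
    z=math.sin(a)*yd-math.cos(a)*np.array([0,0,1.]); y=sgn*xd; return np.stack([np.cross(y,z),y,z],1)
E
python3 - <<'E'
from kin import *
q0=env.state()['joint_pos']; print(fk(q0)[0],env.state()['tool_pos'])
g=np.array([.5227,-.1644,.130])
for sgn in (1,-1):
  for a in (0,30,45,60,75):
    Rt=tilt(math.radians(a),sgn); q=q0
    best=None
    for k in range(6):
        qi=q0.copy()
        if k: qi=q0+np.random.default_rng(k).normal(0,.8,6)
        q,e=ik(g+Rt[:,2]*GD,Rt,qi)
        if best is None or e<best[1]: best=(q,e)
    print(sgn,a,best[0].round(2),round(best[1],4))
E
```

```text
[ 0.52951609 -0.08640881  0.33134876] [ 0.52951609 -0.08640881  0.33134876]
1 0 [-0.51  0.37  1.7   0.    1.07 -0.4 ] 0.0
1 30 [-0.76  0.5   1.61  0.41  1.39 -0.81] 0.0
1 45 [-0.85  0.62  1.55  0.55  1.57 -0.92] 0.0
1 60 [-0.91  0.75  1.5   0.66  1.74 -0.99] 0.0
1 75 [-0.94  0.89  1.45  0.76  1.91 -1.04] 0.0
-1 0 [-0.51  0.37  1.7  -0.    1.07  2.74] 0.0
-1 30 [-0.76  0.5   1.61  0.41  1.39  2.34] 0.0
-1 45 [-0.85  0.62  1.55  0.55  1.57  2.22] 0.0
-1 60 [-0.91  0.75  1.5   0.66  1.74  2.15] 0.0
-1 75 [-0.94  0.89  1.45  0.76  1.91  2.1 ] 0.0
```

```bash
cat >> kin.py <<'E'
def tipping(c_mach_y,theta,clr=.001,edge=-.086):
    """pail pose in machine y,z plane: returns func mapping pail (xp,zp)->(y,z)."""
    py=c_mach_y+.044
    f=lambda th,pt,xp,zp,piv:(piv[0]+ (xp-pt[0])*math.cos(th)+(zp-pt[1])*math.sin(th), piv[1]-(xp-pt[0])*math.sin(th)+(zp-pt[1])*math.cos(th))
    th1=math.radians(82)
    if theta<=th1: return lambda xp,zp: f(theta,(.044,0),xp,zp,(py,.1+clr))
    dd=max(edge-py,0); al=math.atan(14/100.)
    pt=(.044+dd*math.sin(al),dd*math.cos(al)); piv=(py+dd,.1+clr)
    return lambda xp,zp: f(theta,pt,xp,zp,piv)
E
python3 - <<'E'
from kin import *
cy=-.137
for a,sgn in ((45,1),(45,-1),(60,1),(60,-1),(35,1)):
    print(a,sgn); q=np.array([-.85,.62,1.55,.55,1.57,-.92 if sgn>0 else 2.22])
    qp=None
    for th in range(0,136,15):
        F=tipping(cy,math.radians(th)); y,z=F(-.086,.030); my,mz=F(0,.1)
        Rt=tilt(math.radians(a-th),sgn); w=mach(.001,y); g=np.array([w[0],w[1],z])
        q,e=ik(g+Rt[:,2]*GD,Rt,q)
        p,RR,wr,el=fk(q)
        print(th,q.round(2),round(e,4),'grip',round(y,3),round(z,3),'mouth',round(my,3),round(mz,3),'wrist',wr.round(2))
E
```

```text
45 1
0 [-0.85  0.62  1.55  0.55  1.57 -0.91] 0.0 grip -0.223 0.131 mouth -0.137 0.201 wrist [ 0.5  -0.4   0.37]
15 [-0.75  0.46  1.59  0.42  1.44 -0.77] 0.0 grip -0.211 0.164 mouth -0.11 0.209 wrist [ 0.51 -0.32  0.45]
30 [-0.6   0.34  1.61  0.24  1.33 -0.56] 0.0 grip -0.191 0.192 mouth -0.081 0.21 wrist [ 0.52 -0.22  0.51]
45 [-0.4   0.27  1.61 -0.    1.26 -0.29] 0.0 grip -0.164 0.214 mouth -0.053 0.203 wrist [ 0.53 -0.11  0.55]
60 [-0.18  0.27  1.6  -0.27  1.26  0.01] 0.0 grip -0.132 0.229 mouth -0.028 0.189 wrist [0.54 0.01 0.55]
75 [ 0.03  0.34  1.58 -0.53  1.34  0.29] 0.0 grip -0.098 0.234 mouth -0.008 0.169 wrist [0.56 0.13 0.52]
90 [ 0.2   0.46  1.53 -0.74  1.47  0.52] 0.0 grip -0.063 0.232 mouth 0.007 0.146 wrist [0.57 0.23 0.47]
105 [ 0.33  0.62  1.48 -0.9   1.64  0.67] 0.0 grip -0.03 0.222 mouth 0.016 0.12 wrist [0.58 0.32 0.39]
120 [ 0.41  0.8   1.42 -1.03  1.8   0.78] 0.0 grip -0.001 0.203 mouth 0.017 0.093 wrist [0.58 0.38 0.29]
135 [ 0.46  0.98  1.36 -1.15  1.97  0.86] 0.0 grip 0.023 0.177 mouth 0.012 0.067 wrist [0.59 0.41 0.18]
45 -1
0 [-0.85  0.62  1.55  0.55  1.57  
[... 3542 characters left out ...]
.13] 0.0 grip -0.164 0.214 mouth -0.053 0.203 wrist [ 0.54 -0.05  0.54]
60 [-0.08  0.31  1.61 -0.46  1.27  0.17] 0.0 grip -0.132 0.229 mouth -0.028 0.189 wrist [0.55 0.07 0.53]
75 [ 0.11  0.4   1.57 -0.69  1.4   0.43] 0.0 grip -0.098 0.234 mouth -0.008 0.169 wrist [0.56 0.17 0.49]
90 [ 0.26  0.54  1.53 -0.87  1.56  0.61] 0.0 grip -0.063 0.232 mouth 0.007 0.146 wrist [0.57 0.27 0.42]
105 [ 0.36  0.71  1.47 -1.01  1.73  0.74] 0.0 grip -0.03 0.222 mouth 0.016 0.12 wrist [0.58 0.34 0.34]
120 [ 0.43  0.89  1.41 -1.13  1.9   0.82] 0.0 grip -0.001 0.203 mouth 0.017 0.093 wrist [0.58 0.39 0.23]
135 [ 0.45  1.06  1.34 -1.22  2.06  0.88] 0.0327 grip 0.023 0.177 mouth 0.012 0.067 wrist [0.59 0.41 0.13]
```

```bash
python3 - <<'E'
from kin import *
st(); g=np.array([.5227,-.1644,.130]); Rt=tilt(math.radians(45),1)
w=g-Rt[:,2]*.16; print('way'); plan(w,Rt)
q,e=ik(w,Rt,env.state()['joint_pos']); print(q.round(2),e)
print('pre->grasp along tool z', (GD+.16))
E
```

```text
t 13.03 tcp [ 0.5295 -0.0864  0.3313] rot [-3.136e+00  1.750e-01  3.000e-03] F [-0.7 -0.1 -0.1] op 0.0511
way
shift [0.0023, 0.1914, 0.0881] turn [0.6132, 0.6145, -1.485] rows 13.8 -> [ 0.5104 -0.2769  0.2431]
[-1.    0.63  1.14  0.51  1.99 -0.83] 1.7825007884182219e-10
pre->grasp along tool z 0.2087
```

drive_tool:
  increments:
    - [0.5,[0.0,0.04,0],[0,0,0]]
    - [0.5,[0.0,0.08,0],[0,0,0]]
    - [0.5,[0.0,0.12,0],[0.06,0.06,-0.15]]
    - [0.5,[0.0,0.16,0],[0.1,0.1,-0.24]]
    - [0.5,[0.0023,0.1914,0.02],[0.15,0.15,-0.36]]
    - [0.5,[0.0023,0.1914,0.06],[0.2,0.2,-0.48]]
    - [0.5,[0.0023,0.1914,0.088],[0.6132,0.6145,-1.485]]
    - [0.5,[0.0023,0.1914,0.088],[0.6132,0.6145,-1.485]]
    - [0.5,[0.0023,0.1914,0.088],[0.6132,0.6145,-1.485]]
    - [0.5,[0.0023,0.1914,0.088],[0.6132,0.6145,-1.485]]
    - [0.5,[0.0023,0.1914,0.088],[0.6132,0.6145,-1.485]]
    - [0.5,[0.0023,0.1914,0.088],[0.6132,0.6145,-1.485]]
    - [0.5,[0.0023,0.1914,0.088],[0.6132,0.6145,-1.485]]
    - [0.5,[0.0023,0.1914,0.088],[0.6132,0.6145,-1.485]]
    - [0.5,[0.0023,0.1914,0.088],[0.6132,0.6145,-1.485]]
    - [0.5,[0.0023,0.1914,0.088],[0.6132,0.6145,-1.485]]
    - [0.5,[0.0023,0.1914,0.088],[0.6132,0.6145,-1.485]]
    - [0.5,[0.0023,0.1914,0.088],[0.6132,0.6145,-1.485]]
    - [0.5,[0.0023,0.1914,0.088],[0.6132,0.6145,-1.485]]
    - [0.5,[0.0023,0.1914,0.088],[0.6132,0.6145,-1.485]]

```text
t: 14.7
tool_pos: [0.5109, -0.2767, 0.2449]
eef_rot: [-1.871, -1.675, -0.774]
ft_force: [0.4, -0.7, 0.2]
opening: 0.0431
```

```bash
python3 - <<'E'
from kin import *
s=st(); print(s['joint_pos'].round(2)); g=np.array([.5227,-.1644,.130]); Rt=tilt(math.radians(45),1)
im,d,W=shot('wrist','w13'); np.save('w13.npy',W)
print('grip px',proj('wrist',g))
R0=R.from_rotvec(s['eef_rot']).as_matrix(); T=(W-s['tool_pos'])@R0
for a in range(255,320,4): print(a,[(uu,T[a,uu].round(3).tolist()) for uu in (232,240,248)])
for t in ['pail_grip','bail_grip','pail_mouth']:
    for x in env.tip_of('wrist',t)[:2]:
        c=np.array(x['centre']); k=W[int(c[1]),int(c[0])]; print(t,c.round(1),round(x['confidence'],2),k.round(4))
m=(np.linalg.norm(W[...,:2]-g[:2],axis=-1)<.035)&(W[...,2]>.105)&(W[...,2]<.15); P=W[m]; print(len(P),P.mean(0),P.min(0),P.max(0))
plan(g,Rt); print(GD)
E
```

```text
t 14.7 tcp [ 0.5109 -0.2767  0.2449] rot [-1.871 -1.675 -0.774] F [ 0.4 -0.7  0.2] op 0.0431
[-1.    0.62  1.14  0.51  1.99 -0.83]
grip px (np.float64(310.0701576627454), np.float64(205.1421083319128))
255 [(232, [-0.079, -0.095, 0.243]), (240, [-0.08, -0.085, 0.244]), (248, [-0.078, -0.075, 0.241])]
259 [(232, [-0.089, -0.098, 0.256]), (240, [-0.089, -0.088, 0.257]), (248, [-0.089, -0.078, 0.257])]
263 [(232, [-0.093, -0.098, 0.252]), (240, [-0.093, -0.088, 0.253]), (248, [-0.093, -0.078, 0.254])]
267 [(232, [-0.098, -0.098, 0.25]), (240, [-0.097, -0.087, 0.25]), (248, [-0.097, -0.077, 0.25])]
271 [(232, [-0.101, -0.097, 0.246]), (240, [-0.101, -0.087, 0.245]), (248, [-0.101, -0.077, 0.246])]
275 [(232, [-0.104, -0.096, 0.241]), (240, [-0.105, -0.087, 0.242]), (248, [-0.104, -0.076, 0.241])]
279 [(232, [-0.109, -0.096, 0.239]), (240, [-0.108, -0.086, 0.237]), (248, [0.011, -0.024, -0.037])]
283 [(232, [-0.111, -0.095, 0.233]), (240, [0.012, -0.027, -0.042]), (248, [0.012, -0.024, -0.042])]
287 [(232, [-0.116, -0.095, 0.231]), (240, [0.011, -0.026, -0.045]), (248, [0.011, -0.023, -0.
[... 552 characters left out ...]
 [0.012, -0.023, -0.064]), (248, [0.01, -0.021, -0.061])]
315 [(232, [0.012, -0.025, -0.067]), (240, [0.012, -0.022, -0.068]), (248, [0.009, -0.021, -0.063])]
319 [(232, [0.012, -0.024, -0.07]), (240, [0.011, -0.022, -0.068]), (248, [0.008, -0.021, -0.063])]
pail_grip [310.2 204.9] 0.67 [ 0.5219 -0.1715  0.1426]
bail_grip [309.2  40.7] 0.9 [ 0.5299 -0.0923  0.2564]
bail_grip [222.2  19.7] 0.18 [0.3969 0.3775 0.04  ]
pail_mouth [308.6  85.5] 0.82 [ 0.535  -0.0311  0.1608]
842 [ 0.52245087 -0.16116018  0.13728392] [ 0.51495476 -0.17791956  0.10512238] [ 0.5310357  -0.130067    0.14508388]
shift [-0.0012, -0.0008, 0.1613] turn [0.0021, 0.002, 0.0013] rows 3.9 -> [ 0.5227 -0.1644  0.13  ]
0.0487
```

View pics/w13.png

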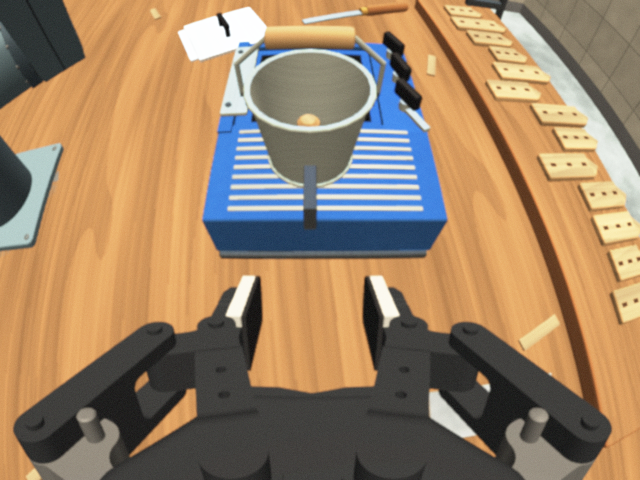

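The wrist picture shows the tipping grip at (310,205), centred between the open jaws, and my projection agrees with the network. I'll advance along the tool and grip.

drive_tool:
  increments:
    - [0.5,[-0.001,-0.001,0.04],[0,0,0]]
    - [0.5,[-0.001,-0.001,0.08],[0,0,0]]
    - [0.5,[-0.001,-0.001,0.12],[0,0,0]]
    - [0.5,[-0.001,-0.001,0.15],[0,0,0]]
    - [0.5,[-0.001,-0.001,0.17],[0,0,0]]
    - [0.5,[-0.001,-0.001,0.19],[0,0,0]]
    - [0.5,[-0.001,-0.001,0.21],[0,0,0]]
    - [0.5,[-0.001,-0.001,0.21],[0,0,0]]
    - [0.5,[-0.001,-0.001,0.21],[0,0,0]]

```text
t: 15.65
tool_pos: [0.526, -0.1294, 0.0954]
eef_rot: [-1.867, -1.676, -0.774]
ft_force: [0.4, -0.2, -0.2]
opening: 0.0426
```

```bash
python3 - <<'E'
from kin import *
s=st(); g=np.array([.5227,-.1644,.130]); Rt=tilt(math.radians(45),1); plan(g,Rt)
im,d,W=shot('wrist','w14')
E
```

```text
t 15.65 tcp [ 0.526  -0.1294  0.0954] rot [-1.867 -1.676 -0.774] F [ 0.4 -0.2 -0.2] op 0.0426
shift [-0.0004, 0.0006, -0.0494] turn [0.0, 0.0, 0.0013] rows 1.2 -> [ 0.5227 -0.1644  0.13  ]
```

View pics/w14.png

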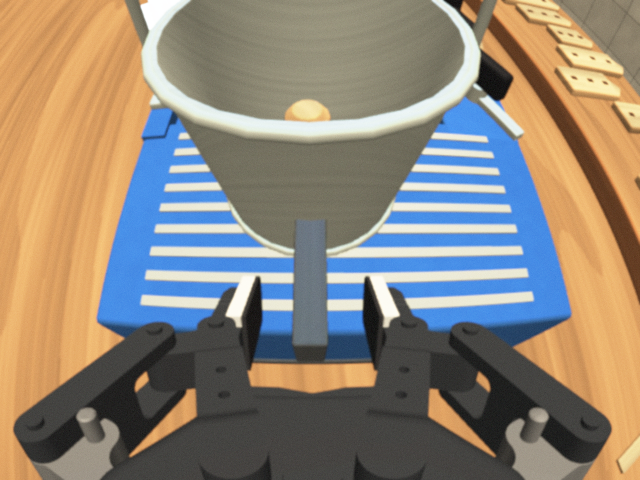

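drive_tool:
  increments:
    - [0,[0,0,0],[0,0,0]]
    - [0,[0,0,0],[0,0,0]]
    - [0,[0,0,0],[0,0,0]]
    - [0,[0,0,0],[0,0,0]]
    - [0,[0,0,0],[0,0,0]]
    - [0,[0,0,0],[0,0,0]]
    - [0,[0,0,0],[0,0,0]]
  newtons: 100

```text
t: 16.28
tool_pos: [0.5266, -0.1304, 0.0958]
eef_rot: [-1.868, -1.676, -0.776]
ft_force: [-0.8, -2.1, 5.1]
opening: 0.0107
```

```bash
cat > tip.py <<'E'
from kin import *
import sys
def minv(w): d=np.asarray(w)-TUB; return d@[math.cos(MY),math.sin(MY)], d@[-math.sin(MY),math.cos(MY)]
def rows(th0,ths,cy,clr0,clr,base=None):
    s=env.state(); R0=R.from_rotvec(s['eef_rot']).as_matrix(); p0=s['tool_pos']
    g0=p0-R0[:,2]*GD
    yd=np.array([-math.sin(MY),math.cos(MY),0]); xd=np.array([math.cos(MY),math.sin(MY),0])
    y0,z0=tipping(cy,th0,clr0)(-.086,.030)
    for th in ths:
        y,z=tipping(cy,th,clr)(-.086,.030)
        g=g0+yd*(y-y0)+np.array([0,0,z-z0])
        Rt=R.from_rotvec(-xd*(th-th0)).as_matrix()@R0
        p=g+Rt[:,2]*GD
        sh=R0.T@(p-p0); tr=R.from_matrix(R0.T@Rt).as_rotvec()
        q,e=ik(p,Rt,s['joint_pos'])
        print('[0, %s, %s],'%(np.round(sh,3).tolist(),np.round(tr,3).tolist()), 'deg',round(math.degrees(th)), 'z',round(z,3), 'ikerr',round(e,4))
E
python3 - <<'E'
from tip import *
st(); print(minv([.5321,-.0789]))
cy=minv([.5321,-.0789])[1]
rows(0,np.radians([3,6,10,14,18,22,26,30,34,38,42,46,50,54,58,60]),cy,0,.002)
E
```

```text
t 16.28 tcp [ 0.5266 -0.1304  0.0958] rot [-1.868 -1.676 -0.776] F [-0.8 -2.1  5.1] op 0.0107
(np.float64(-0.00019346903980465048), np.float64(-0.13693495744232237))
[0, [0.005, 0.0, -0.005], [0.0, -0.052, -0.0]], deg 3 z 0.139 ikerr 0.0
[0, [0.009, 0.0, -0.008], [0.0, -0.105, -0.0]], deg 6 z 0.145 ikerr 0.0
[0, [0.014, 0.0, -0.013], [0.0, -0.175, -0.0]], deg 10 z 0.154 ikerr 0.0
[0, [0.019, 0.0, -0.017], [0.0, -0.244, -0.001]], deg 14 z 0.163 ikerr 0.0
[0, [0.025, 0.0, -0.02], [0.001, -0.314, -0.001]], deg 18 z 0.171 ikerr 0.0
[0, [0.031, 0.0, -0.023], [0.001, -0.384, -0.001]], deg 22 z 0.179 ikerr 0.0
[0, [0.037, 0.0, -0.026], [0.001, -0.454, -0.001]], deg 26 z 0.186 ikerr 0.0
[0, [0.043, 0.0, -0.028], [0.001, -0.524, -0.001]], deg 30 z 0.193 ikerr 0.0
[0, [0.05, 0.0, -0.03], [0.001, -0.593, -0.001]], deg 34 z 0.2 ikerr 0.0
[0, [0.056, 0.0, -0.031], [0.001, -0.663, -0.002]], deg 38 z 0.206 ikerr 0.0
[0, [0.063, 0.0, -0.032], [0.001, -0.733, -0.002]], deg 42 z 0.211 ikerr 0.0
[0, [0.069, 0.0, -0.033], [0.001, -0.803, -0.002]], deg 46 z 0.216 ikerr 0.0
[0, [0.076, 0.0, -0.033], [0.001, -0.873, -0.002]], deg 50 z 0.221 ikerr 0.0
[0, [0.083, 0.0, -0.032], [0.002, -0.942, -0.002]], deg 54 z 0.225 ikerr 0.0
[0, [0.089, 0.0, -0.031], [0.002, -1.012, -0.002]], deg 58 z 0.228 ikerr 0.0
[0, [0.093, 0.0, -0.03], [0.002, -1.047, -0.003]], deg 60 z 0.23 ikerr 0.0
```

drive_tool:
  increments:
    - [0,[0.005,0,-0.005],[0,-0.052,0]]
    - [0,[0.009,0,-0.008],[0,-0.105,0]]
    - [0,[0.014,0,-0.013],[0,-0.175,0]]
    - [0,[0.019,0,-0.017],[0,-0.244,0]]
    - [0,[0.025,0,-0.02],[0,-0.314,0]]
    - [0,[0.031,0,-0.023],[0,-0.384,0]]
    - [0,[0.037,0,-0.026],[0,-0.454,0]]
    - [0,[0.043,0,-0.028],[0,-0.524,0]]
    - [0,[0.05,0,-0.03],[0,-0.593,0]]
    - [0,[0.056,0,-0.031],[0,-0.663,0]]
    - [0,[0.063,0,-0.032],[0,-0.733,0]]
    - [0,[0.069,0,-0.033],[0,-0.803,0]]
    - [0,[0.076,0,-0.033],[0,-0.873,0]]
    - [0,[0.083,0,-0.032],[0,-0.942,0]]
    - [0,[0.089,0,-0.031],[0,-1.012,0]]
    - [0,[0.093,0,-0.03],[0,-1.047,0]]
    - [0,[0.093,0,-0.03],[0,-1.047,0]]

```text
t: 17.7
tool_pos: [0.5306, -0.0832, 0.1812]
eef_rot: [2.195, 1.974, -0.289]
ft_force: [0.2, -0.7, -3.2]
opening: 0.0104
```

```bash
python3 - <<'E'
from tip import *
st(); cy=-.137
im,d,W=shot('wrist','w15'); im,d,W=shot('scene'); cv2.imwrite('pics/s15.png',cv2.resize(im[150:350,220:440],None,fx=3,fy=3))
rows(math.radians(60),np.radians([64,68,72,76,80,84,88,92,96,100,104,108,112,115]),cy,.002,.003)
E
```

```text
t 17.7 tcp [ 0.5306 -0.0832  0.1812] rot [ 2.195  1.974 -0.289] F [ 0.2 -0.7 -3.2] op 0.0104
[0, [0.004, 0.0, -0.006], [0.0, -0.07, -0.0]], deg 64 z 0.233 ikerr 0.0
[0, [0.009, 0.0, -0.01], [0.0, -0.14, -0.0]], deg 68 z 0.235 ikerr 0.0
[0, [0.015, 0.0, -0.014], [0.0, -0.209, -0.0]], deg 72 z 0.236 ikerr 0.0
[0, [0.02, 0.0, -0.018], [0.0, -0.279, -0.0]], deg 76 z 0.236 ikerr 0.0
[0, [0.026, 0.0, -0.021], [0.001, -0.349, -0.0]], deg 80 z 0.236 ikerr 0.0
[0, [0.032, 0.0, -0.024], [0.001, -0.419, -0.0]], deg 84 z 0.236 ikerr 0.0
[0, [0.038, 0.0, -0.027], [0.001, -0.489, -0.0]], deg 88 z 0.235 ikerr 0.0
[0, [0.044, 0.0, -0.03], [0.001, -0.559, -0.001]], deg 92 z 0.233 ikerr 0.0
[0, [0.051, 0.0, -0.032], [0.001, -0.628, -0.001]], deg 96 z 0.231 ikerr 0.0
[0, [0.057, 0.0, -0.033], [0.001, -0.698, -0.001]], deg 100 z 0.228 ikerr 0.0
[0, [0.064, 0.0, -0.035], [0.001, -0.768, -0.001]], deg 104 z 0.224 ikerr 0.0
[0, [0.071, 0.0, -0.035], [0.001, -0.838, -0.001]], deg 108 z 0.22 ikerr 0.0
[0, [0.078, 0.0, -0.035], [0.001, -0.908, -0.001]], deg 112 z 0.216 ikerr 0.0
[0, [0.083, 0.0, -0.035], [0.002, -0.96, -0.001]], deg 115 z 0.212 ikerr 0.0
```

View pics/w15.png

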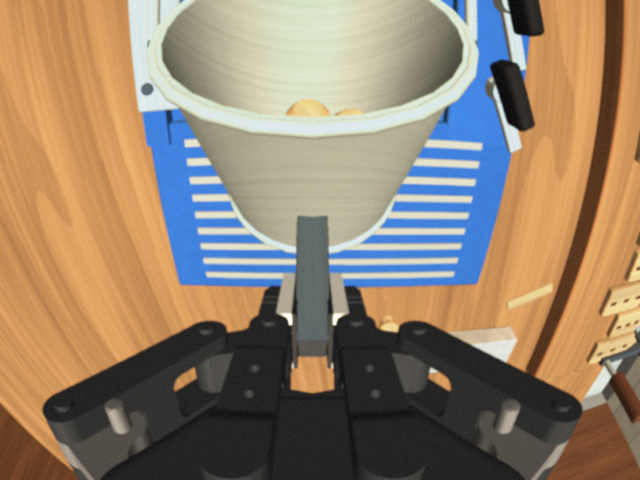

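View pics/s15.png

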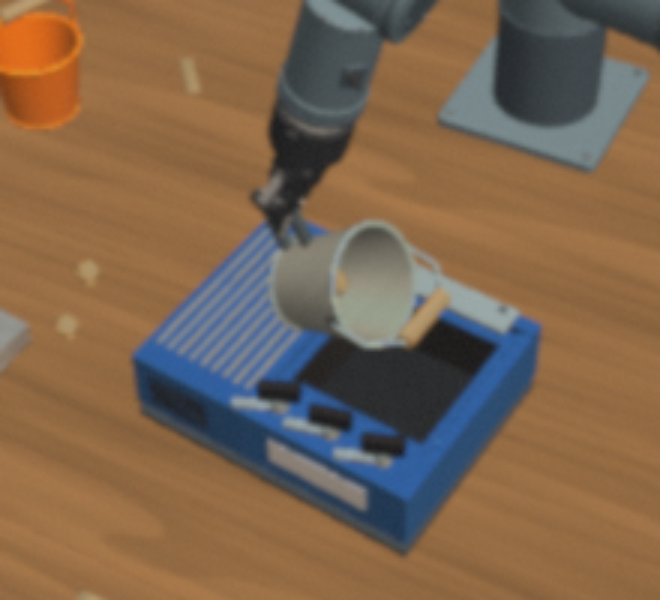

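drive_tool:
  increments:
    - [0,[0.004,0,-0.006],[0,-0.07,0]]
    - [0,[0.009,0,-0.01],[0,-0.14,0]]
    - [0,[0.015,0,-0.014],[0,-0.209,0]]
    - [0,[0.02,0,-0.018],[0,-0.279,0]]
    - [0,[0.026,0,-0.021],[0,-0.349,0]]
    - [0,[0.032,0,-0.024],[0,-0.419,0]]
    - [0,[0.038,0,-0.027],[0,-0.489,0]]
    - [0,[0.044,0,-0.03],[0,-0.559,0]]
    - [0,[0.051,0,-0.032],[0,-0.628,0]]
    - [0,[0.057,0,-0.033],[0,-0.698,0]]
    - [0,[0.064,0,-0.035],[0,-0.768,0]]
    - [0,[0.071,0,-0.035],[0,-0.838,0]]
    - [0,[0.078,0,-0.035],[0,-0.908,0]]
    - [0,[0.083,0,-0.035],[0,-0.96,0]]
    - [0,[0.083,0,-0.035],[0,-0.96,0]]
    - [0,[0.083,0,-0.035],[0,-0.96,0]]
    - [0,[0.083,0,-0.035],[0,-0.96,0]]

```text
t: 19.22
tool_pos: [0.5405, 0.0024, 0.1928]
eef_rot: [1.559, 1.395, -1.088]
ft_force: [0.9, 0.6, -6.6]
opening: 0.0109
```

```bash
python3 - <<'E'
from tip import *
st(); cy=-.137
im,d,W=shot('wrist','w16'); im,d,W=shot('scene'); cv2.imwrite('pics/s16.png',cv2.resize(im[150:350,220:440],None,fx=3,fy=3))
E
```

```text
t 19.22 tcp [0.5405 0.0024 0.1928] rot [ 1.559  1.395 -1.088] F [ 0.9  0.6 -6.6] op 0.0109
```

View pics/w16.png

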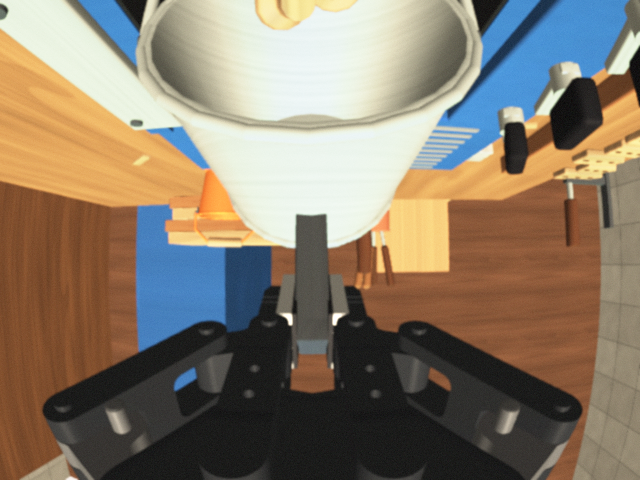

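View pics/s16.png

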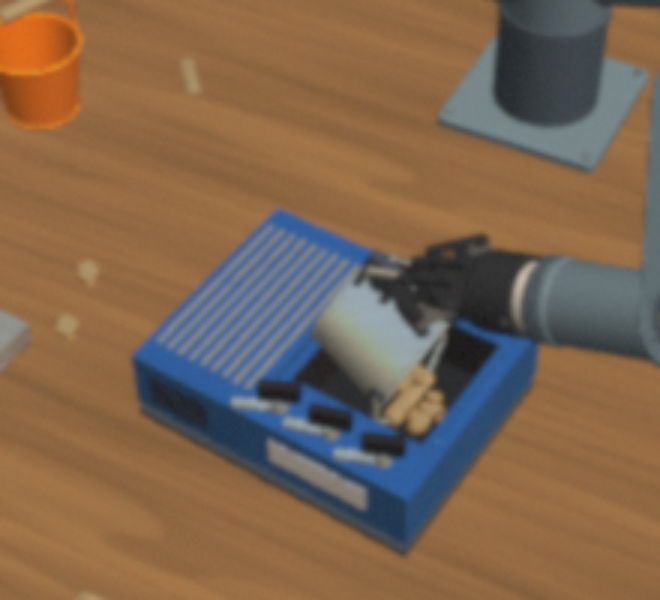

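```bash
python3 - <<'E'
from tip import *
rows(math.radians(115),np.radians([118,122,126,130]),-.137,.003,.04)
rows(math.radians(115),np.radians([122]),-.137,.003,.04)
E
```

```text
[0, [-0.031, 0.0, -0.017], [-0.0, -0.052, 0.0]], deg 118 z 0.245 ikerr 0.0
[0, [-0.027, 0.0, -0.022], [-0.0, -0.122, 0.0]], deg 122 z 0.239 ikerr 0.0
[0, [-0.022, 0.0, -0.026], [-0.0, -0.192, 0.0]], deg 126 z 0.232 ikerr 0.0
[0, [-0.017, -0.0, -0.03], [-0.001, -0.262, 0.0]], deg 130 z 0.226 ikerr 0.0
[0, [-0.027, 0.0, -0.022], [-0.0, -0.122, 0.0]], deg 122 z 0.239 ikerr 0.0
```

drive_tool:
  increments:
    - [0,[-0.015,0,-0.01],[0,-0.02,0]]
    - [0,[-0.031,0,-0.017],[0,-0.052,0]]
    - [0,[-0.027,0,-0.022],[0,-0.122,0]]
    - [0,[-0.022,0,-0.026],[0,-0.192,0]]
    - [0,[-0.017,0,-0.03],[0,-0.262,0]]
    - [0,[-0.017,0,-0.03],[0,-0.262,0]]
    - [0,[-0.022,0,-0.026],[0,-0.192,0]]
    - [0,[-0.017,0,-0.03],[0,-0.262,0]]
    - [0,[-0.022,0,-0.026],[0,-0.192,0]]
    - [0,[-0.017,0,-0.03],[0,-0.262,0]]
    - [0,[-0.017,0,-0.03],[0,-0.262,0]]

```text
t: 20.23
tool_pos: [0.5427, 0.0246, 0.2187]
eef_rot: [1.356, 1.216, -1.246]
ft_force: [-1.8, -0.4, -5.3]
opening: 0.0103
```

```bash
python3 - <<'E'
from tip import *
st()
im,d,W=shot('scene'); cv2.imwrite('pics/s17.png',cv2.resize(im[150:350,220:440],None,fx=3,fy=3))
rows(math.radians(130),np.radians([126,122,118,114,110,106,102,98,94,90,86]),-.137,.04,.04)
E
```

```text
t 20.23 tcp [0.5427 0.0246 0.2187] rot [ 1.356  1.216 -1.246] F [-1.8 -0.4 -5.3] op 0.0103
[0, [-0.004, 0.0, 0.005], [-0.0, 0.07, -0.0]], deg 126 z 0.232 ikerr 0.0
[0, [-0.008, 0.0, 0.011], [-0.0, 0.14, -0.0]], deg 122 z 0.239 ikerr 0.0
[0, [-0.011, 0.0, 0.017], [-0.0, 0.209, -0.0]], deg 118 z 0.245 ikerr 0.0
[0, [-0.014, 0.0, 0.023], [-0.0, 0.279, -0.0]], deg 114 z 0.25 ikerr 0.0
[0, [-0.016, 0.0, 0.03], [-0.0, 0.349, -0.0]], deg 110 z 0.255 ikerr 0.0
[0, [-0.018, 0.0, 0.036], [-0.0, 0.419, -0.0]], deg 106 z 0.26 ikerr 0.0
[0, [-0.019, 0.0, 0.043], [-0.0, 0.489, -0.001]], deg 102 z 0.263 ikerr 0.0
[0, [-0.02, 0.0, 0.05], [-0.0, 0.559, -0.001]], deg 98 z 0.266 ikerr 0.0
[0, [-0.021, 0.0, 0.056], [-0.0, 0.628, -0.001]], deg 94 z 0.269 ikerr 0.0
[0, [-0.021, 0.0, 0.063], [-0.0, 0.698, -0.001]], deg 90 z 0.271 ikerr 0.0
[0, [-0.021, 0.0, 0.07], [-0.001, 0.768, -0.001]], deg 86 z 0.272 ikerr 0.0
```

View pics/s17.png

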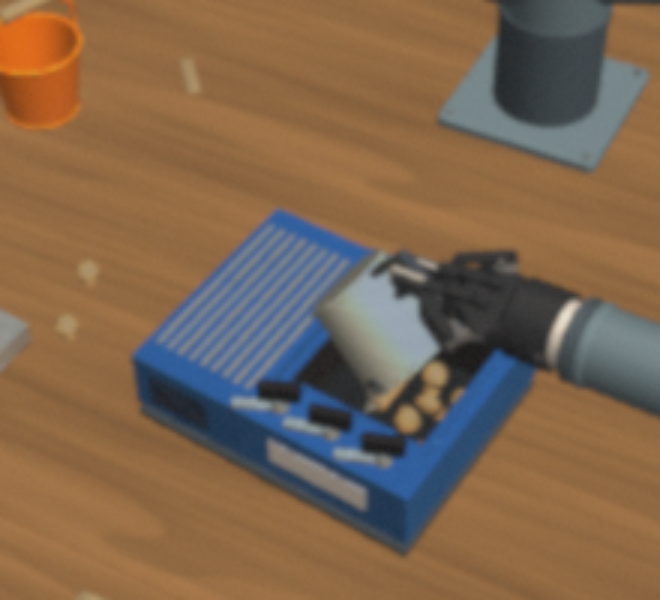

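```bash
python3 - <<'E'
from tip import *
s=env.state(); q=s['joint_pos']
yd=np.array([-math.sin(MY),math.cos(MY),0])
def go(c,zb,th,q,seed=None):
    Rt=tilt(math.radians(45-th)); 
    g=np.array([c[0],c[1],0])-.086*yd+np.array([0,0,zb+.03]); q,e=ik(g+Rt[:,2]*GD,Rt,q); p,_,w,el=fk(q); print(c,zb,th,q.round(2),round(e,4),'tcp',p.round(3),'wrist',w.round(2)); return q
q=np.array([-.85,.62,1.55,.55,1.57,-.92])
for c,zb in (((.532,-.079),.18),((.45,-.18),.18),((.40,-.25),.14),((.40,-.25),.0),((.375,-.32),.0),((.36,-.2),0)): q=go(c,zb,0,q)
E
```

```text
(0.532, -0.079) 0.18 0 [-0.85  0.53  1.49  0.55  1.7  -0.84] 0.0 tcp [ 0.526 -0.13   0.176] wrist [ 0.5  -0.4   0.45]
(0.45, -0.18) 0.18 0 [-1.05  0.55  1.45  0.44  1.8  -0.99] 0.0 tcp [ 0.444 -0.231  0.176] wrist [ 0.41 -0.5   0.45]
(0.4, -0.25) 0.14 0 [-1.17  0.63  1.41  0.37  1.8  -1.1 ] 0.0 tcp [ 0.394 -0.301  0.136] wrist [ 0.36 -0.57  0.41]
(0.4, -0.25) 0.0 0 [-1.17  0.81  1.48  0.36  1.57 -1.19] 0.0 tcp [ 0.394 -0.301 -0.004] wrist [ 0.36 -0.57  0.27]
(0.375, -0.32) 0.0 0 [-1.24  0.87  1.33  0.31  1.67 -1.22] 0.0 tcp [ 0.369 -0.371 -0.004] wrist [ 0.34 -0.64  0.27]
(0.36, -0.2) 0 0 [-1.19  0.73  1.66  0.34  1.48 -1.25] 0.0 tcp [ 0.354 -0.251 -0.004] wrist [ 0.32 -0.52  0.27]
```

drive_tool:
  increments:
    - [0,[-0.004,0,0.005],[0,0.07,0]]
    - [0,[-0.008,0,0.011],[0,0.14,0]]
    - [0,[-0.011,0,0.017],[0,0.209,0]]
    - [0,[-0.014,0,0.023],[0,0.279,0]]
    - [0,[-0.016,0,0.03],[0,0.349,0]]
    - [0,[-0.018,0,0.036],[0,0.419,0]]
    - [0,[-0.019,0,0.043],[0,0.489,0]]
    - [0,[-0.02,0,0.05],[0,0.559,0]]
    - [0,[-0.021,0,0.056],[0,0.628,0]]
    - [0,[-0.021,0,0.063],[0,0.698,0]]
    - [0,[-0.021,0,0.07],[0,0.768,0]]
    - [0,[-0.021,0,0.07],[0,0.768,0]]

```text
t: 21.28
tool_pos: [0.5351, -0.0485, 0.2403]
eef_rot: [1.921, 1.71, -0.704]
ft_force: [0.2, -0.8, -3.7]
opening: 0.0104
```

```bash
python3 - <<'E'
from tip import *
st()
im,d,W=shot('scene'); cv2.imwrite('pics/s18.png',cv2.resize(im[150:350,220:440],None,fx=3,fy=3))
rows(math.radians(86),np.radians(list(range(80,-1,-5))+[0]),-.137,.04,.06)
E
```

```text
t 21.28 tcp [ 0.5351 -0.0485  0.2403] rot [ 1.921  1.71  -0.704] F [ 0.2 -0.8 -3.7] op 0.0104
[0, [-0.019, 0.0, -0.007], [0.001, 0.105, 0.0]], deg 80 z 0.293 ikerr 0.0
[0, [-0.024, 0.0, -0.0], [0.002, 0.192, 0.001]], deg 75 z 0.293 ikerr 0.0
[0, [-0.028, 0.0, 0.007], [0.002, 0.279, 0.001]], deg 70 z 0.292 ikerr 0.0
[0, [-0.031, 0.0, 0.015], [0.003, 0.367, 0.001]], deg 65 z 0.29 ikerr 0.0
[0, [-0.034, 0.0, 0.023], [0.004, 0.454, 0.002]], deg 60 z 0.288 ikerr 0.0
[0, [-0.036, 0.0, 0.031], [0.004, 0.541, 0.002]], deg 55 z 0.284 ikerr 0.0
[0, [-0.037, 0.0, 0.039], [0.005, 0.628, 0.002]], deg 50 z 0.279 ikerr 0.0
[0, [-0.038, 0.0, 0.047], [0.006, 0.716, 0.003]], deg 45 z 0.273 ikerr 0.0
[0, [-0.038, 0.0, 0.056], [0.006, 0.803, 0.003]], deg 40 z 0.267 ikerr 0.0
[0, [-0.037, 0.0, 0.064], [0.007, 0.89, 0.003]], deg 35 z 0.259 ikerr 0.0
[0, [-0.035, -0.0, 0.072], [0.008, 0.977, 0.004]], deg 30 z 0.251 ikerr 0.0
[0, [-0.033, -0.0, 0.08], [0.009, 1.065, 0.004]], deg 25 z 0.242 ikerr 0.0
[0, [-0.03, -0.0, 0.088], [0.009, 1.152, 0.005]], deg 20 z 0.233 ikerr 0.0
[0, [-0.026, -0.0, 0.095], [0.01, 1.239, 0.005]], deg 15 z 0.223 ikerr 0.0
[0, [-0.022, -0.0, 0.103], [0.011, 1.326, 0.005]], deg 10 z 0.212 ikerr 0.0
[0, [-0.017, -0.0, 0.109], [0.011, 1.414, 0.006]], deg 5 z 0.201 ikerr 0.0
[0, [-0.012, -0.0, 0.116], [0.012, 1.501, 0.006]], deg 0 z 0.19 ikerr 0.0
[0, [-0.012, -0.0, 0.116], [0.012, 1.501, 0.006]], deg 0 z 0.19 ikerr 0.0
```

View pics/s18.png

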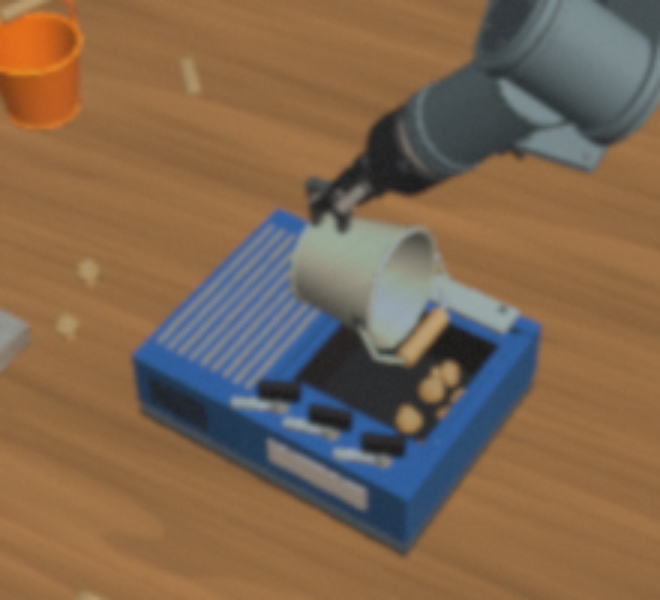

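drive_tool:
  increments:
    - [0,[-0.019,0,-0.007],[0.001,0.105,0]]
    - [0,[-0.024,0,0],[0.002,0.192,0.001]]
    - [0,[-0.028,0,0.007],[0.002,0.279,0.001]]
    - [0,[-0.031,0,0.015],[0.003,0.367,0.001]]
    - [0,[-0.034,0,0.023],[0.004,0.454,0.002]]
    - [0,[-0.036,0,0.031],[0.004,0.541,0.002]]
    - [0,[-0.037,0,0.039],[0.005,0.628,0.002]]
    - [0,[-0.038,0,0.047],[0.006,0.716,0.003]]
    - [0,[-0.038,0,0.056],[0.006,0.803,0.003]]
    - [0,[-0.037,0,0.064],[0.007,0.89,0.003]]
    - [0,[-0.035,0,0.072],[0.008,0.977,0.004]]
    - [0,[-0.033,0,0.08],[0.009,1.065,0.004]]
    - [0,[-0.03,0,0.088],[0.009,1.152,0.005]]
    - [0,[-0.026,0,0.095],[0.01,1.239,0.005]]
    - [0,[-0.022,0,0.103],[0.011,1.326,0.005]]
    - [0,[-0.017,0,0.109],[0.011,1.414,0.006]]
    - [0,[-0.012,0,0.116],[0.012,1.501,0.006]]
    - [0,[-0.012,0,0.116],[0.012,1.501,0.006]]
    - [0,[-0.012,0,0.116],[0.012,1.501,0.006]]

```text
t: 22.92
tool_pos: [0.5249, -0.1309, 0.1539]
eef_rot: [-1.874, -1.661, -0.761]
ft_force: [0.3, -0.4, -4.1]
opening: 0.0102
```

```bash
cat >> tip.py <<'E'
def pailup():
    """estimate pail rim circle + plane tilt from wrist cloud, given held pose (a=45)"""
    im,d,W=shot('wrist'); s=env.state(); R0=R.from_rotvec(s['eef_rot']).as_matrix(); g=s['tool_pos']-R0[:,2]*GD
    return im,W,g
E
python3 - <<'E'
from tip import *
st(); im,W,g=pailup(); print('grasp',g); cv2.imwrite('pics/w19.png',im)
yd=np.array([-math.sin(MY),math.cos(MY),0]); c=g+.086*yd; 
n=np.linalg.norm(W[...,:2]-c[:2],axis=-1); m=(n<.066)&(n>.048)&(W[...,2]>g[2]+.055)&(W[...,2]<g[2]+.085); P=W[m]; print(len(P))
# keep top points
A=np.c_[P[:,:2]-c[:2],np.ones(len(P))]; w=np.ones(len(P),bool)
for i in range(5):
    x=np.linalg.lstsq(A[w],P[w,2],rcond=None)[0]; r=P[:,2]-A@x; w=r>-.003
    print(x.round(4),w.sum())
st(); tgt=np.array([.44,-.26]); cc=np.array([*c[:2],0])
print('center now',c, 'bottom z',g[2]-.03)
for zb in (g[2]-.03,.0):
    plan(s['tool_pos']+np.array([tgt[0]-c[0],tgt[1]-c[1],zb-(g[2]-.03)]) if 0 else env.state()['tool_pos']+np.array([tgt[0]-c[0],tgt[1]-c[1],zb-(g[2]-.03)]))
E
```

```text
t 22.92 tcp [ 0.5249 -0.1309  0.1539] rot [-1.874 -1.661 -0.761] F [ 0.3 -0.4 -4.1] op 0.0102
grasp [ 0.52217895 -0.16462925  0.18994366]
18042
[-0.0081 -0.0379  0.2544] 12872
[-0.0085 -0.027   0.2576] 11684
[-0.0053  0.0011  0.259 ] 11189
[-0.0037  0.0146  0.2597] 10969
[-0.0031  0.02    0.26  ] 10888
t 22.97 tcp [ 0.5257 -0.1305  0.1554] rot [-1.874 -1.665 -0.762] F [ 1.1 -0.7 -3.8] op 0.0106
center now [ 0.5315415  -0.0791404   0.18994366] bottom z 0.15994366165883867
shift [-0.1353, -0.0705, -0.1335] turn [0.0, 0.0, 0.0] rows 4.9 -> [ 0.4341 -0.3113  0.1554]
shift [-0.2481, -0.0687, -0.0201] turn [0.0, 0.0, 0.0] rows 6.2 -> [ 0.4341 -0.3113 -0.0045]
```

View pics/w19.png

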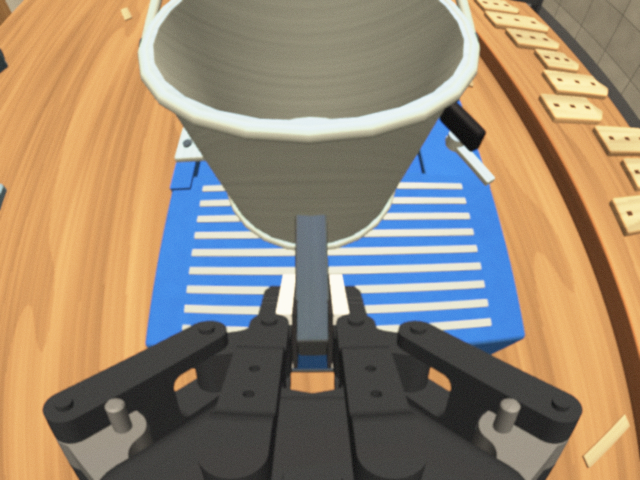

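drive_tool:
  increments:
    - [0,[-0.017,-0.009,-0.017],[0,0,0]]
    - [0,[-0.04,-0.021,-0.04],[0,0,0]]
    - [0,[-0.063,-0.033,-0.062],[0,0,0]]
    - [0,[-0.086,-0.045,-0.085],[0,0,0]]
    - [0,[-0.11,-0.057,-0.108],[0,0,0]]
    - [0,[-0.127,-0.066,-0.125],[0,0,0]]
    - [0,[-0.1353,-0.0705,-0.1335],[0,0,0]]
    - [0,[-0.1353,-0.0705,-0.1335],[0,0,0]]
    - [0,[-0.15,-0.07,-0.119],[0,0,0]]
    - [0,[-0.17,-0.07,-0.099],[0,0,0]]
    - [0,[-0.19,-0.07,-0.079],[0,0,0]]
    - [0,[-0.21,-0.07,-0.059],[0,0,0]]
    - [0,[-0.225,-0.069,-0.044],[0,0,0]]
    - [0,[-0.235,-0.069,-0.034],[0,0,0]]
    - [0,[-0.235,-0.069,-0.034],[0,0,0]]
    - [0,[-0.235,-0.069,-0.034],[0,0,0]]

```text
t: 24.3
tool_pos: [0.4353, -0.3106, 0.0153]
eef_rot: [-1.871, -1.666, -0.766]
ft_force: [0.4, 0.1, -4.6]
opening: 0.0103
```

```bash
python3 - <<'E'
from tip import *
s=st(); R0=R.from_rotvec(s['eef_rot']).as_matrix(); g=s['tool_pos']-R0[:,2]*GD; print(g, 'bottom',g[2]-.03)
im,d,W=shot('scene'); cv2.imwrite('pics/s20.png',cv2.resize(im[130:330,170:390],None,fx=3,fy=3))
print(R0.T@np.array([0,0,-.01]))
E
```

```text
t 24.3 tcp [ 0.4353 -0.3106  0.0153] rot [-1.871 -1.666 -0.766] F [ 0.4  0.1 -4.6] op 0.0103
[ 0.43177542 -0.34486267  0.04971706] bottom 0.0197170626967157
[-7.06824202e-03  9.17800245e-05  7.07329705e-03]
```

View pics/s20.png

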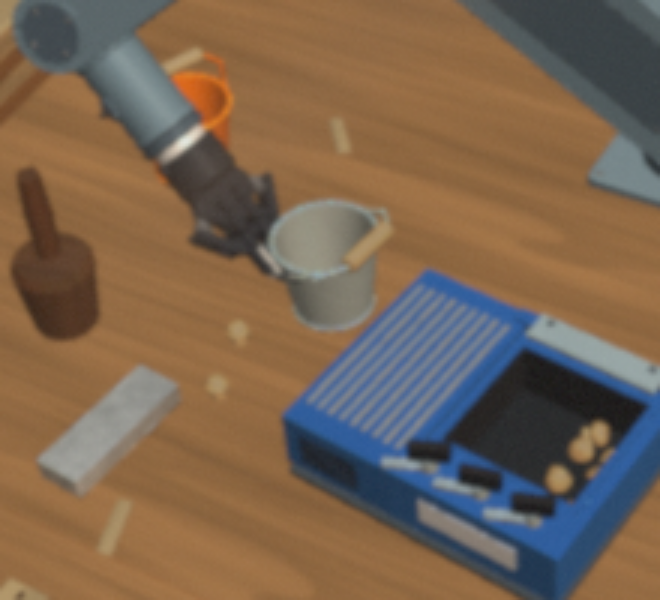

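drive_tool:
  increments:
    - [0,[-0.006,0,0.006],[0,0,0]]
    - [0,[-0.011,0,0.011],[0,0,0]]
    - [0,[-0.0135,0,0.0135],[0,0,0]]
    - [0,[-0.0135,0,0.0135],[0,0,0]]
    - [0,[-0.0135,0,0.0135],[0,0,0]]

```text
t: 24.77
tool_pos: [0.4342, -0.3115, -0.0048]
eef_rot: [-1.873, -1.663, -0.767]
ft_force: [-0.7, 0.3, -4.1]
opening: 0.0105
```

```bash
python3 - <<'E'
from tip import *
s=st(); R0=R.from_rotvec(s['eef_rot']).as_matrix(); g=s['tool_pos']-R0[:,2]*GD; print(g, 'bottom',g[2]-.03)
im,d,W=shot('wrist','w21')
E
```

```text
t 24.77 tcp [ 0.4342 -0.3115 -0.0048] rot [-1.873 -1.663 -0.767] F [-0.7  0.3 -4.1] op 0.0105
[ 0.4306116  -0.34579634  0.02961154] bottom -0.0003884632102686414
```

View pics/w21.png

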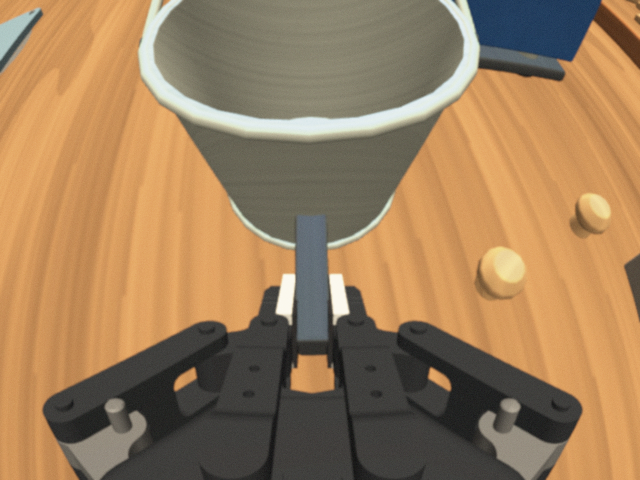

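Still hanging slightly above the bench, at −4 N. The wrist picture shows the knobs at (500,272) and (593,213), clear of the gripper. I'll go a few millimetres lower until contact, then release and back off.

drive_tool:
  increments:
    - [0,[-0.001,0,0.001],[0,0,0]]
    - [0,[-0.002,0,0.002],[0,0,0]]
    - [0,[-0.002,0,0.002],[0,0,0]]
    - [0,[-0.002,0,0.002],[0,0,0]]

```text
t: 25.15
tool_pos: [0.4345, -0.312, -0.0061]
eef_rot: [-1.873, -1.665, -0.768]
ft_force: [-2.3, -2.5, 5.2]
opening: 0.0104
```

drive_tool:
  increments:
    - [0.4,[0,0,0],[0,0,0]]
    - [0.4,[0,0,0],[0,0,0]]
    - [0.4,[0,0,0],[0,0,0]]
    - [0.4,[0,0,0],[0,0,0]]
    - [0.4,[0,0,-0.02],[0,0,0]]
    - [0.4,[0,0,-0.05],[0,0,0]]
    - [0.4,[0,0,-0.09],[0,0,0]]
    - [0.4,[0,0,-0.13],[0,0,0]]
    - [0.4,[-0.0,0,-0.17],[0,0,0]]
    - [0.4,[0.04,0,-0.17],[0,0,0]]
    - [0.4,[0.08,0,-0.17],[0,0,0]]
    - [0.4,[0.08,0,-0.17],[0,0,0]]

```text
t: 26.15
tool_pos: [0.4305, -0.373, 0.1746]
eef_rot: [-1.872, -1.671, -0.768]
ft_force: [1.6, -1.1, 0.6]
opening: 0.034
```

```bash
python3 - <<'E'
from tip import *
s=st()
im,d,W=shot('wrist','w22'); np.save('w22.npy',W)
for x in env.tip_of('wrist','knob7')[:6]:
    c=np.array(x['centre']); k=W[int(c[1]),int(c[0])]; print(c.round(1),round(x['confidence'],2),k.round(4))
im2,d2,W2=shot('top','top22')
for x in env.tip_of('top','knob7')[:9]:
    c=np.array(x['centre']); k=W2[int(c[1]),int(c[0])]; print(c.round(1),round(x['confidence'],2),k.round(4))
E
```

```text
t 26.15 tcp [ 0.4305 -0.373   0.1746] rot [-1.872 -1.671 -0.768] F [ 1.6 -1.1  0.6] op 0.034
[341.2   9.4] 0.73 [0.536  0.1324 0.0476]
[332.9  27.1] 0.64 [0.5127 0.0785 0.0427]
[358.1  29.6] 0.61 [0.5586 0.0944 0.0282]
[464.6 255.2] 0.57 [ 0.5922 -0.3123  0.022 ]
[399.7 289.4] 0.57 [ 0.516  -0.3384  0.0233]
[390.   23.4] 0.55 [0.6189 0.1151 0.0285]
[406.6 203.3] 0.54 [ 0.5896 -0.3052  0.0253]
[252.5 235.1] 0.49 [0.4992 0.0754 0.0514]
[252.  229.6] 0.46 [0.5155 0.0766 0.045 ]
[232.1 224. ] 0.46 [0.5262 0.1251 0.0511]
[418.  230.5] 0.44 [ 0.5207 -0.3335  0.0252]
[242.8 189.9] 0.42 [0.6203 0.1061 0.0325]
[234.9 216.9] 0.4 [0.546  0.1207 0.0526]
[252.9 211. ] 0.39 [0.56   0.0776 0.0481]
```

View pics/w22.png

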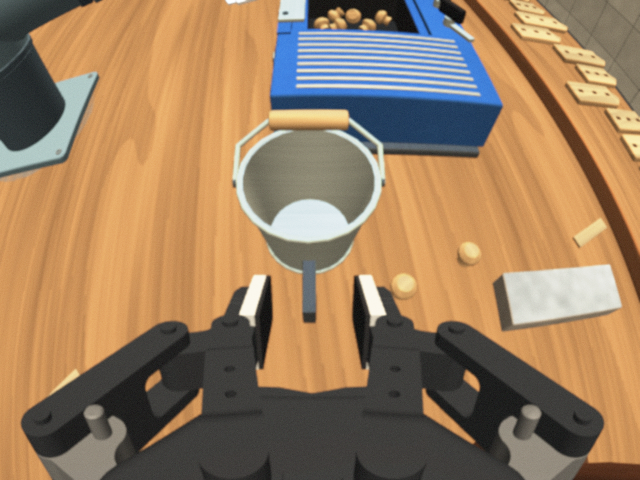

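View pics/top22.png

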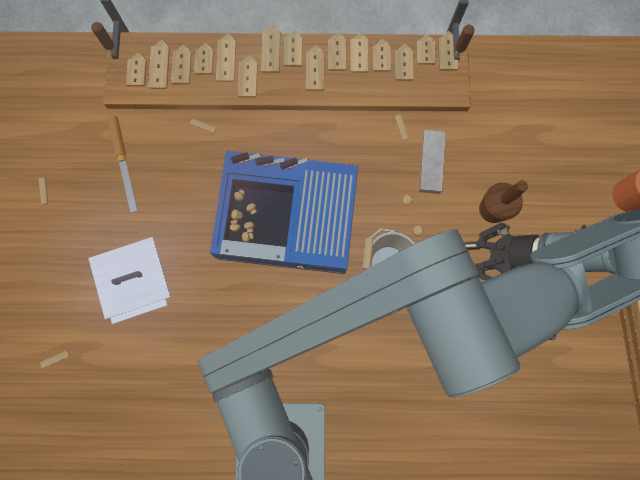

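```bash
python3 - <<'E'
from tip import *
s=st(); c=cv2.imread('pics/w22.png')[0:60,270:470]; cv2.imwrite('pics/w22c.png',cv2.resize(c,None,fx=4,fy=4,interpolation=cv2.INTER_CUBIC))
for h in (228,48):
    Rt=down(math.radians(h)); p=np.array([.535,-.345,.12]); q,e=ik(p,Rt,s['joint_pos']*[1,1,1,0,1,1]); print(h,q.round(2),e); 
Rt=down(math.radians(228)); plan([.54,-.35,.14],Rt)
E
```

```text
t 26.35 tcp [ 0.4285 -0.3748  0.1684] rot [-1.873 -1.663 -0.766] F [-0.8  0.6 -0.4] op 0.0341
228 [-0.75  0.47  1.43  0.    1.24  1.56] 1.160393537816751e-14
48 [-0.75  0.47  1.43 -0.    1.24 -1.59] 7.77210396225589e-11
shift [0.007, 0.1082, 0.0457] turn [-0.8562, -0.428, 2.0514] rows 18.1 -> [ 0.54 -0.35  0.14]
```

View pics/w22c.png

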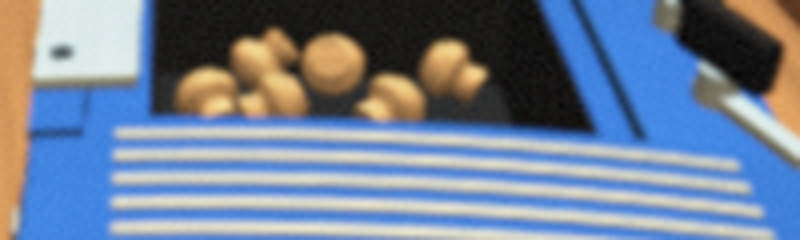

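drive_tool:
  increments:
    - [0.55,[0.007,0.04,-0.02],[0,0,0]]
    - [0.55,[0.007,0.08,-0.02],[-0.05,-0.025,0.12]]
    - [0.55,[0.007,0.1082,0.0],[-0.1,-0.05,0.24]]
    - [0.55,[0.007,0.1082,0.03],[-0.8562,-0.428,2.0514]]
    - [0.55,[0.007,0.1082,0.0457],[-0.8562,-0.428,2.0514]]
    - [0.55,[0.007,0.1082,0.0457],[-0.8562,-0.428,2.0514]]
    - [0.55,[0.007,0.1082,0.0457],[-0.8562,-0.428,2.0514]]
    - [0.55,[0.007,0.1082,0.0457],[-0.8562,-0.428,2.0514]]
    - [0.55,[0.007,0.1082,0.0457],[-0.8562,-0.428,2.0514]]
    - [0.55,[0.007,0.1082,0.0457],[-0.8562,-0.428,2.0514]]
    - [0.55,[0.007,0.1082,0.0457],[-0.8562,-0.428,2.0514]]
    - [0.55,[0.007,0.1082,0.0457],[-0.8562,-0.428,2.0514]]
    - [0.55,[0.007,0.1082,0.0457],[-0.8562,-0.428,2.0514]]
    - [0.55,[0.007,0.1082,0.0457],[-0.8562,-0.428,2.0514]]
    - [0.55,[0.007,0.1082,0.0457],[-0.8562,-0.428,2.0514]]
    - [0.55,[0.007,0.1082,0.0457],[-0.8562,-0.428,2.0514]]
    - [0.55,[0.007,0.1082,0.0457],[-0.8562,-0.428,2.0514]]
    - [0.55,[0.007,0.1082,0.0457],[-0.8562,-0.428,2.0514]]
    - [0.55,[0.007,0.1082,0.0457],[-0.8562,-0.428,2.0514]]
    - [0.55,[0.007,0.1082,0.0457],[-0.8562,-0.428,2.0514]]

```text
t: 28.02
tool_pos: [0.5409, -0.3493, 0.1392]
eef_rot: [2.931, -1.13, -0.004]
ft_force: [0.7, -0.0, -0.4]
opening: 0.047
```

```bash
cat >> tip.py <<'E'
def blobs(W,zmin=.008,zmax=.04,near=None,rad=.05):
    m=((W[...,2]>zmin)&(W[...,2]<zmax)).astype(np.uint8)
    if near is not None: m&=(np.linalg.norm(W[...,:2]-np.array(near),axis=-1)<rad).astype(np.uint8)
    n,l,stt,_=cv2.connectedComponentsWithStats(m)
    for i in range(1,n):
        if stt[i,4]>60:
            P=W[l==i]; c,r=cv2.minEnclosingCircle((P[:,:2]*1000).astype(np.float32)); top=P[P[:,2]>.012]
            print('blob px',stt[i].tolist(),'c',np.round(c,1),'r',round(r,1),'zmax',P[:,2].max().round(4),'mean',P.mean(0).round(4),'topmean',top.mean(0).round(4) if len(top) else None)
E
python3 - <<'E'
from tip import *
s=st()
im,d,W=shot('wrist','w23'); np.save('w23.npy',W)
for x in env.tip_of('wrist','knob7')[:6]:
    c=np.array(x['centre']); k=W[int(c[1]),int(c[0])]; print(c.round(1),round(x['confidence'],2),k.round(4))
blobs(W,near=[.525,-.335],rad=.04); blobs(W,near=[.6,-.31],rad=.04)
E
```

```text
t 28.02 tcp [ 0.5409 -0.3493  0.1392] rot [ 2.931 -1.13  -0.004] F [ 0.7 -0.  -0.4] op 0.047
[228.7 189. ] 0.91 [ 0.6021 -0.3138  0.0255]
[315.5 236.2] 0.62 [ 0.5271 -0.3386  0.0244]
[ 21.7 407. ] 0.46 [0.6141 0.1049 0.0421]
blob px [298, 226, 31, 30, 731] c [ 523.2 -333.7] r 13.1 zmax 0.026 mean [ 0.5245 -0.3348  0.0217] topmean [ 0.5245 -0.3348  0.0217]
blob px [212, 177, 31, 31, 764] c [ 601.  -308.9] r 13.0 zmax 0.0262 mean [ 0.6011 -0.3104  0.0218] topmean [ 0.6011 -0.3104  0.0218]
```

View pics/w23.png

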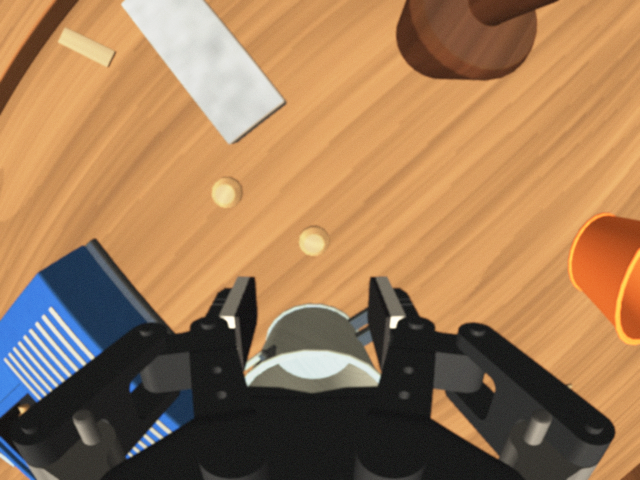

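```bash
python3 - <<'E'
from tip import *
st(); plan([.5255,-.336,-.026],down(math.radians(228)))
W=np.load('w22.npy'); 
E
```

```text
t 28.12 tcp [ 0.5403 -0.3497  0.1392] rot [-2.934e+00  1.119e+00  1.000e-03] F [-0.2 -0.1  0.3] op 0.0473
shift [-0.02, -0.0002, 0.1652] turn [-0.001, 0.0012, 0.0043] rows 4.0 -> [ 0.5255 -0.336  -0.026 ]
```

drive_tool:
  increments:
    - [0.55,[-0.01,0,0.03],[0,0,0]]
    - [0.55,[-0.02,0,0.06],[0,0,0]]
    - [0.55,[-0.02,0,0.09],[0,0,0]]
    - [0.55,[-0.02,0,0.12],[0,0,0]]
    - [0.55,[-0.02,0,0.145],[0,0,0]]
    - [0.55,[-0.02,0,0.16],[0,0,0]]
    - [0.55,[-0.02,0,0.165],[0,0,0]]
    - [0.55,[-0.02,0,0.165],[0,0,0]]
    - [0.55,[-0.02,0,0.165],[0,0,0]]
    - [0,[-0.02,0,0.165],[0,0,0]]
    - [0,[-0.02,0,0.165],[0,0,0]]
    - [0,[-0.02,0,0.165],[0,0,0]]
    - [0,[-0.02,0,0.165],[0,0,0]]
    - [0,[-0.02,0,0.165],[0,0,0]]
  newtons: 30

```text
t: 29.28
tool_pos: [0.5264, -0.338, -0.0225]
eef_rot: [2.931, -1.125, 0.006]
ft_force: [-1.1, -1.6, 6.4]
opening: 0.0238
```

```bash
python3 - <<'E'
from tip import *
s=st(); p=s['tool_pos']; print('up'); 
w=mach(.01,-.03); plan([w[0],w[1],.15],down(math.radians(228))); 
q,e=ik(np.array([w[0],w[1],.15]),down(math.radians(228)),s['joint_pos']); print(q.round(2),e)
E
```

```text
t 29.28 tcp [ 0.5264 -0.338  -0.0225] rot [ 2.931 -1.125  0.006] F [-1.1 -1.6  6.4] op 0.0238
up
shift [-0.2225, -0.2891, -0.1735] turn [0.0003, -0.0042, 0.0004] rows 9.7 -> [0.5539 0.0263 0.15  ]
[-0.15  0.31  1.6  -0.    1.23  2.15] 1.0380585280245214e-13
```

drive_tool:
  increments:
    - [0,[0,0,-0.04],[0,0,0]]
    - [0,[0,0,-0.08],[0,0,0]]
    - [0,[0,0,-0.12],[0,0,0]]
    - [0,[0,0,-0.16],[0,0,0]]
    - [0,[0,-0.01,-0.175],[0,0,0]]
    - [0,[-0.024,-0.035,-0.175],[0,0,0]]
    - [0,[-0.048,-0.065,-0.175],[0,0,0]]
    - [0,[-0.075,-0.1,-0.175],[0,0,0]]
    - [0,[-0.1,-0.13,-0.175],[0,0,0]]
    - [0,[-0.125,-0.163,-0.175],[0,0,0]]
    - [0,[-0.15,-0.195,-0.175],[0,0,0]]
    - [0,[-0.175,-0.228,-0.175],[0,0,0]]
    - [0,[-0.2,-0.26,-0.175],[0,0,0]]
    - [0,[-0.2225,-0.289,-0.175],[0,0,0]]
    - [0,[-0.2225,-0.289,-0.175],[0,0,0]]
    - [0,[-0.2225,-0.289,-0.14],[0,0,0]]
    - [0,[-0.2225,-0.289,-0.1],[0,0,0]]
    - [0,[-0.2225,-0.289,-0.075],[0,0,0]]
    - [0,[-0.2225,-0.289,-0.075],[0,0,0]]
    - [0,[-0.2225,-0.289,-0.075],[0,0,0]]

```text
t: 30.95
tool_pos: [0.5525, 0.0267, 0.05]
eef_rot: [2.932, -1.126, -0.003]
ft_force: [0.8, -0.1, 0.1]
opening: 0.0238
```

```bash
python3 - <<'E'
from tip import *
st(); im,d,W=shot('wrist','w24')
E
```

```text
t 30.95 tcp [0.5525 0.0267 0.05  ] rot [ 2.932 -1.126 -0.003] F [ 0.8 -0.1  0.1] op 0.0238
```

View pics/w24.png

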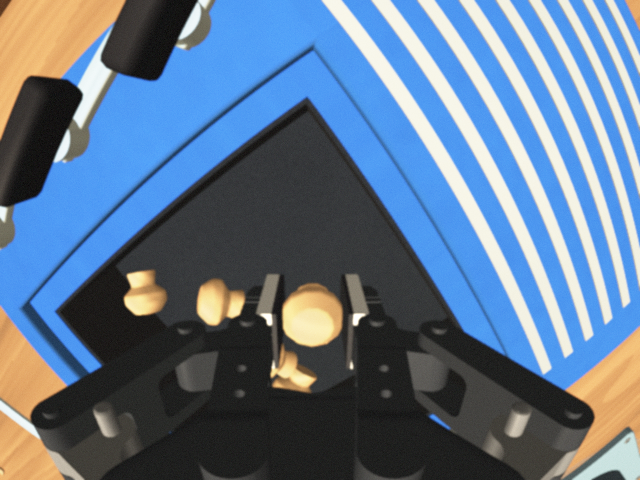

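drive_tool:
  increments:
    - [0.5,[0,0,0],[0,0,0]]
    - [0.5,[0,0,0],[0,0,0]]
    - [0.5,[0,0,0],[0,0,0]]
    - [0.5,[0,0,-0.04],[0,0,0]]
    - [0.5,[0,0,-0.08],[0,0,0]]
    - [0.5,[0,0,-0.1],[0,0,0]]
    - [0.5,[0,0,-0.1],[0,0,0]]

```text
t: 31.58
tool_pos: [0.5574, 0.0263, 0.1575]
eef_rot: [-2.931, 1.125, -0.02]
ft_force: [1.2, 0.2, 0.2]
opening: 0.0429
```

```bash
python3 - <<'E'
from tip import *
st(); im,d,W=shot('wrist','w25')
im2,d2,W2=shot('top','top25'); blobs(W2,near=[.6,-.31],rad=.08)
plan([.601,-.3095,.05],down(math.radians(228)))
E
```

```text
t 31.58 tcp [0.5574 0.0263 0.1575] rot [-2.931  1.125 -0.02 ] F [1.2 0.2 0.2] op 0.0429
blob px [418, 172, 21, 21, 275] c [ 645. -365.] r 32.0 zmax 0.0377 mean [ 0.639  -0.3587  0.0268] topmean [ 0.6393 -0.3588  0.0275]
blob px [403, 195, 10, 10, 82] c [ 600.5 -310.2] r 13.3 zmax 0.0311 mean [ 0.5997 -0.3092  0.0225] topmean [ 0.5997 -0.3092  0.0225]
shift [0.2593, 0.2188, 0.103] turn [-0.0022, -0.0042, -0.0001] rows 8.5 -> [ 0.601  -0.3095  0.05  ]
```

View pics/top25.png

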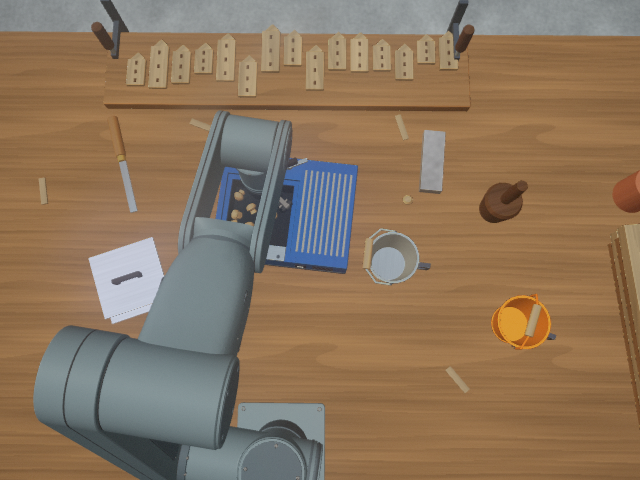

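drive_tool:
  increments:
    - [0.55,[0.025,0.02,0],[0,0,0]]
    - [0.55,[0.055,0.046,0],[0,0,0]]
    - [0.55,[0.085,0.072,0],[0,0,0]]
    - [0.55,[0.115,0.097,0],[0,0,0]]
    - [0.55,[0.145,0.122,0],[0,0,0]]
    - [0.55,[0.175,0.148,0],[0,0,0]]
    - [0.55,[0.205,0.173,0],[0,0,0]]
    - [0.55,[0.235,0.198,0],[0,0,0]]
    - [0.55,[0.2593,0.2188,0.03],[0,0,0]]
    - [0.55,[0.2593,0.2188,0.06],[0,0,0]]
    - [0.55,[0.2593,0.2188,0.1],[0,0,0]]
    - [0.55,[0.2593,0.2188,0.1],[0,0,0]]
    - [0.55,[0.2593,0.2188,0.1],[0,0,0]]

```text
t: 32.77
tool_pos: [0.5969, -0.3074, 0.047]
eef_rot: [-2.931, 1.126, 0.012]
ft_force: [-0.3, -0.4, 0.6]
opening: 0.0469
```

```bash
python3 - <<'E'
from tip import *
st(); im,d,W=shot('wrist','w26'); blobs(W,near=[.6,-.31],rad=.05)
plan([.601,-.3095,-.025],down(math.radians(228)))
E
```

```text
t 32.77 tcp [ 0.5969 -0.3074  0.047 ] rot [-2.931  1.126  0.012] F [-0.3 -0.4  0.6] op 0.0469
blob px [307, 156, 37, 20, 406] c [ 632.1 -346.6] r 9.3 zmax 0.0295 mean [ 0.6307 -0.3446  0.0277] topmean [ 0.6307 -0.3446  0.0277]
blob px [289, 220, 45, 45, 1559] c [ 601.4 -308.6] r 13.1 zmax 0.0262 mean [ 0.6029 -0.31    0.0218] topmean [ 0.6029 -0.31    0.0218]
shift [0.0021, -0.0006, 0.0752] turn [0.0001, 0.0018, 0.0001] rows 1.8 -> [ 0.601  -0.3095 -0.025 ]
```

View pics/w26.png

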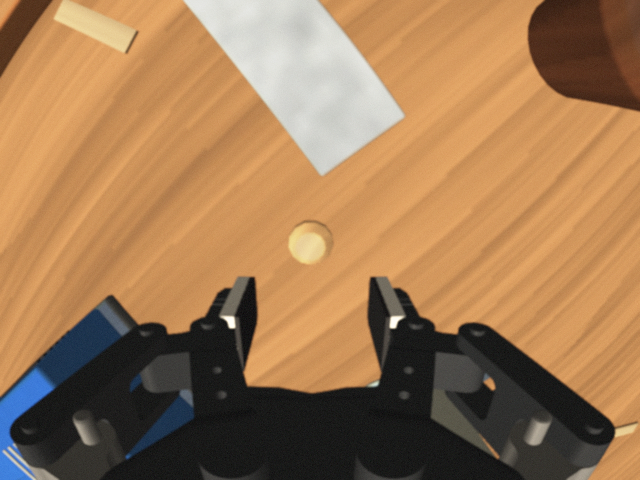

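The knob sits at (311,242), centred between the jaws and clear of the oilstone. I'll descend, grip and lift.

drive_tool:
  increments:
    - [0.55,[0.002,0,0.03],[0,0,0]]
    - [0.55,[0.002,0,0.055],[0,0,0]]
    - [0.55,[0.002,0,0.07],[0,0,0]]
    - [0.55,[0.002,0,0.074],[0,0,0]]
    - [0.55,[0.002,0,0.074],[0,0,0]]
    - [0.55,[0.002,0,0.074],[0,0,0]]
    - [0,[0.002,0,0.074],[0,0,0]]
    - [0,[0.002,0,0.074],[0,0,0]]
    - [0,[0.002,0,0.074],[0,0,0]]
    - [0,[0.002,0,0.074],[0,0,0]]
    - [0,[0.002,0,0.074],[0,0,0]]
    - [0,[0.002,0,0.035],[0,0,0]]
    - [0,[0.002,0,0.0],[0,0,0]]
    - [0,[0.002,0,-0.04],[0,0,0]]
    - [0,[0.002,0,-0.08],[0,0,0]]
    - [0,[0.002,0,-0.1],[0,0,0]]
    - [0,[0.002,0,-0.1],[0,0,0]]
  newtons: 30

```text
t: 34.23
tool_pos: [0.6044, -0.313, 0.1593]
eef_rot: [2.929, -1.124, 0.022]
ft_force: [0.7, -0.4, 0.6]
opening: 0.0234
```

```bash
python3 - <<'E'
from tip import *
st(); w=mach(.0,-.045); plan([w[0],w[1],.148],down(math.radians(228)))
E
```

```text
t 34.23 tcp [ 0.6044 -0.313   0.1593] rot [ 2.929 -1.124  0.022] F [ 0.7 -0.4  0.6] op 0.0234
shift [-0.264, -0.2003, 0.0077] turn [-0.0013, -0.0144, -0.0] rows 7.9 -> [0.5423 0.0125 0.148 ]
```

drive_tool:
  increments:
    - [0,[-0.02,-0.015,0],[0,0,0]]
    - [0,[-0.05,-0.038,0],[0,0,0]]
    - [0,[-0.08,-0.06,0],[0,0,0]]
    - [0,[-0.11,-0.083,0],[0,0,0]]
    - [0,[-0.14,-0.106,0],[0,0,0]]
    - [0,[-0.17,-0.129,0],[0,0,0]]
    - [0,[-0.2,-0.152,0],[0,0,0]]
    - [0,[-0.23,-0.175,0],[0,0,0]]
    - [0,[-0.255,-0.194,0],[0,0,0]]
    - [0,[-0.264,-0.2,0],[0,0,0]]
    - [0,[-0.264,-0.2,0],[0,0,0]]
    - [0,[-0.264,-0.2,0.04],[0,0,0]]
    - [0,[-0.264,-0.2,0.08],[0,0,0]]
    - [0,[-0.264,-0.2,0.1],[0,0,0]]
    - [0,[-0.264,-0.2,0.1],[0,0,0]]
    - [0,[-0.264,-0.2,0.1],[0,0,0]]

```text
t: 35.57
tool_pos: [0.5385, 0.0134, 0.0498]
eef_rot: [2.931, -1.127, -0.002]
ft_force: [0.4, 0.2, 0.6]
opening: 0.0231
```

drive_tool:
  increments:
    - [0.5,[0,0,0],[0,0,0]]
    - [0.5,[0,0,0],[0,0,0]]
    - [0.5,[0,0,0],[0,0,0]]
    - [0.5,[0,0,-0.04],[0,0,0]]
    - [0.5,[0,0,-0.08],[0,0,0]]
    - [0.5,[0,0,-0.12],[0,0,0]]
    - [0.5,[0.03,0.03,-0.15],[0,0,0]]
    - [0.5,[0.06,0.06,-0.17],[0,0,0]]
    - [0.5,[0.06,0.06,-0.17],[0,0,0]]
    - [0.5,[0.06,0.06,-0.17],[0,0,0]]

```text
t: 36.4
tool_pos: [0.545, -0.0737, 0.2243]
eef_rot: [2.93, -1.131, 0.013]
ft_force: [0.5, 0.0, 0.3]
opening: 0.0428
```

```bash
python3 - <<'E'
from tip import *
st(); im,d,W=shot('wrist','w27'); im2,d2,W2=shot('scene'); cv2.imwrite('pics/s27.png',cv2.resize(im2[200:340,200:520],None,fx=2.4,fy=2.4))
E
```

```text
t 36.4 tcp [ 0.545  -0.0737  0.2243] rot [ 2.93  -1.131  0.013] F [0.5 0.  0.3] op 0.0428
```

View pics/w27.png

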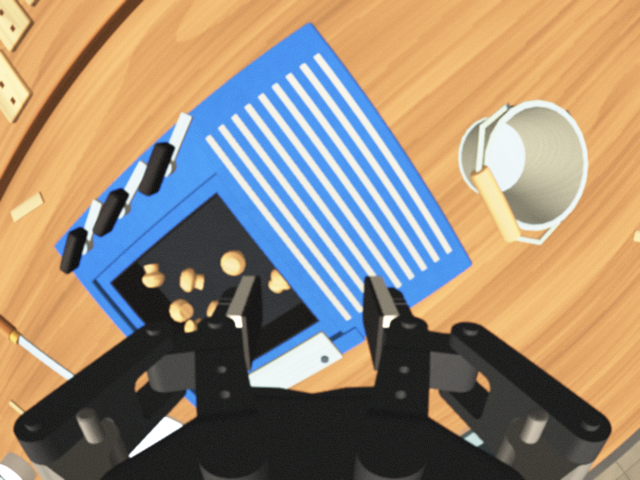

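View pics/s27.png

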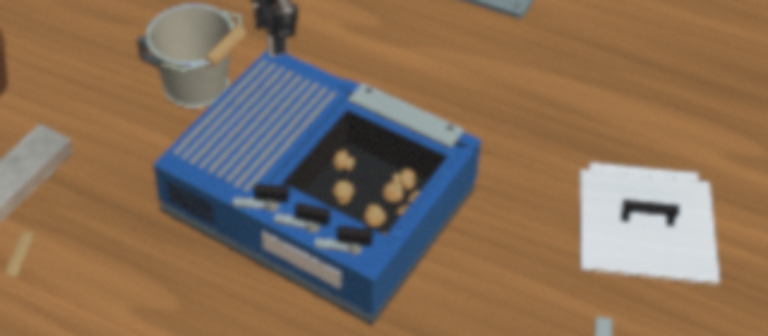

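```bash
python3 - <<'E'
from tip import *
s=env.state()
for h in (19.3,199.3):
    q,e=ik(np.array([.395,.38,.02]),down(math.radians(h)),s['joint_pos']); print(h,q.round(2),round(e,4))
    w=mach(0,0); Rt=down(math.radians(h-25.5)); xd=np.array([math.cos(MY),math.sin(MY),0]); yd=np.array([-math.sin(MY),math.cos(MY),0])
    Rt2=R.from_rotvec(-yd*math.radians(15)).as_matrix()@Rt
    for M in (Rt,Rt2):
        q,e=ik(np.array([w[0],w[1],.15]),M,q); print('  place',q.round(2),round(e,4), M[:,2].round(2))
Rt=down(math.radians(-6.25)); w=mach(.0,-.10); plan([w[0],w[1],.25],Rt); q,e=ik(np.array([*w,.25]),Rt,s['joint_pos']); print(q.round(2),e)
E
```

```text
19.3 [ 0.56  0.44  1.76 -0.    0.94  0.23] 0.0
  place [-0.1   0.3   1.61  0.    1.23  0.01] 0.0 [ 0.  0. -1.]
  place [-0.1   0.14  1.85 -0.    0.88  0.01] 0.0 [ 0.26 -0.03 -0.97]
199.3 [0.47 0.42 1.81 0.14 0.9  3.12] 0.1106
  place [-0.11  0.3   1.62  0.02  1.23  3.12] 0.0146 [ 0.  0. -1.]
  place [-0.11  0.14  1.86  0.02  0.88  3.12] 0.0141 [ 0.26 -0.03 -0.97]
shift [-0.0237, -0.0163, -0.0289] turn [0.001, -0.0018, -2.1965] rows 17.6 -> [ 0.5363 -0.0422  0.25  ]
[-0.29  0.21  1.48  0.    1.45 -0.18] 3.683260103242347e-12
```

drive_tool:
  increments:
    - [0.5,[-0.024,-0.016,-0.029],[0,0,-2.1965]]
    - [0.5,[-0.024,-0.016,-0.029],[0,0,-2.1965]]
    - [0.5,[-0.024,-0.016,-0.029],[0,0,-2.1965]]
    - [0.5,[-0.024,-0.016,-0.029],[0,0,-2.1965]]
    - [0.5,[-0.024,-0.016,-0.029],[0,0,-2.1965]]
    - [0.5,[-0.024,-0.016,-0.029],[0,0,-2.1965]]
    - [0.5,[-0.024,-0.016,-0.029],[0,0,-2.1965]]
    - [0.5,[-0.024,-0.016,-0.029],[0,0,-2.1965]]
    - [0.5,[-0.024,-0.016,-0.029],[0,0,-2.1965]]
    - [0.5,[-0.024,-0.016,-0.029],[0,0,-2.1965]]
    - [0.5,[-0.024,-0.016,-0.029],[0,0,-2.1965]]
    - [0.5,[-0.024,-0.016,-0.029],[0,0,-2.1965]]
    - [0.5,[-0.024,-0.016,-0.029],[0,0,-2.1965]]
    - [0.5,[-0.024,-0.016,-0.029],[0,0,-2.1965]]
    - [0.5,[-0.024,-0.016,-0.029],[0,0,-2.1965]]
    - [0.5,[-0.024,-0.016,-0.029],[0,0,-2.1965]]
    - [0.5,[-0.024,-0.016,-0.029],[0,0,-2.1965]]
    - [0.5,[-0.024,-0.016,-0.029],[0,0,-2.1965]]
    - [0.5,[-0.024,-0.016,-0.029],[0,0,-2.1965]]
    - [0.5,[-0.024,-0.016,-0.029],[0,0,-2.1965]]

```text
t: 38.17
tool_pos: [0.5354, -0.0407, 0.2487]
eef_rot: [-2.338, -2.097, 0.001]
ft_force: [-0.6, 0.6, -0.6]
opening: 0.0428
```

```bash
python3 - <<'E'
from tip import *
st(); im,d,W=shot('wrist','w28'); np.save('w28.npy',W); cv2.imwrite('w28.png',im); st()
E
```

```text
t 38.17 tcp [ 0.5354 -0.0407  0.2487] rot [-2.338e+00 -2.097e+00  1.000e-03] F [-0.6  0.6 -0.6] op 0.0428
t 38.22 tcp [ 0.5355 -0.0409  0.2489] rot [-2.339e+00 -2.097e+00  1.000e-03] F [0.1 0.1 0.5] op 0.043
```

View pics/w28.png

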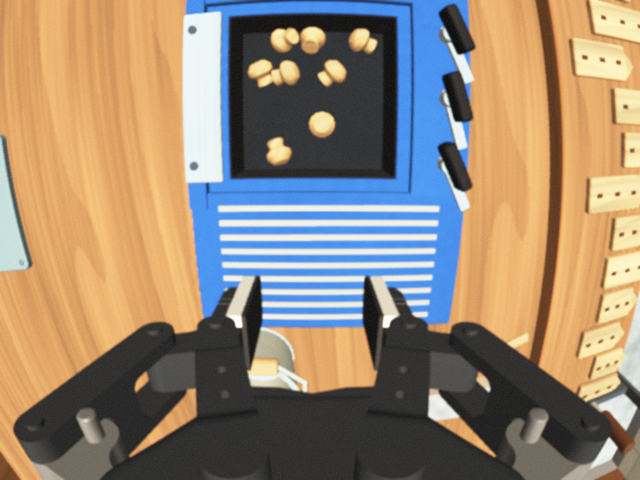

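```bash
cat > seatfit.py <<'E'
from tip import *
from scipy.optimize import least_squares
im=cv2.imread('w28.png'); s=None
def run(im,m,p0,edges,span=.006):
    """edges: list of (machine pt A, machine pt B, z, normal dir (unit in machine), polarity of blue). sample along, search along normal in +-span"""
    g=cv2.GaussianBlur(im,(3,3),0).astype(float); ch=g[...,0]
    prm=np.array(p0,float)
    for it in range(4):
        obs=[]
        c,sn=math.cos(prm[2]),math.sin(prm[2])
        def w(pt,z): return np.array([prm[0]+c*pt[0]-sn*pt[1],prm[1]+sn*pt[0]+c*pt[1],z])
        for (A,B,z,n,name) in edges:
            off=[]
            for t in np.linspace(.08,.92,25):
                P=np.array(A)*(1-t)+np.array(B)*t
                ss=np.linspace(-span,span,61); vals=[]
                for q in ss:
                    u,v=proj('wrist',w(P+np.array(n)*q,z),m)
                    if not(1<u<638 and 1<v<478): vals=None;break
                    vals.append(cv2.getRectSubPix(ch.astype(np.float32),(1,1),(float(u),float(v)))[0,0])
                if vals is None: continue
                d=np.gradient(np.array(vals)); k=np.argmax(abs(d)); off.append((t,ss[k],d[k])); obs.append((P,np.array(n),ss[k],z,name))
            if it in(0,3) and off: o=np.array(off); print(it,name,'n',len(o),'median off mm',np.round(np.median(o[:,1])*1000,2),'std',np.round(o[:,1].std()*1000,2))
        def f(x):
            c,sn=math.cos(x[2]),math.sin(x[2]); r=[]
            for P,n,o,z,_ in obs:
                # observed world pt
                wp=w(P+n*o,z)[:2]; d=wp-x[:2]; loc=np.array([c*d[0]+sn*d[1],-sn*d[0]+c*d[1]]); r.append((loc-P)@n*1000)
            return r
        sol=least_squares(f,prm,loss='soft_l1',x_scale=[.001,.001,.01]); prm=sol.x
    print('pose',prm[:2].round(5),'yaw deg',round(math.degrees(prm[2]),3),'rms',np.sqrt(np.mean(np.array(f(prm))**2)).round(2)); return prm
E1=[((.075,-.075),(.075,.075),.092,(1,0),'tub x+'),((-.06,-.075),(.075,-.075),.092,(0,1),'tub y-'),((-.06,.075),(.075,.075),.092,(0,1),'tub y+'),
 ((-.078,-.07),(-.078,.07),.109,(1,0),'lip front'),((-.11,-.222),(.14,-.222),.100,(0,1),'deck y-'),((.142,-.2),(.142,.09),.100,(1,0),'hous x+'),((-.112,-.21),(-.112,-.09),.100,(1,0),'hous x-')]
E
python3 - <<'E'
from seatfit import *
print(TUB,math.degrees(MY)); m=cam('wrist')
p=run(im,m,[*TUB,MY],E1)
W=np.load('w28.npy')
print('deck z',np.nanmedian(W[205:300,230:430,2]),'lip z',np.nanmedian(W[60:160,195:212,2]),'bench',np.nanmedian(W[200:300,60:160,2]),'floor',np.nanmedian(W[150:165,310:370,2]),'ledge',np.nanmedian(W[60:160,399:407,2]))
E
```

```text
[0.5472 0.0572] -6.25
0 tub x+ n 25 median off mm -0.2 std 0.34
0 tub y- n 25 median off mm 1.4 std 0.15
0 tub y+ n 25 median off mm -0.4 std 0.34
0 lip front n 25 median off mm 1.8 std 1.76
0 deck y- n 25 median off mm 2.6 std 2.76
0 hous x+ n 25 median off mm -0.2 std 2.64
0 hous x- n 25 median off mm 1.8 std 0.61
3 tub x+ n 25 median off mm -1.0 std 0.39
3 tub y- n 25 median off mm 0.4 std 0.21
3 tub y+ n 25 median off mm -1.4 std 0.34
3 lip front n 25 median off mm 6.0 std 2.18
3 deck y- n 25 median off mm 1.4 std 2.69
3 hous x+ n 25 median off mm -1.4 std 2.33
3 hous x- n 25 median off mm 0.4 std 0.64
pose [0.54796 0.05803] yaw deg -5.979 rms 2.62
deck z 0.10041549158251006 lip z 0.10882971529234259 bench -0.0004049918611372938 floor 0.028046807795404027 ledge 0.09211319790576483
```

```bash
sed -i "s/ch=g\[...,0\]/pass/; s/cv2.getRectSubPix(ch.astype/cv2.getRectSubPix(g[...,(0 if name.startswith('tub') else 2)].astype/" seatfit.py; sed -i "s/; pass$//" seatfit.py
python3 - <<'E'
from seatfit import *
m=cam('wrist')
p=run(im,m,[*TUB,MY],E1,.005)
p=run(im,m,[*TUB,MY],E1[:5],.005)
E
```

```text
0 tub x+ n 25 median off mm -0.33 std 0.34
0 tub y- n 25 median off mm 1.33 std 0.15
0 tub y+ n 25 median off mm -0.33 std 0.34
0 lip front n 25 median off mm 1.33 std 0.27
0 deck y- n 25 median off mm 2.5 std 3.08
0 hous x+ n 25 median off mm -0.83 std 1.99
0 hous x- n 25 median off mm 2.33 std 0.46
3 tub x+ n 25 median off mm -0.83 std 0.47
3 tub y- n 25 median off mm 0.33 std 0.3
3 tub y+ n 25 median off mm -1.5 std 0.36
3 lip front n 25 median off mm 0.83 std 0.39
3 deck y- n 25 median off mm 1.5 std 2.4
3 hous x+ n 25 median off mm -1.33 std 2.02
3 hous x- n 25 median off mm 0.67 std 0.49
pose [0.54784 0.05812] yaw deg -5.847 rms 1.51
0 tub x+ n 25 median off mm -0.33 std 0.34
0 tub y- n 25 median off mm 1.33 std 0.15
0 tub y+ n 25 median off mm -0.33 std 0.34
0 lip front n 25 median off mm 1.33 std 0.27
0 deck y- n 25 median off mm 2.5 std 3.08
3 tub x+ n 25 median off mm -0.67 std 0.4
3 tub y- n 25 median off mm 0.5 std 0.26
3 tub y+ n 25 median off mm -1.17 std 0.41
3 lip front n 25 median off mm 0.83 std 0.39
3 deck y- n 25 median off mm 1.5 std 2.4
pose [0.54779 0.05805] yaw deg -6.646 rms 1.36
```

```bash
python3 - <<'E'
from seatfit import *
m=cam('wrist')
p=run(im,m,[*TUB,MY],E1[:4],.004)
E2=E1[:4]+[((.087,-.08),(.087,.08),.100,(1,0),'tub pocket x+'),((-.07,-.086),(.08,-.086),.100,(0,1),'tub pocket y-')]
p=run(im,m,p,E1[:4],.004)
E
```

```text
0 tub x+ n 25 median off mm -0.27 std 0.37
0 tub y- n 25 median off mm 1.47 std 0.13
0 tub y+ n 25 median off mm -0.4 std 0.34
0 lip front n 25 median off mm 1.33 std 0.28
3 tub x+ n 25 median off mm -0.67 std 0.36
3 tub y- n 25 median off mm 0.93 std 0.16
3 tub y+ n 25 median off mm -1.07 std 0.32
3 lip front n 25 median off mm 0.67 std 0.29
pose [0.54776 0.05768] yaw deg -6.294 rms 0.89
0 tub x+ n 25 median off mm -0.67 std 0.36
0 tub y- n 25 median off mm 0.93 std 0.15
0 tub y+ n 25 median off mm -1.07 std 0.32
0 lip front n 25 median off mm 0.67 std 0.3
3 tub x+ n 25 median off mm -0.67 std 0.34
3 tub y- n 25 median off mm 0.93 std 0.14
3 tub y+ n 25 median off mm -1.07 std 0.32
3 lip front n 25 median off mm 0.8 std 0.3
pose [0.54774 0.05769] yaw deg -6.311 rms 0.9
```

```bash
sed -i 's/^MY=.*/MY=math.radians(-6.3); TUB=np.array([0.5477,0.0577])/' h.py
python3 - <<'E'
from tip import *
s=st(); Rt=down(math.radians(19.3)); plan([.42,.305,.20],Rt); q,e=ik(np.array([.42,.305,.2]),Rt,s['joint_pos']); print(q.round(2),e)
E
```

```text
t 38.22 tcp [ 0.5355 -0.0409  0.2489] rot [-2.339e+00 -2.097e+00  1.000e-03] F [0.1 0.1 0.5] op 0.043
shift [0.3314, -0.1524, 0.049] turn [-0.0007, -0.0002, -0.4457] rows 8.8 -> [0.42  0.305 0.2  ]
[0.41 0.2  1.61 0.   1.32 0.08] 9.276026903605708e-13
```

drive_tool:
  increments:
    - [0.5,[0.04,-0.018,0],[0,0,-0.05]]
    - [0.5,[0.075,-0.035,0],[0,0,-0.1]]
    - [0.5,[0.11,-0.05,0],[0,0,-0.15]]
    - [0.5,[0.145,-0.067,0],[0,0,-0.2]]
    - [0.5,[0.18,-0.083,0],[0,0,-0.25]]
    - [0.5,[0.215,-0.1,0.01],[0,0,-0.3]]
    - [0.5,[0.25,-0.115,0.02],[0,0,-0.35]]
    - [0.5,[0.285,-0.13,0.03],[0,0,-0.4]]
    - [0.5,[0.315,-0.145,0.04],[0,0,-0.44]]
    - [0.5,[0.3314,-0.1524,0.049],[0,0,-0.4457]]
    - [0.5,[0.3314,-0.1524,0.049],[0,0,-0.4457]]
    - [0.5,[0.3314,-0.1524,0.049],[0,0,-0.4457]]
    - [0.5,[0.3314,-0.1524,0.049],[0,0,-0.4457]]

```text
t: 39.3
tool_pos: [0.4203, 0.3034, 0.2005]
eef_rot: [1.816, 2.562, -0.001]
ft_force: [0.3, 0.2, 0.2]
opening: 0.0429
```

```bash
python3 - <<'E'
from tip import *
st(); im,d,W=shot('wrist','w29'); np.save('w29.npy',W)
for t in ('cover','cover_grip'):
  for x in env.tip_of('wrist',t)[:2]:
    c=np.array(x['centre']); k=W[int(c[1]),int(c[0])]; print(t,c.round(1),round(x['confidence'],2),k.round(4))
m=(W[...,2]>.03)&(W[...,2]<.06)&(np.linalg.norm(W[...,:2]-[.396,.38],axis=-1)<.06); P=W[m]; print('bar',len(P),cv2.minAreaRect((P[:,:2]*1000).astype(np.float32)),np.median(P[:,2]),P[:,2].max())
m=((W[...,2]>.0045)&(W[...,2]<.02)&(np.linalg.norm(W[...,:2]-[.396,.38],axis=-1)<.15)).astype(np.uint8)
n,l,stt,_=cv2.connectedComponentsWithStats(m); i=1+np.argmax(stt[1:,4]); P=W[l==i]; print('plate',stt[i],cv2.minAreaRect((P[:,:2]*1000).astype(np.float32)),np.median(P[:,2]))
E
```

```text
t 39.3 tcp [0.4203 0.3034 0.2005] rot [ 1.816e+00  2.562e+00 -1.000e-03] F [0.3 0.2 0.2] op 0.0429
cover [313.5 113.5] 0.85 [0.3953 0.3811 0.0382]
cover_grip [312.1 111.4] 0.84 [0.3939 0.3824 0.0403]
bar 1026 ((396.4744567871094, 382.69158935546875), (12.409201622009277, 68.8505859375), 18.95464515686035) 0.03966786388762722 0.042004404662489225
plate [  221    31   180   166 27029] ((392.7364807128906, 381.71148681640625), (177.03016662597656, 165.431396484375), 19.34353256225586) 0.007892700807090702
```

View pics/w29.png

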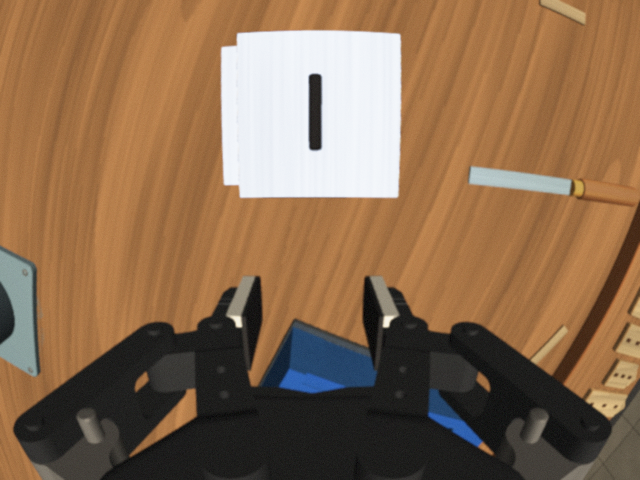

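```bash
python3 - <<'E'
from tip import *
s=st(); Rt=down(math.radians(19.3)); plan([.3965,.3828,.05],Rt); plan([.3965,.3828,-.014],Rt)
E
```

```text
t 39.45 tcp [0.421  0.3028 0.2009] rot [1.818e+00 2.560e+00 1.000e-03] F [-0.3  0.3  0.4] op 0.0427
shift [0.0837, 0.003, 0.1508] turn [0.0016, 0.001, -0.0008] rows 4.1 -> [0.3965 0.3828 0.05  ]
shift [0.0838, 0.0029, 0.2148] turn [0.0016, 0.001, -0.0008] rows 5.5 -> [ 0.3965  0.3828 -0.014 ]
```

drive_tool:
  increments:
    - [0.45,[0.04,0.001,0.0],[0,0,0]]
    - [0.45,[0.07,0.003,0.03],[0,0,0]]
    - [0.45,[0.0837,0.003,0.07],[0,0,0]]
    - [0.45,[0.0837,0.003,0.11],[0,0,0]]
    - [0.45,[0.0837,0.003,0.15],[0,0,0]]
    - [0.45,[0.0837,0.003,0.175],[0,0,0]]
    - [0.45,[0.0837,0.003,0.195],[0,0,0]]
    - [0.45,[0.0837,0.003,0.21],[0,0,0]]
    - [0.45,[0.0837,0.003,0.2145],[0,0,0]]
    - [0.45,[0.0837,0.003,0.2145],[0,0,0]]
    - [0.45,[0.0837,0.003,0.2145],[0,0,0]]

```text
t: 40.37
tool_pos: [0.3964, 0.3834, -0.0135]
eef_rot: [1.816, 2.561, 0.002]
ft_force: [-0.2, 0.4, 1.1]
opening: 0.0383
```

```bash
python3 - <<'E'
from tip import *
s=st(); plan([.3965,.3828,-.014],down(math.radians(19.3))); im,d,W=shot('wrist','w30')
E
```

```text
t 40.37 tcp [ 0.3964  0.3834 -0.0135] rot [1.816e+00 2.561e+00 2.000e-03] F [-0.2  0.4  1.1] op 0.0383
shift [-0.0006, -0.0001, 0.0005] turn [0.0017, 0.0007, 0.0002] rows 0.0 -> [ 0.3965  0.3828 -0.014 ]
```

View pics/w30.png

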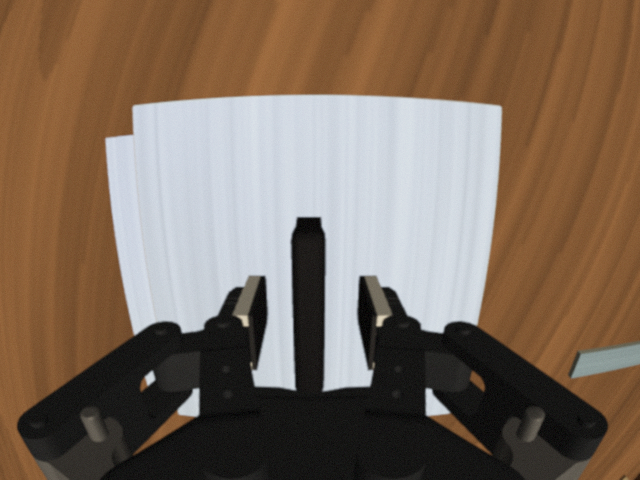

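The bar at (309,305) is centred between the pads. I'll close hard and lift.

drive_tool:
  increments:
    - [0,[0,0,0],[0,0,0]]
    - [0,[0,0,0],[0,0,0]]
    - [0,[0,0,0],[0,0,0]]
    - [0,[0,0,0],[0,0,0]]
    - [0,[0,0,0],[0,0,0]]
    - [0,[0,0,0],[0,0,0]]
    - [0,[0,0,-0.02],[0,0,0]]
    - [0,[0,0,-0.05],[0,0,0]]
    - [0,[0,0,-0.09],[0,0,0]]
    - [0,[0,0,-0.13],[0,0,0]]
    - [0,[0,0,-0.17],[0,0,0]]
    - [0,[0,0,-0.2],[0,0,0]]
    - [0,[0,0,-0.2],[0,0,0]]
    - [0,[0,0,-0.2],[0,0,0]]
  newtons: 100

```text
t: 41.58
tool_pos: [0.3959, 0.3843, 0.1878]
eef_rot: [1.814, 2.562, 0.007]
ft_force: [-0.6, -0.2, -4.5]
opening: 0.0095
```

```bash
cat >> tip.py <<'E'
def coverpose(W,s):
    """plate pose in tool frame from wrist cloud: fits plane to plate top, returns rect in tool frame"""
    R0=R.from_rotvec(s['eef_rot']).as_matrix(); T=(W-s['tool_pos'])@R0
    # plate top expected at tool z = grasp(-GD) + .033-.008
    m=((np.abs(T[...,2]-(-GD+.025))<.012)&(np.abs(T[...,0])<.11)&(np.abs(T[...,1])<.12)).astype(np.uint8)
    n,l,stt,_=cv2.connectedComponentsWithStats(m); i=1+np.argmax(stt[1:,4]); P=T[l==i]
    A=np.c_[P[:,:2],np.ones(len(P))]; w=np.ones(len(P),bool)
    for _ in range(6):
        x=np.linalg.lstsq(A[w],P[w,2],rcond=None)[0]; r=P[:,2]-A@x; w=abs(r)<.002
    rect=cv2.minAreaRect((P[:,:2]*1000).astype(np.float32))
    print('plate plane in tool (slope x,y, z0)',x.round(4),'n',w.sum(),'rect',np.round(rect[0],1),np.round(rect[1],1),round(rect[2],2),'xmax',np.percentile(P[:,0],99.8).round(4),'y range',np.percentile(P[:,1],[.2,99.8]).round(4))
    return x,rect
E
python3 - <<'E'
from tip import *
s=st(); im,d,W=shot('wrist','w31'); coverpose(W,s)
E
```

```text
t 41.58 tcp [0.3959 0.3843 0.1878] rot [1.814 2.562 0.007] F [-0.6 -0.2 -4.5] op 0.0095
plate plane in tool (slope x,y, z0) [-0.0001 -0.0005 -0.0207] n 72995 rect [20.2 -3.2] [176.9 123.8] 89.98 xmax 0.0819 y range [-0.0906  0.0842]
```

View pics/w31.png

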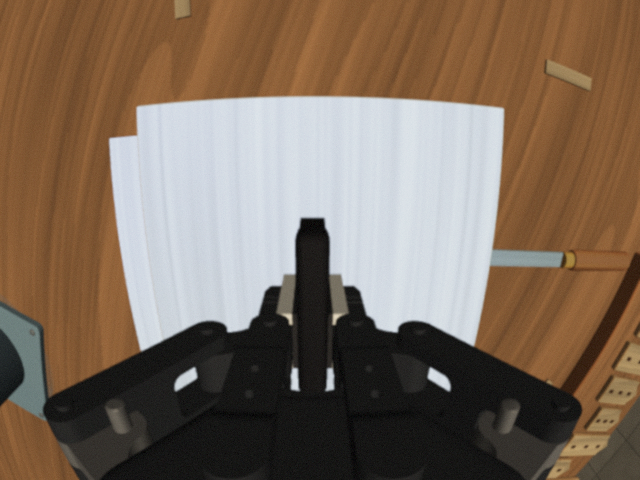

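```bash
cat >> tip.py <<'E'
OC=np.array([-.001,.0005,-.0133])
def coverT(tx,tz,phi,y=0.0,dyaw=0.0):
    """machine tip x (m), tip z above seat, phi rad -> tool pose (p,Rt)"""
    yaw=MY+dyaw; xd=np.array([math.cos(yaw),math.sin(yaw),0]); yd=np.array([-math.sin(yaw),math.cos(yaw),0]); ez=np.array([0,0,1.])
    cx=math.cos(phi)*xd+math.sin(phi)*ez; cz=np.cross(cx,yd)
    w=TUB+tx*np.array([math.cos(MY),math.sin(MY)])+y*np.array([-math.sin(MY),math.cos(MY)])
    o=np.array([w[0],w[1],.092+tz])+.092*cx
    Rt=np.stack([yd,cx,-cz],1); return o-Rt@OC,Rt
def covrows(seq,y=0.,ref=None):
    s=env.state(); R0=R.from_rotvec(s['eef_rot']).as_matrix(); p0=s['tool_pos']
    for a in seq:
        p,Rt=coverT(a[0]/1000,a[1]/1000,math.radians(a[2]),y)
        q,e=ik(p,Rt,s['joint_pos'])
        print('[0, %s, %s],'%(np.round(R0.T@(p-p0),4).tolist(),np.round(R.from_matrix(R0.T@Rt).as_rotvec(),4).tolist()),a,'p',p.round(3),round(e,4))
E
python3 - <<'E'
from tip import *
st(); covrows([(-60,60,18),(-74,25,18)])
E
```

```text
t 41.63 tcp [0.3946 0.3834 0.1855] rot [ 1.815  2.563 -0.   ] F [ 0.5 -0.3 -4.3] op 0.0103
[0, [-0.3706, 0.0648, 0.0183], [-0.3082, -0.0696, 0.4447]], (-60, 60, 18) p [0.579 0.055 0.168] 0.0
[0, [-0.3645, 0.0521, 0.0533], [-0.3082, -0.0696, 0.4447]], (-74, 25, 18) p [0.565 0.057 0.133] 0.0
```

drive_tool:
  increments:
    - [0,[-0.015,0.003,-0.01],[0,0,0.02]]
    - [0,[-0.042,0.007,-0.02],[0,0,0.05]]
    - [0,[-0.072,0.012,-0.03],[-0.03,-0.007,0.09]]
    - [0,[-0.102,0.018,-0.03],[-0.06,-0.014,0.13]]
    - [0,[-0.132,0.023,-0.03],[-0.09,-0.02,0.17]]
    - [0,[-0.162,0.028,-0.03],[-0.12,-0.027,0.2]]
    - [0,[-0.192,0.034,-0.03],[-0.15,-0.034,0.235]]
    - [0,[-0.222,0.039,-0.03],[-0.18,-0.041,0.27]]
    - [0,[-0.252,0.044,-0.03],[-0.21,-0.048,0.305]]
    - [0,[-0.282,0.049,-0.03],[-0.24,-0.055,0.345]]
    - [0,[-0.312,0.055,-0.02],[-0.27,-0.061,0.385]]
    - [0,[-0.342,0.06,-0.01],[-0.295,-0.067,0.425]]
    - [0,[-0.362,0.064,0.005],[-0.308,-0.07,0.4447]]
    - [0,[-0.3706,0.0648,0.0183],[-0.308,-0.07,0.4447]]
    - [0,[-0.3706,0.0648,0.0183],[-0.308,-0.07,0.4447]]
    - [0,[-0.3706,0.0648,0.0183],[-0.308,-0.07,0.4447]]
    - [0,[-0.3706,0.0648,0.0183],[-0.308,-0.07,0.4447]]

```text
t: 43.05
tool_pos: [0.5783, 0.0562, 0.1668]
eef_rot: [2.156, 1.931, 0.303]
ft_force: [-0.5, 0.5, -3.2]
opening: 0.0099
```

```bash
python3 - <<'E'
from tip import *
s=st(); im,d,W=shot('wrist','w32'); coverpose(W,s); im2,_,_=shot('scene'); cv2.imwrite('pics/s32.png',cv2.resize(im2[170:340,230:430],None,fx=3,fy=3,interpolation=cv2.INTER_CUBIC))
covrows([(-60,60,18),(-74,25,18),(-74,15,18),(-74,8,18)])
E
```

```text
t 43.05 tcp [0.5783 0.0562 0.1668] rot [2.156 1.931 0.303] F [-0.5  0.5 -3.2] op 0.0099
plate plane in tool (slope x,y, z0) [-0.0008 -0.0001 -0.0205] n 73014 rect [20.9 -3.6] [123.5 177.4] 0.03 xmax 0.0823 y range [-0.0909  0.0839]
[0, [-0.0013, -0.0005, 0.0005], [0.0002, -0.0002, 0.0011]], (-60, 60, 18) p [0.579 0.055 0.168] 0.0
[0, [-0.0012, -0.0246, 0.0294], [0.0002, -0.0002, 0.0011]], (-74, 25, 18) p [0.565 0.057 0.133] 0.0
[0, [-0.0012, -0.0277, 0.0389], [0.0002, -0.0002, 0.0011]], (-74, 15, 18) p [0.565 0.057 0.123] 0.0
[0, [-0.0012, -0.0299, 0.0456], [0.0002, -0.0002, 0.0011]], (-74, 8, 18) p [0.565 0.057 0.116] 0.0
```

View pics/w32.png

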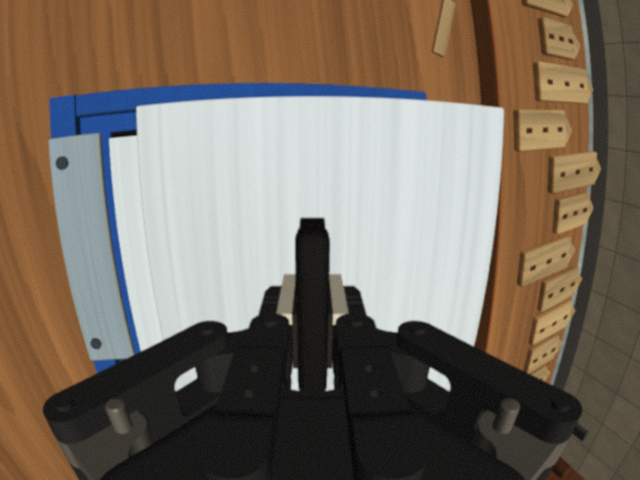

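View pics/s32.png

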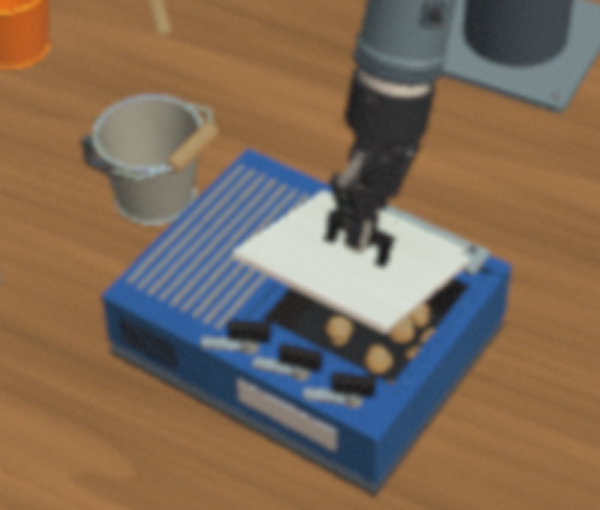

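drive_tool:
  increments:
    - [0,[-0.001,-0.008,0.01],[0,0,0]]
    - [0,[-0.001,-0.016,0.02],[0,0,0]]
    - [0,[-0.001,-0.0246,0.0294],[0,0,0.001]]
    - [0,[-0.001,-0.0246,0.0294],[0,0,0.001]]
    - [0,[-0.001,-0.0277,0.0389],[0,0,0.001]]
    - [0,[-0.001,-0.0277,0.0389],[0,0,0.001]]
    - [0,[-0.001,-0.0277,0.0389],[0,0,0.001]]

```text
t: 43.73
tool_pos: [0.5652, 0.0566, 0.123]
eef_rot: [2.154, 1.929, 0.306]
ft_force: [-0.3, 0.1, -3.6]
opening: 0.0101
```

```bash
cat >> tip.py <<'E'
def mloc(W): # world cloud -> machine coords
    d=W[...,:2]-TUB; c,s=math.cos(MY),math.sin(MY); return np.stack([c*d[...,0]+s*d[...,1],-s*d[...,0]+c*d[...,1],W[...,2]-.092],-1)
E
python3 - <<'E'
from tip import *
s=st(); im,d,W=shot('wrist','w33'); x,rect=coverpose(W,s); M=mloc(W)
for r in (130,160,200,240,280):
    print(r,[(u,(M[r,u]*1000).round(1).tolist()) for u in range(56,150,6)])
covrows([(-74,15,18),(-74,8,18),(-74,2.5,18)])
E
```

```text
t 43.73 tcp [0.5652 0.0566 0.123 ] rot [2.154 1.929 0.306] F [-0.3  0.1 -3.6] op 0.0101
plate plane in tool (slope x,y, z0) [-0.0008  0.0002 -0.0205] n 72987 rect [20.9 -3.5] [177.2 123.4] 89.92 xmax 0.0823 y range [-0.091   0.0839]
130 [(56, [-104.5, 77.2, 10.5]), (62, [-100.9, 76.8, 11.4]), (68, [-97.7, 76.4, 11.2]), (74, [-95.7, 76.2, 7.6]), (80, [-94.8, 76.0, -0.1]), (86, [-87.1, 75.2, 14.9]), (92, [-83.8, 74.9, 15.5]), (98, [-80.3, 74.5, 17.4]), (104, [-81.1, 74.6, 1.7]), (110, [-78.6, 74.3, -1.5]), (116, [-74.9, 74.0, 0.6]), (122, [-72.0, 73.7, -0.5]), (128, [-68.9, 73.4, -1.3]), (134, [-68.3, 73.3, -17.5]), (140, [-58.6, 72.5, 26.7]), (146, [-55.6, 72.3, 28.8])]
160 [(56, [-102.0, 63.0, 20.1]), (62, [-100.3, 62.5, 16.1]), (68, [-96.9, 62.2, 16.8]), (74, [-93.5, 61.9, 17.4]), (80, [-90.7, 61.5, 16.3]), (86, [-87.4, 61.2, 16.9]), (92, [-84.1, 61.0, 18.1]), (98, [-81.2, 60.6, 17.5]), (104, [-78.5, 60.3, 16.1]), (110, [-79.3, 59.0, -0.1]), (116, [-71.8, 59.9, 19.8]), (122, [-68.6, 59.8, 21.2]), (128, [-65.4, 59.6, 23.1]), (134, [-62.5, 59.4, 23.7]), (140, [-59.3, 59.4, 26.8]), (14
[... 952 characters left out ...]
), (62, [-110.2, 3.2, 17.0]), (68, [-106.6, 3.0, 17.3]), (74, [-103.0, 3.0, 17.8]), (80, [-99.4, 3.0, 18.4]), (86, [-96.5, 2.2, 17.0]), (92, [-93.1, 2.0, 17.3]), (98, [-90.1, 1.5, 16.7]), (104, [-86.8, 1.2, 16.6]), (110, [-83.5, 1.1, 16.9]), (116, [-80.4, 0.7, 16.5]), (122, [-81.1, -6.1, 0.1]), (128, [-73.3, 1.4, 19.8]), (134, [-70.0, 1.6, 20.9]), (140, [-66.7, 1.8, 22.1]), (146, [-63.6, 1.5, 22.2])]
[0, [0.0003, -0.0009, 0.0004], [0.0013, 0.0001, -0.0005]], (-74, 15, 18) p [0.565 0.057 0.123] 0.0
[0, [0.0003, -0.0031, 0.0071], [0.0013, 0.0001, -0.0005]], (-74, 8, 18) p [0.565 0.057 0.116] 0.0
[0, [0.0003, -0.0048, 0.0123], [0.0013, 0.0001, -0.0005]], (-74, 2.5, 18) p [0.565 0.057 0.11 ] 0.0
```

View pics/w33.png

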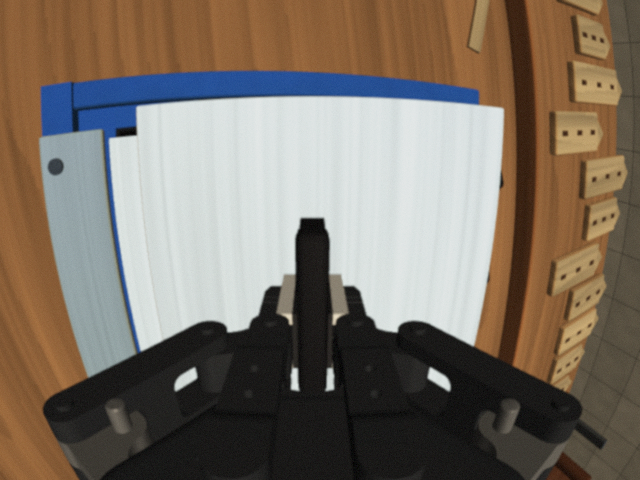

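drive_tool:
  increments:
    - [0,[0.0,-0.0015,0.003],[0,0,0]]
    - [0,[0.0,-0.003,0.007],[0,0,0]]
    - [0,[0.0,-0.0045,0.0115],[0,0,0]]
    - [0,[0.0,-0.0045,0.0115],[0,0,0]]
    - [0,[0.0,-0.0045,0.0115],[0,0,0]]

```text
t: 44.2
tool_pos: [0.5638, 0.0562, 0.1094]
eef_rot: [2.156, 1.929, 0.304]
ft_force: [0.2, 0.3, -4.2]
opening: 0.0105
```

```bash
python3 - <<'E'
from tip import *
s=st(); covrows([(-74,2.5,18),(-78,2.5,17),(-82,2.5,15),(-86,2.2,13),(-89,2,12)])
E
```

```text
t 44.2 tcp [0.5638 0.0562 0.1094] rot [2.156 1.929 0.304] F [ 0.2  0.3 -4.2] op 0.0105
[0, [0.0007, 0.0012, -0.0004], [-0.0012, 0.0004, -0.0011]], (-74, 2.5, 18) p [0.565 0.057 0.11 ] 0.0
[0, [0.0007, -0.0029, -0.0001], [0.0163, 0.0004, -0.0011]], (-78, 2.5, 17) p [0.561 0.057 0.109] 0.0
[0, [0.0007, -0.0073, 0.0019], [0.0512, 0.0004, -0.0011]], (-82, 2.5, 15) p [0.558 0.058 0.105] 0.0
[0, [0.0007, -0.0119, 0.0041], [0.0861, 0.0003, -0.0011]], (-86, 2.2, 13) p [0.554 0.058 0.102] 0.0
[0, [0.0007, -0.0152, 0.0049], [0.1035, 0.0003, -0.0011]], (-89, 2, 12) p [0.551 0.058 0.1  ] 0.0
```

drive_tool:
  increments:
    - [0,[0.0007,-0.0015,0],[0.008,0,-0.001]]
    - [0,[0.0007,-0.003,0],[0.0163,0,-0.001]]
    - [0,[0.0007,-0.005,0.001],[0.034,0,-0.001]]
    - [0,[0.0007,-0.0073,0.0019],[0.0512,0,-0.001]]
    - [0,[0.0007,-0.0095,0.003],[0.069,0,-0.001]]
    - [0,[0.0007,-0.012,0.0041],[0.0861,0,-0.001]]
    - [0,[0.0007,-0.0152,0.0049],[0.1035,0,-0.001]]
    - [0,[0.0007,-0.0152,0.0049],[0.1035,0,-0.001]]
    - [0,[0.0007,-0.0152,0.0049],[0.1035,0,-0.001]]

```text
t: 44.95
tool_pos: [0.5515, 0.0583, 0.1004]
eef_rot: [2.218, 1.986, 0.209]
ft_force: [0.6, 0.7, -3.1]
opening: 0.0101
```

```bash
python3 - <<'E'
from tip import *
s=st(); covrows([(-89,2,12),(-90,1.5,9),(-90.5,1.2,6),(-91,1,4),(-91.5,.7,2),(-92,.3,0.5)])
im,d,W=shot('wrist','w34'); coverpose(W,s)
E
```

```text
t 44.95 tcp [0.5515 0.0583 0.1004] rot [2.218 1.986 0.209] F [ 0.6  0.7 -3.1] op 0.0101
[0, [-0.0, -0.0005, 0.0002], [0.0008, 0.0003, -0.0002]], (-89, 2, 12) p [0.551 0.058 0.1  ] 0.0
[0, [-0.0, -0.0024, 0.0053], [0.0531, 0.0003, -0.0002]], (-90, 1.5, 9) p [0.55  0.058 0.095] 0.0
[0, [-0.0, -0.0041, 0.0102], [0.1055, 0.0003, -0.0002]], (-90.5, 1.2, 6) p [0.55  0.058 0.09 ] 0.0
[0, [-0.0, -0.0055, 0.0134], [0.1404, 0.0003, -0.0002]], (-91, 1, 4) p [0.549 0.059 0.086] 0.0
[0, [-0.0, -0.007, 0.0167], [0.1753, 0.0003, -0.0002]], (-91.5, 0.7, 2) p [0.548 0.059 0.083] 0.0
[0, [-0.0, -0.0083, 0.0192], [0.2015, 0.0003, -0.0002]], (-92, 0.3, 0.5) p [0.547 0.059 0.08 ] 0.0
plate plane in tool (slope x,y, z0) [-0.0003  0.0009 -0.0206] n 73579 rect [ 27.5 -13.8] [198.9 146.3] 89.05 xmax 0.098 y range [-0.1118  0.0838]
```

View pics/w34.png

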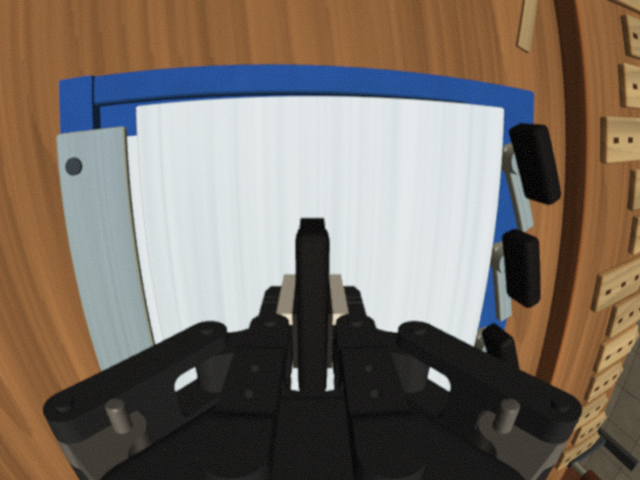

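drive_tool:
  increments:
    - [0,[0,-0.0012,0.0026],[0.026,0,0]]
    - [0,[0,-0.0024,0.0053],[0.053,0,0]]
    - [0,[0,-0.0032,0.0078],[0.079,0,0]]
    - [0,[0,-0.0041,0.0102],[0.1055,0,0]]
    - [0,[0,-0.0055,0.0134],[0.1404,0,0]]
    - [0,[0,-0.0055,0.0134],[0.1404,0,0]]
    - [0,[0,-0.0055,0.0134],[0.1404,0,0]]

```text
t: 45.58
tool_pos: [0.5492, 0.0586, 0.0861]
eef_rot: [2.3, 2.06, 0.073]
ft_force: [-0.4, -0.5, -3.3]
opening: 0.0098
```

```bash
python3 - <<'E'
from tip import *
s=st(); covrows([(-91,1,4),(-91.5,.7,2),(-92,.3,0.5),(-92,0,0)])
im,d,W=shot('wrist','w35'); M=mloc(W)
# pocket y+ gap: scan columns
for u in (250,310,370): print(u,[(v,(M[v,u]*1000).round(1).tolist()) for v in range(82,112,3)])
for v in (150,180): print(v,[(u,(M[v,u]*1000).round(1).tolist()) for u in range(494,520,3)])
E
```

```text
t 45.58 tcp [0.5492 0.0586 0.0861] rot [2.3   2.06  0.073] F [-0.4 -0.5 -3.3] op 0.0098
[0, [-0.0, -0.0002, 0.0], [0.0012, 0.0003, -0.0001]], (-91, 1, 4) p [0.549 0.059 0.086] 0.0
[0, [-0.0, -0.0013, 0.0035], [0.0361, 0.0003, -0.0002]], (-91.5, 0.7, 2) p [0.548 0.059 0.083] 0.0
[0, [-0.0, -0.0023, 0.0062], [0.0623, 0.0003, -0.0002]], (-92, 0.3, 0.5) p [0.547 0.059 0.08 ] 0.0
[0, [-0.0, -0.0024, 0.0073], [0.071, 0.0003, -0.0002]], (-92, 0, 0) p [0.547 0.059 0.079] 0.0
250 [(82, [-24.5, 90.3, 8.0]), (85, [-24.6, 89.0, 7.7]), (88, [-24.6, 87.7, 7.6]), (91, [-24.7, 86.6, 6.1]), (94, [-25.4, 86.0, -1.1]), (97, [-24.2, 83.5, 12.1]), (100, [-24.0, 82.2, 13.8]), (103, [-24.1, 81.0, 12.9]), (106, [-24.0, 79.7, 13.8]), (109, [-24.2, 78.5, 12.7])]
310 [(82, [0.4, 89.9, 7.9]), (85, [0.4, 88.6, 7.9]), (88, [0.4, 87.4, 7.6]), (91, [0.6, 86.3, 5.1]), (94, [0.9, 85.4, 0.5]), (97, [-0.1, 83.0, 14.4]), (100, [-0.1, 81.7, 14.7]), (103, [-0.1, 80.5, 14.7]), (106, [-0.1, 79.3, 14.8]), (109, [-0.1, 78.1, 15.0])]
370 [(82, [25.6, 90.5, 8.8]), (85, [25.7, 89.2, 8.6]), (88, [25.8, 88.0, 8.1]), (91, [26.1, 86.8, 7.0]), (94, [27.8, 86.2, -0.5]), (97, [24.1, 83.4, 15.6]), (100, [23.9, 82.1, 16.6]), (103, [23.5, 80.8, 18.2]), (106, [23.8, 79.6, 17.0]), (109, [24.2, 78.5, 15.2])]
150 [(494, [80.2, 64.2, 20.1]), (497, [81.4, 64.3, 20.8]), (500, [83.3, 64.4, 20.4]), (503, [92.6, 64.0, 8.8]), (506, [94.9, 64.1, 7.9]), (509, [96.0, 64.3, 9.1]), (512, [98.9, 64.3, 7.5]), (515, [99.9, 64.5, 8.7]), (518, [102.4, 64.6, 7.8])]
180 [(494, [81.3, 50.9, 20.2]), (497, [82.8, 51.0, 20.4]), (500, [92.3, 49.4, 8.4]), (503, [94.5, 49.4, 7.9]), (506, [96.7, 49.3, 7.3]), (509, [98.3, 49.4, 7.7]), (512, [100.0, 49.6, 8.0]), (515, [101.9, 49.6, 8.0]), (518, [104.3, 49.6, 7.2])]
```

View pics/w35.png

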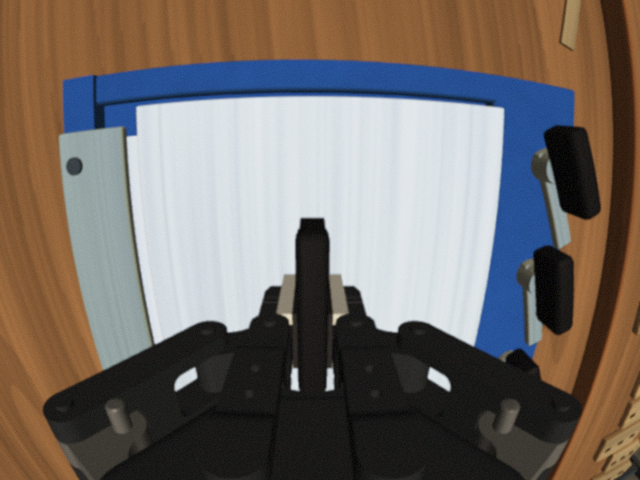

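drive_tool:
  increments:
    - [0,[0,-0.0006,0.0017],[0.018,0,0]]
    - [0,[0,-0.0013,0.0035],[0.036,0,0]]
    - [0,[0,-0.0018,0.005],[0.05,0,0]]
    - [0,[0,-0.0023,0.0062],[0.0623,0,0]]
    - [0,[0,-0.0024,0.0073],[0.071,0,0]]
    - [0,[0,-0.0024,0.0075],[0.071,0,0]]
    - [0,[0,-0.0024,0.0075],[0.071,0,0]]

```text
t: 46.22
tool_pos: [0.5472, 0.0588, 0.0793]
eef_rot: [-2.34, -2.096, 0.001]
ft_force: [-3.1, -0.9, 2.9]
opening: 0.01
```

```bash
python3 - <<'E'
from tip import *
s=st(); covrows([(-92,0,0)])
im,d,W=shot('wrist','w36'); M=mloc(W)
for u in (200,310,420): print(u,[(v,(M[v,u]*1000).round(1).tolist()) for v in (80,86,92,100,110,150,200)])
E
```

```text
t 46.22 tcp [0.5472 0.0588 0.0793] rot [-2.340e+00 -2.096e+00  1.000e-03] F [-3.1 -0.9  2.9] op 0.01
[0, [-0.0, 0.0001, 0.0006], [-0.0009, 0.0004, -0.0001]], (-92, 0, 0) p [0.547 0.059 0.079] 0.0
200 [(80, [-45.5, 91.7, 8.6]), (86, [-45.8, 89.3, 7.8]), (92, [-45.8, 86.7, 7.8]), (100, [-46.0, 83.4, 7.3]), (110, [-46.1, 79.2, 7.0]), (150, [-46.2, 62.5, 8.3]), (200, [-47.7, 41.1, 7.2])]
310 [(80, [-0.7, 89.9, 8.2]), (86, [-0.7, 87.5, 7.3]), (92, [-0.7, 85.7, 0.1]), (100, [-0.7, 81.6, 9.2]), (110, [-0.7, 77.7, 8.3]), (150, [-0.7, 61.4, 7.4]), (200, [-0.7, 40.8, 7.9])]
420 [(80, [44.0, 91.5, 8.7]), (86, [44.4, 89.1, 7.5]), (92, [44.5, 86.7, 7.1]), (100, [44.4, 83.3, 7.4]), (110, [44.2, 79.0, 8.5]), (150, [45.0, 62.3, 7.4]), (200, [46.1, 41.1, 7.5])]
```

View pics/w36.png

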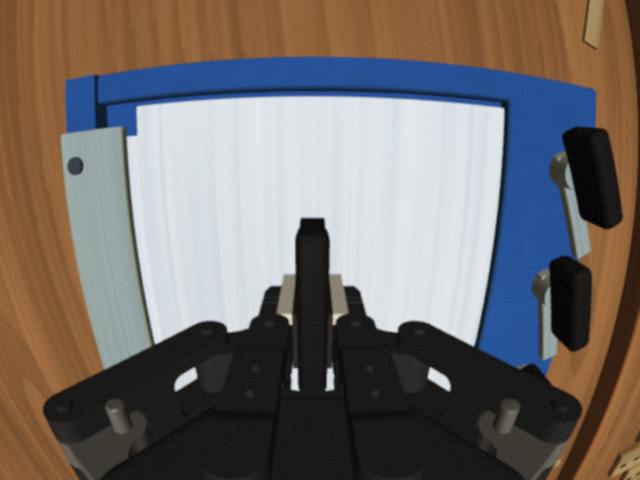

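The cover top is flush with the housing, about 8 mm above the seat all over, and the tongue is under the lip at (130,250). I'll release and rise.

drive_tool:
  increments:
    - [0.45,[0,0,0],[0,0,0]]
    - [0.45,[0,0,0],[0,0,0]]
    - [0.45,[0,0,0],[0,0,0]]
    - [0.45,[0,0,0],[0,0,0]]
    - [0.45,[0,0,-0.02],[0,0,0]]
    - [0.45,[0,0,-0.05],[0,0,0]]
    - [0.45,[0,0,-0.09],[0,0,0]]
    - [0.45,[0,0,-0.13],[0,0,0]]
    - [0.45,[-0.04,0,-0.15],[0,0,0]]
    - [0.45,[-0.07,0,-0.15],[0,0,0]]
    - [0.45,[-0.07,0,-0.15],[0,0,0]]
    - [0.45,[-0.07,0,-0.15],[0,0,0]]

```text
t: 47.27
tool_pos: [0.5395, -0.0121, 0.2291]
eef_rot: [2.343, 2.092, -0.0]
ft_force: [-0.5, 0.4, -0.2]
opening: 0.0385
```

```bash
python3 - <<'E'
from tip import *
s=st()
im,d,W=shot('wrist','w37'); np.save('w37.npy',W); M=mloc(W)
m=(abs(M[...,0])<.075)&(abs(M[...,1])<.08)&(abs(M[...,2]-.008)<.01); P=M[m]; A=np.c_[P[:,:2],np.ones(len(P))]; print('plate',np.linalg.lstsq(A,P[:,2],rcond=None)[0].round(4),len(P))
m=(M[...,2]>.0265)&(M[...,2]<.055)&(M[...,0]>.08)&(M[...,0]<.16)&(abs(M[...,1])<.1)
n,l,stt,_=cv2.connectedComponentsWithStats(m.astype(np.uint8))
for i in range(1,n):
    if stt[i,4]>50:
        P=M[l==i]; print('knob',stt[i].tolist(),np.median(P[:,2]).round(4),cv2.minAreaRect((P[P[:,2]>.036][:,:2]*1000).astype(np.float32)))
E
```

```text
t 47.27 tcp [ 0.5395 -0.0121  0.2291] rot [ 2.343  2.092 -0.   ] F [-0.5  0.4 -0.2] op 0.0385
plate [0.0012 0.0003 0.008 ] 33412
knob [445, 30, 40, 55, 1174] 0.0439 ((116.98435974121094, 58.20794677734375), (12.597094535827637, 42.2589111328125), 25.05524253845215)
knob [448, 104, 33, 55, 1146] 0.0441 ((117.04472351074219, 0.4475994110107422), (12.496490478515625, 41.7942008972168), 18.37882423400879)
knob [442, 178, 36, 54, 1023] 0.0442 ((117.15786743164062, -57.08477020263672), (12.757759094238281, 41.323570251464844), 26.812063217163086)
```

View pics/w37.png

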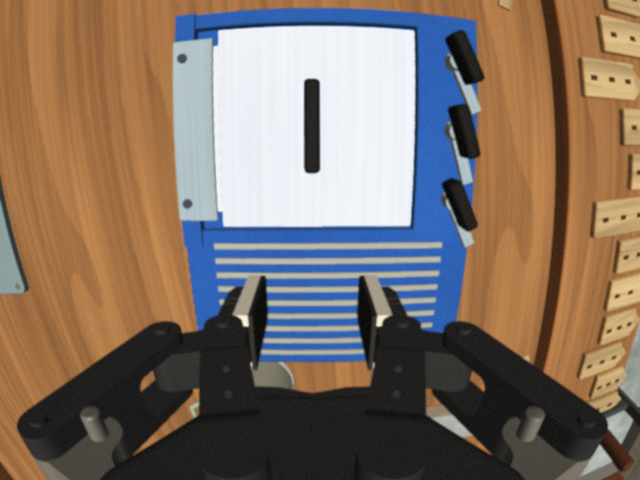

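```bash
cat >> tip.py <<'E'
def clamp(x,y,ang,z):
    w=mach(x/1000,y/1000); Rt=down(MY+math.radians(ang)); 
    q,e=ik(np.array([*w,z]),Rt,env.state()['joint_pos']); print('q',q.round(2),round(e,4)); return plan([*w,z],Rt)
E
python3 - <<'E'
from tip import *
st(); clamp(117.8,-57.3,26.5,.15); clamp(117.8,-57.3,26.5,.083)
E
```

```text
t 47.32 tcp [ 0.5393 -0.011   0.2285] rot [-2.341e+00 -2.093e+00  1.000e-03] F [-0.3  0.6 -0.1] op 0.0381
q [-0.19  0.49  1.33  0.    1.33 -0.54] 0.0
shift [0.0122, 0.1187, 0.0784] turn [-0.0009, -0.0005, -0.4644] rows 3.7 -> [ 0.6585 -0.0122  0.15  ]
q [-0.19  0.54  1.41  0.    1.19 -0.54] 0.0
shift [0.0121, 0.1188, 0.1454] turn [-0.0009, -0.0005, -0.4644] rows 4.5 -> [ 0.6585 -0.0122  0.083 ]
```

drive_tool:
  increments:
    - [0.3,[0.004,0.04,0.0],[0,0,-0.12]]
    - [0.3,[0.008,0.08,0.01],[0,0,-0.24]]
    - [0.3,[0.0122,0.11,0.04],[0,0,-0.36]]
    - [0.3,[0.0122,0.1187,0.07],[0,0,-0.4644]]
    - [0.3,[0.0122,0.1187,0.09],[0,0,-0.4644]]
    - [0.3,[0.0122,0.1187,0.09],[0,0,-0.4644]]
    - [0.3,[0.0122,0.1187,0.09],[0,0,-0.4644]]
    - [0.3,[0.0122,0.1187,0.09],[0,0,-0.4644]]
  newtons: 60

```text
t: 47.98
tool_pos: [0.6591, -0.0109, 0.1397]
eef_rot: [1.794, 2.578, 0.0]
ft_force: [0.1, 0.5, 1.3]
opening: 0.0255
```

```bash
python3 - <<'E'
from tip import *
st(); im,d,W=shot('wrist','w38'); clamp(117.8,-57.3,26.5,.083)
E
```

```text
t 47.98 tcp [ 0.6591 -0.0109  0.1397] rot [1.794 2.578 0.   ] F [0.1 0.5 1.3] op 0.0255
q [-0.19  0.54  1.41 -0.    1.19 -0.54] 0.0
shift [-0.0005, -0.0015, 0.0577] turn [0.0019, 0.0013, 0.002] rows 1.4 -> [ 0.6585 -0.0122  0.083 ]
```

View pics/w38.png

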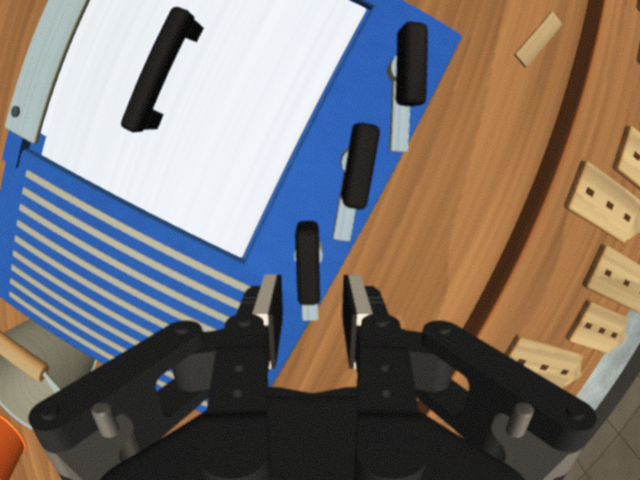

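The clamp 1 bar at (307,262) lines up between the jaws. I'll descend and grip.

drive_tool:
  increments:
    - [0.3,[0,-0.0015,0.025],[0,0,0]]
    - [0.3,[0,-0.0015,0.045],[0,0,0]]
    - [0.3,[0,-0.0015,0.0565],[0,0,0]]
    - [0.3,[0,-0.0015,0.0565],[0,0,0]]
    - [0.3,[0,-0.0015,0.0565],[0,0,0]]
    - [0,[0,-0.0015,0.0565],[0,0,0]]
    - [0,[0,-0.0015,0.0565],[0,0,0]]
    - [0,[0,-0.0015,0.0565],[0,0,0]]
    - [0,[0,-0.0015,0.0565],[0,0,0]]
  newtons: 50

```text
t: 48.78
tool_pos: [0.6574, -0.0126, 0.0841]
eef_rot: [1.794, 2.577, -0.001]
ft_force: [-4.6, -0.9, 6.6]
opening: 0.0112
```

drive_tool:
  increments:
    - [0,[0,0,0],[0,0,0.08]]
    - [0,[0,0,0],[0,0,0.19]]
    - [0,[0,0,0],[0,0,0.3]]
    - [0,[0,0,0],[0,0,0.41]]
    - [0,[0,0,0],[0,0,0.52]]
    - [0,[0,0,0],[0,0,0.63]]
    - [0,[0,0,0],[0,0,0.74]]
    - [0,[0,0,0],[0,0,0.85]]
    - [0,[0,0,0],[0,0,0.96]]
    - [0,[0,0,0],[0,0,1.07]]
    - [0,[0,0,0],[0,0,1.18]]
    - [0,[0,0,0],[0,0,1.29]]
    - [0,[0,0,0],[0,0,1.4]]
    - [0,[0,0,0],[0,0,1.51]]
    - [0,[0,0,0],[0,0,1.62]]
    - [0,[0,0,0],[0,0,1.73]]
    - [0,[0,0,0],[0,0,1.84]]
    - [0,[0,0,0],[0,0,1.94]]
    - [0,[0,0,0],[0,0,2.02]]
    - [0,[0,0,0],[0,0,2.02]]

```text
t: 50.45
tool_pos: [0.6581, -0.0132, 0.0841]
eef_rot: [3.136, -0.155, 0.003]
ft_force: [-3.2, -3.5, 6.0]
opening: 0.0108
```

```bash
python3 - <<'E'
from tip import *
s=st(); print(s['torque'].round(2)); R0=R.from_rotvec(s['eef_rot']).as_matrix(); a=math.degrees(math.atan2(R0[1,1],R0[0,1])-MY); print('jaw heading machine',a)
E
```

```text
t 50.45 tcp [ 0.6581 -0.0132  0.0841] rot [ 3.136e+00 -1.550e-01  3.000e-03] F [-3.2 -3.5  6. ] op 0.0108
[-0.49  0.52 -0.08]
jaw heading machine -89.35852858287538
```

drive_tool:
  increments:
    - [0.3,[0,0,0],[0,0,0.0]]
    - [0.3,[0,0,0],[0,0,0]]
    - [0.3,[0,0,0],[0,0,0]]
    - [0.3,[0,0,-0.03],[0,0,0]]
    - [0.3,[0,0,-0.06],[0,0,0]]
    - [0.3,[0,0,-0.06],[0,0,-0.1]]
    - [0.3,[0,0,-0.06],[0,0,-1.9]]
    - [0.3,[0,0,-0.06],[0,0,-1.9]]
    - [0.3,[0,0,-0.06],[0,0,-1.9]]
    - [0.3,[0,0,-0.06],[0,0,-1.9]]
    - [0.3,[0,0,-0.06],[0,0,-1.9]]
    - [0.3,[0,0,-0.06],[0,0,-1.9]]
    - [0.3,[0,0,-0.06],[0,0,-1.9]]
    - [0.3,[0,0,-0.06],[0,0,-1.9]]
    - [0.3,[0,0,-0.06],[0,0,-1.9]]
    - [0.3,[0,0,-0.06],[0,0,-1.9]]
    - [0.3,[0,0,-0.06],[0,0,-1.9]]
    - [0.3,[0,0,-0.06],[0,0,-1.9]]
    - [0.3,[0,0,-0.06],[0,0,-1.9]]
    - [0.3,[0,0,-0.06],[0,0,-1.9]]

```text
t: 52.12
tool_pos: [0.6575, -0.0118, 0.142]
eef_rot: [-1.999, -2.423, 0.0]
ft_force: [0.4, -0.9, 0.6]
opening: 0.0256
```

```bash
python3 - <<'E'
from tip import *
st(); im,d,W=shot('wrist','w39'); M=mloc(W)
m=(M[...,2]>.034)&(M[...,2]<.055)&(M[...,0]>.08)&(M[...,0]<.16)&(abs(M[...,1])<.1)
n,l,stt,_=cv2.connectedComponentsWithStats(m.astype(np.uint8))
for i in range(1,n):
    if stt[i,4]>50:
        P=M[l==i]; print('knob',stt[i].tolist(),np.median(P[:,2]).round(4),cv2.minAreaRect((P[:,:2]*1000).astype(np.float32)))
clamp(117.8,.3,18.4,.145)
E
```

```text
t 52.12 tcp [ 0.6575 -0.0118  0.142 ] rot [-1.999 -2.423  0.   ] F [ 0.4 -0.9  0.6] op 0.0256
knob [364, 6, 36, 85, 2178] 0.0445 ((117.3916244506836, 58.1975212097168), (12.758334159851074, 42.07223129272461), 25.177265167236328)
knob [333, 114, 27, 86, 2130] 0.0446 ((117.27251434326172, 0.9627094268798828), (12.295832633972168, 41.41872787475586), 18.338205337524414)
knob [271, 242, 81, 43, 1998] 0.0444 ((117.318603515625, -57.039833068847656), (41.71651077270508, 12.40717887878418), 0.9594204425811768)
q [-0.1   0.5   1.31  0.    1.33 -0.31] 0.0
shift [0.0544, 0.0184, -0.0031] turn [-0.0005, -0.0003, -0.0125] rows 1.4 -> [0.6648 0.0451 0.145 ]
```

View pics/w39.png

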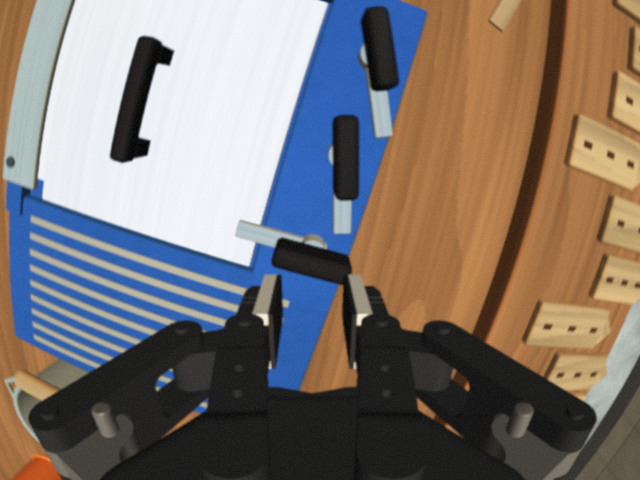

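Clamp 1 reads about 181° (q ≈ 2.18), with its dog over the cover at (255,232). Next is clamp 2.

drive_tool:
  increments:
    - [0.3,[0.03,0.01,-0.003],[0,0,0]]
    - [0.3,[0.0544,0.018,-0.003],[0,0,-0.012]]
    - [0.3,[0.0544,0.018,-0.003],[0,0,-0.012]]
    - [0.3,[0.0544,0.018,0.025],[0,0,-0.012]]
    - [0.3,[0.0544,0.018,0.045],[0,0,-0.012]]
    - [0.3,[0.0544,0.018,0.058],[0,0,-0.012]]
    - [0.3,[0.0544,0.018,0.058],[0,0,-0.012]]
    - [0.3,[0.0544,0.018,0.058],[0,0,-0.012]]
    - [0,[0.0544,0.018,0.058],[0,0,-0.012]]
    - [0,[0.0544,0.018,0.058],[0,0,-0.012]]
    - [0,[0.0544,0.018,0.058],[0,0,-0.012]]
    - [0,[0.0544,0.018,0.058],[0,0,-0.012]]

```text
t: 53.17
tool_pos: [0.6638, 0.0441, 0.0849]
eef_rot: [-1.993, -2.427, 0.004]
ft_force: [-4.8, -1.9, -1.5]
opening: 0.0107
```

```bash
python3 - <<'E'
from tip import *
s=st(); R0=R.from_rotvec(s['eef_rot']).as_matrix(); a=math.degrees(math.atan2(R0[1,1],R0[0,1])-MY); print('jaw heading machine',a, 'turn to -90',math.radians(a+90)); print(minv(s['tool_pos'][:2]))
E
```

```text
t 53.17 tcp [0.6638 0.0441 0.0849] rot [-1.993 -2.427  0.004] F [-4.8 -1.9 -1.5] op 0.0107
jaw heading machine 17.51870111689923 turn to -90 1.876555341957596
(np.float64(0.1168888853344482), np.float64(-0.0007338736514367329))
```

drive_tool:
  increments:
    - [0,[0,0,0],[0,0,0.08]]
    - [0,[0,0,0],[0,0,0.18]]
    - [0,[0,0,0],[0,0,0.28]]
    - [0,[0,0,0],[0,0,0.38]]
    - [0,[0,0,0],[0,0,0.48]]
    - [0,[0,0,0],[0,0,0.58]]
    - [0,[0,0,0],[0,0,0.68]]
    - [0,[0,0,0],[0,0,0.78]]
    - [0,[0,0,0],[0,0,0.88]]
    - [0,[0,0,0],[0,0,0.98]]
    - [0,[0,0,0],[0,0,1.08]]
    - [0,[0,0,0],[0,0,1.18]]
    - [0,[0,0,0],[0,0,1.28]]
    - [0,[0,0,0],[0,0,1.38]]
    - [0,[0,0,0],[0,0,1.48]]
    - [0,[0,0,0],[0,0,1.58]]
    - [0,[0,0,0],[0,0,1.68]]
    - [0,[0,0,0],[0,0,1.78]]
    - [0,[0,0,0],[0,0,1.875]]
    - [0,[0,0,0],[0,0,1.875]]

```text
t: 54.83
tool_pos: [0.6633, 0.0446, 0.0849]
eef_rot: [3.136, -0.178, -0.006]
ft_force: [-5.4, -1.0, -0.1]
opening: 0.011
```

drive_tool:
  increments:
    - [0.3,[0,0,0],[0,0,0.0]]
    - [0.3,[0,0,0],[0,0,0]]
    - [0.3,[0,0,0],[0,0,0]]
    - [0.3,[0,0,-0.03],[0,0,0]]
    - [0.3,[0,0,-0.06],[0,0,0]]
    - [0.3,[0,0,-0.06],[0,0,-0.1]]
    - [0.3,[0,0,-0.06],[0,0,-1.95]]
    - [0.3,[0,0,-0.06],[0,0,-1.95]]
    - [0.3,[0,0,-0.06],[0,0,-1.95]]
    - [0.3,[0,0,-0.06],[0,0,-1.95]]
    - [0.3,[0,0,-0.06],[0,0,-1.95]]
    - [0.3,[0,0,-0.06],[0,0,-1.95]]
    - [0.3,[0,0,-0.06],[0,0,-1.95]]
    - [0.3,[0,0,-0.06],[0,0,-1.95]]
    - [0.3,[0,0,-0.06],[0,0,-1.95]]
    - [0.3,[0,0,-0.06],[0,0,-1.95]]
    - [0.3,[0,0,-0.06],[0,0,-1.95]]
    - [0.3,[0,0,-0.06],[0,0,-1.95]]
    - [0.3,[0,0,-0.06],[0,0,-1.95]]
    - [0.3,[0,0,-0.06],[0,0,-1.95]]

```text
t: 56.5
tool_pos: [0.6658, 0.0445, 0.145]
eef_rot: [2.015, 2.409, 0.001]
ft_force: [0.7, -0.7, 0.6]
opening: 0.0255
```

```bash
cat >> tip.py <<'E'
def clampview(W):
    M=mloc(W); m=(M[...,2]>.034)&(M[...,2]<.055)&(M[...,0]>.08)&(M[...,0]<.16)&(abs(M[...,1])<.1)
    n,l,stt,_=cv2.connectedComponentsWithStats(m.astype(np.uint8))
    for i in range(1,n):
        if stt[i,4]>50:
            P=M[l==i]; print('knob',stt[i].tolist(),np.median(P[:,2]).round(4),cv2.minAreaRect((P[:,:2]*1000).astype(np.float32)))
E
python3 - <<'E'
from tip import *
st(); im,d,W=shot('wrist','w40'); clampview(W)
clamp(117.8,58.2,25.2,.145)
E
```

```text
t 56.5 tcp [0.6658 0.0445 0.145 ] rot [2.015e+00 2.409e+00 1.000e-03] F [ 0.7 -0.7  0.6] op 0.0255
knob [324, 111, 34, 86, 2063] 0.0446 ((117.43119049072266, 58.4151611328125), (12.49107837677002, 42.1533317565918), 25.181917190551758)
knob [269, 237, 79, 43, 2021] 0.0444 ((117.49276733398438, 0.8704676628112793), (42.2518424987793, 12.392183303833008), 0.22981268167495728)
knob [277, 333, 40, 33, 915] 0.0441 ((126.92119598388672, -56.37482452392578), (23.25303077697754, 12.515775680541992), 1.396834373474121)
q [-0.01  0.53  1.27  0.    1.34 -0.34] 0.0
shift [0.0561, 0.016, -0.0] turn [0.0011, 0.0006, -0.145] rows 1.4 -> [0.6712 0.1026 0.145 ]
```

View pics/w40.png

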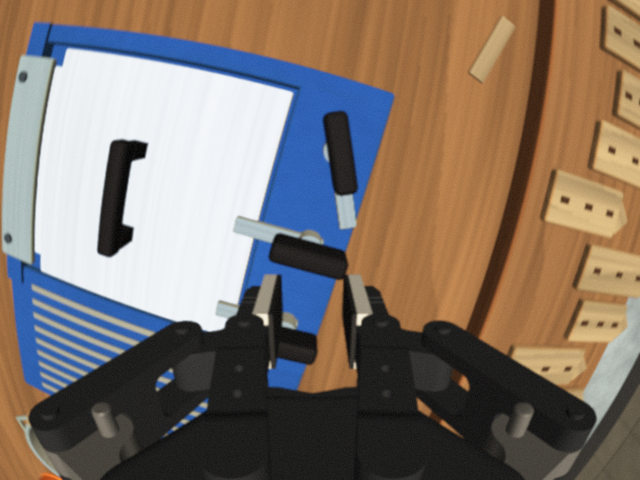

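Clamp 2 is at 180.2° (q ≈ 2.19), with its dog over the cover at (258,228). Clamp 3 at (340,152) is next.

drive_tool:
  increments:
    - [0.3,[0.03,0.008,0],[0,0,-0.08]]
    - [0.3,[0.056,0.016,0],[0,0,-0.145]]
    - [0.3,[0.056,0.016,0],[0,0,-0.145]]
    - [0.3,[0.056,0.016,0.028],[0,0,-0.145]]
    - [0.3,[0.056,0.016,0.048],[0,0,-0.145]]
    - [0.3,[0.056,0.016,0.061],[0,0,-0.145]]
    - [0.3,[0.056,0.016,0.061],[0,0,-0.145]]
    - [0.3,[0.056,0.016,0.061],[0,0,-0.145]]
    - [0,[0.056,0.016,0.061],[0,0,-0.145]]
    - [0,[0.056,0.016,0.061],[0,0,-0.145]]
    - [0,[0.056,0.016,0.061],[0,0,-0.145]]
    - [0,[0.056,0.016,0.061],[0,0,-0.145]]

```text
t: 57.55
tool_pos: [0.6702, 0.1017, 0.0843]
eef_rot: [-1.844, -2.542, 0.004]
ft_force: [-5.0, -1.8, 1.3]
opening: 0.0109
```

```bash
python3 - <<'E'
from tip import *
s=st(); R0=R.from_rotvec(s['eef_rot']).as_matrix(); a=math.degrees(math.atan2(R0[1,1],R0[0,1])-MY); print('jaw heading machine',a, 'turn to -90',math.radians(a+90)); print(minv(s['tool_pos'][:2]))
E
```

```text
t 57.55 tcp [0.6702 0.1017 0.0843] rot [-1.844 -2.542  0.004] F [-5.  -1.8  1.3] op 0.0109
jaw heading machine 24.367694851644732 turn to -90 1.9960928330773682
(np.float64(0.11689603643936645), np.float64(0.057155173174399436))
```

drive_tool:
  increments:
    - [0,[0,0,0],[0,0,0.08]]
    - [0,[0,0,0],[0,0,0.19]]
    - [0,[0,0,0],[0,0,0.3]]
    - [0,[0,0,0],[0,0,0.41]]
    - [0,[0,0,0],[0,0,0.52]]
    - [0,[0,0,0],[0,0,0.63]]
    - [0,[0,0,0],[0,0,0.74]]
    - [0,[0,0,0],[0,0,0.85]]
    - [0,[0,0,0],[0,0,0.96]]
    - [0,[0,0,0],[0,0,1.07]]
    - [0,[0,0,0],[0,0,1.18]]
    - [0,[0,0,0],[0,0,1.29]]
    - [0,[0,0,0],[0,0,1.4]]
    - [0,[0,0,0],[0,0,1.51]]
    - [0,[0,0,0],[0,0,1.62]]
    - [0,[0,0,0],[0,0,1.73]]
    - [0,[0,0,0],[0,0,1.84]]
    - [0,[0,0,0],[0,0,1.93]]
    - [0,[0,0,0],[0,0,1.995]]
    - [0,[0,0,0],[0,0,1.995]]

```text
t: 59.22
tool_pos: [0.6695, 0.1022, 0.0843]
eef_rot: [3.136, -0.176, -0.006]
ft_force: [-7.3, 0.0, 1.8]
opening: 0.0113
```

drive_tool:
  increments:
    - [0.3,[0,0,0],[0,0,0.0]]
    - [0.3,[0,0,0],[0,0,0]]
    - [0.3,[0,0,0],[0,0,0]]
    - [0.3,[0,0,-0.03],[0,0,0]]
    - [0.3,[0,0,-0.06],[0,0,0]]
    - [0.3,[0,0,-0.1],[0,0,-0.1]]
    - [0.3,[0.02,0,-0.12],[0,0,-1.6]]
    - [0.3,[0.06,0,-0.14],[0,0,-1.6]]
    - [0.3,[0.1,0,-0.14],[0,0,-1.6]]
    - [0.3,[0.13,0,-0.14],[0,0,-1.6]]
    - [0.3,[0.13,0,-0.14],[0,0,-1.6]]
    - [0.3,[0.13,0,-0.14],[0,0,-1.6]]
    - [0.3,[0.13,0,-0.14],[0,0,-1.6]]
    - [0.3,[0.13,0,-0.14],[0,0,-1.6]]
    - [0.3,[0.13,0,-0.14],[0,0,-1.6]]
    - [0.3,[0.13,0,-0.14],[0,0,-1.6]]
    - [0.3,[0.13,0,-0.14],[0,0,-1.6]]
    - [0.3,[0.13,0,-0.14],[0,0,-1.6]]
    - [0.3,[0.13,0,-0.14],[0,0,-1.6]]
    - [0.3,[0.13,0,-0.14],[0,0,-1.6]]

```text
t: 60.88
tool_pos: [0.8009, 0.0885, 0.2236]
eef_rot: [2.311, 2.127, 0.0]
ft_force: [-0.2, 1.3, -0.2]
opening: 0.0258
```

```bash
python3 - <<'E'
from tip import *
st(); im,d,W=shot('wrist','w41'); clampview(W)
M=mloc(W)
m=(abs(M[...,0])<.07)&(abs(M[...,1])<.08)&(abs(M[...,2]-.008)<.008); P=M[m]; A=np.c_[P[:,:2],np.ones(len(P))]; print('plate',np.linalg.lstsq(A,P[:,2],rcond=None)[0].round(4),len(P))
m=(M[...,2]>.028)&(M[...,2]<.05)&(abs(M[...,0])<.05)&(abs(M[...,1])<.06); P=M[m]; print('handle',cv2.minAreaRect((P[:,:2]*1000).astype(np.float32)))
im2,_,_=shot('scene','s41'); im3,d3,W3=shot('top','top41')
E
```

```text
t 60.88 tcp [0.8009 0.0885 0.2236] rot [2.311 2.127 0.   ] F [-0.2  1.3 -0.2] op 0.0258
knob [120, 210, 52, 19, 856] 0.0442 ((118.34951782226562, 58.722198486328125), (12.716434478759766, 41.85165786743164), 89.33357238769531)
knob [128, 277, 50, 20, 787] 0.0439 ((118.21659088134766, 1.1842694282531738), (42.065330505371094, 13.116063117980957), 1.2783191204071045)
plate [0.001  0.0003 0.0077] 13437
handle ((1.072225570678711, 1.6410255432128906), (69.576171875, 13.841875076293945), 89.92589569091797)
```

View pics/w41.png

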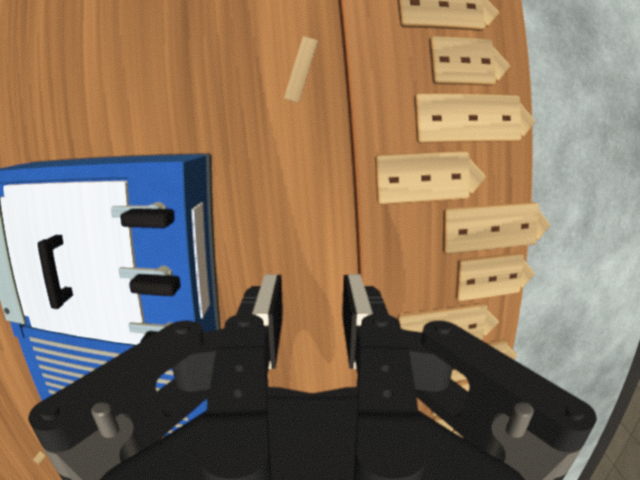

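View pics/s41.png

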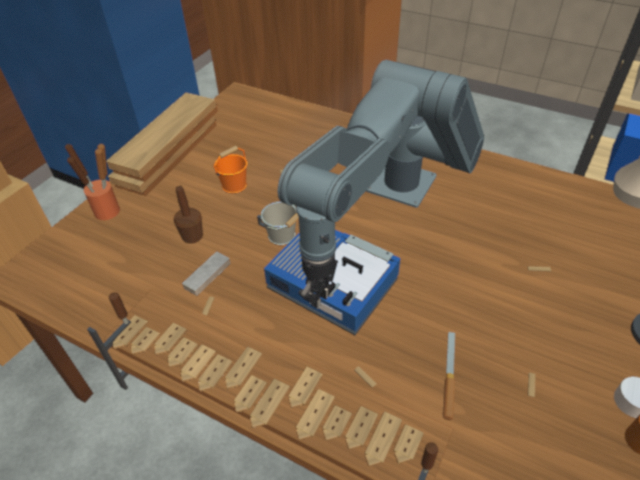

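View pics/top41.png

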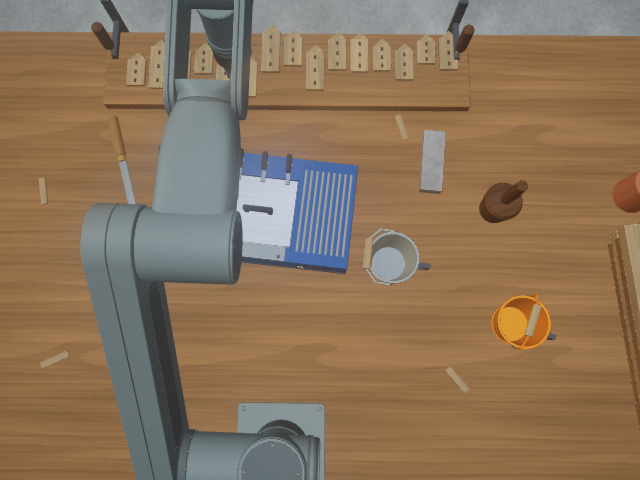

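```bash
python3 - <<'E'
from tip import *
im,d,W=shot('top')
v,u=np.mgrid[0:480,0:640]
m=(u>355)&(u<425)&(v>222)&(v<292)&(W[...,2]>.092)&(W[...,2]<.108)
P=W[m]; c=P.mean(0); n=np.hypot(*(P[:,:2]-[.44,-.26]).T); print(len(P),c)
cc,r=cv2.minEnclosingCircle((P[:,:2]*1000).astype(np.float32)); print(cc,r)
k=abs(np.hypot(*(P[:,:2]-c[:2]).T)-.057)<.006; P=P[k]; A=np.c_[P[:,:2]-c[:2],np.ones(len(P))]; print(np.linalg.lstsq(A,P[:,2],rcond=None)[0].round(4),len(P))
cv2.imwrite('pics/top42.png',cv2.resize(im[140:300,200:440],None,fx=3,fy=3,interpolation=cv2.INTER_CUBIC))
for cn in ('top','scene'):
    if cn=='scene': env.read_camera('scene')
    print(cn,[(np.round(x['centre']).tolist(),round(x['confidence'],2)) for x in env.tip_of(cn,'knob7')])
E
```

```text
527 [ 0.44208058 -0.26267306  0.10050742]
(441.1414489746094, -250.76043701171875) 69.51103210449219
[-0.0086 -0.003   0.1002] 386
top []
scene []
```

View pics/top42.png

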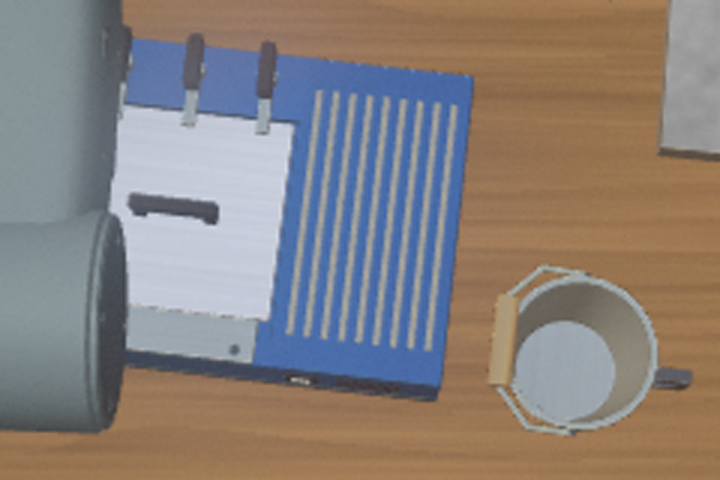

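The top view shows the clamp dogs over the cover at crop (190,105) and (262,110), and the pail upright and empty at (580,350). The networks find no knob left outside the tub. The robot touches nothing, so I'm handing in.

```bash
python3 - <<'E'
from h import *
st(); print(env.close_job())
E
```

```text
t 61.23 tcp [0.8006 0.0885 0.223 ] rot [-2.308e+00 -2.131e+00  1.000e-03] F [-0.7  0.8  0.5] op 0.0257
the job is handed in; nothing more can be done
None
```

The job is done and handed in at 61 s of the 210 s allowed; `env.close_job()` gave no verdict.

**What I did**
- **Pail:** I carried the grey steel pail by its bail to the deck and let go. I then tipped it by its grip to about 130°, and all six knobs fell into the tub. It now stands empty on the bench beside the machine.
- **Loose knobs:** I found two on the bench and put both in the tub.
- **Cover and clamps:** The tongue went in under the lip with the cover tilted 18° to 12°, then I laid the cover flat. I turned all three clamp bolts clockwise to their stops.

**Last checks**
- **Knobs:** I counted eight in the tub before fitting the cover. At the end the networks found none anywhere else.
- **Cover:** Its top is level with the housing and flat to about 0.001 rad. The handle sits within 2 mm of the seat centre.
- **Clamps:** By camera and jaw heading, each ended within 1–2° of its stop (q ≈ 2.18–2.2).
- **Pail:** Its rim is level to about 0.01 rad.
- **Other items:** The mallet, chisel and oilstone were not touched. I judged this from the pictures and did not measure their positions again at the end.

**What disagreed**
- **Fingertips:** They really end about 30 mm short of the reported TCP. Because of this, the first attempts to grip the bail closed above it or only at the tips, with forces of about 5 N. I measured the offset from wrist depth and corrected for it from then on.
- **Machine edges:** The edge fit kept about 1 mm of symmetric error, which did not matter for fitting the cover.

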